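Set the clay plaques on their display mounts

ROBOT

A 7-joint arm with a two-finger parallel gripper is mounted at the origin on the work surface. World frame = base frame: x ahead of the robot, y to its left, z up, the work surface at z = 0. Lengths are in mm, angles in rad, forces in N, time in s.
With the tool pointing down it reaches from about 400 to 850 mm from the base axis. Payload 4.4 kg.
Tool frame: the origin (TCP) lies at the very end of the fingers, on their centre line; the grasp point (between the pads) lies 19 mm behind it; z points along the fingers, y is the line along which they close (so a half turn about z gives the same grasp; the last joint's range is limited). The gripper opens to 94 mm and grips with 3 to 60 N. Pads are 16 mm wide; open, the fingers measure 119 mm over their backs; the gripper's body (75 mm by 177 mm) begins 78 mm behind the grasp point.
Start: joints at [-1.312, 0.628, 0.038, 1.517, -0.027, 0.996, -0.02], TCP at [207.402, 616.038, 171.878] pointing down, gripper open.
Joint ranges: [-3.06, 3.06], [-0.37, 2.12], [-1.25, 1.32], [0.18, 2.47], [-1.1, 4.24], [0.23, 1.98], [-2.94, 2.94]. Speed limits (rad/s): [2.57, 2.57, 3.14, 3.14, 3.14, 3.14, 3.14].

INTERFACE

Orientations are given as [roll, pitch, yaw] about the fixed x, y, z axes, in that order (R = Rz(yaw) Ry(pitch) Rx(roll)).
In Python, from workcell import monitor, viewer, workorder, spotter gives the robot as it stands.
- The arm moves only by the tool move_arm, never from a script. Its argument "plan" is a list of rows, each an object of numbers: "x", "y", "z": the shift along the tool's x, y, z as a fraction of full scale; "ax", "ay", "az": the turn, a rotation vector about the tool's x, y, z as a fraction of full scale; "gripper": the opening, from 0 (shut) to 1 (fully open). A call has 1 to 8 rows; each row shifts and turns the commanded pose from where the row before left it, along the tool's axes as they then stand; what a row does not reach is not made up. Full scale, the value 1, is 500 mm for a shift and 45 degrees for a turn. A row lasts 1/10 s, in which the tool goes at most 50 mm and 8.59 degrees, less where a joint would pass 70% of its speed; a pose out of reach is approached as far as the arm can. A call with a number of a shift or a turn outside -1 to 1 is refused whole. A call with a gripper value outside its range is refused whole. The fingers move at their own pace and stop on an object; the grip force is fixed at half the most. Time passes only in rows, so rows that do not move let the fingers close. It gives the time, the measured TCP pose, the force, the opening and the grip force at its end, in the units of the state.
- monitor.get_obs(): the state, without advancing time (a new reading comes with each control period).
- viewer.snapshot(name): name is "scene" or "top" or "wrist"; returns the picture (384x512x3 uint8, red, green, blue); there is no depth.
- viewer.camera_info(name): a dict with "fx", "fy", "cx", "cy" (pixels), "R" (3x3) and "t" (3): a world point X has camera coordinates R X + t; the wrist camera has in their place "T_tool_cam" (4x4, takes a point from camera to tool coordinates, whose origin is the TCP and whose axes are the flange's). Camera axes: x right, y down, z forward; pixel columns grow to the right and rows downward; lengths in mm; the calibration is good to about 2 mm. A picture is of the moment at which its call begins: read the wrist's pose just before it. camera_info takes no time and is no camera call.
- workorder.hand_in(): hands the job in; it is judged then, once.
Trained networks look in the newest picture that a camera, given by its name, has taken for a name from the list of things; names that differ only in an ending like _2 or _b are one class to them, and where a whole thing is asked for, a point or a joint stands for the part that bears it (a point fixed in the world has none). Each returns a list of dicts, best first, with "conf" (0 to 1); they miss things now and then, are a little off and sometimes report something else, mostly with a low value. They report only what shows in the picture. A call takes as long as a camera call. They do not tell look-alikes from the thing itself.
- spotter.trace(target, camera): "region" (384x512 bool, what is visible of it).
- spotter.landmark_of(target, camera): "at" ([x, y, z] in mm, in world coordinates, good to about 4 mm: a listed point, or the origin of a listed thing).
The state is a dict: "clock": time; "qpos": joint angles; "joint_vel": joint speeds; "tau": joint torques, N m; "ee_pos": TCP position; "eef_rot": TCP orientation; "contact_force": force on the tool from outside, world axes, zero at the start; "ft_torque": the same for the moment, N m; "gripper_width": finger opening in mm; "grasp_force": force on a finger pad.
Only numpy, scipy, OpenCV 4.12 (cv2) and the standard library are available. Lean on these libraries where they do the work, as an engineer would, in place of code of your own. Each camera call takes 0.05 s, during which the arm holds its last target. There are 200 camera calls.

TASK

Pick out the three flat rectangular clay plaques from the other finds and set each one on the sloping white mount made to its size: relief side up, squared to the mount, centred across its face (the long plaque with its long side up the slope), lying flat on the slope with its lower edge resting against the lip. They are fragile, so set them down and do not drop them, and leave the whorl, the bowl and the jar where they stand.

Things in the scene. Friction and masses are not known exactly. Their poses are not given: they have to be found in the camera images.
- large_plaque: the large square clay plaque: terracotta slab, 66 mm wide (its y) by 66 mm long (its x), 14 mm thick, flat underside, low relief of about 1 mm on the upper face (same either way round), 40 to 170 g. Origin at the centre of its underside, z up out of the relief face. Lies flat on the table at the start, at any yaw.
- large_mount: white acrylic mount for the large plaque, fixed. Slippery face 82 mm wide, 76 up the slope, rising 20 degrees to its +x; no side walls. Lip along the low edge: 9 mm high square to the face, 4 thick; inner corner at x -31.0, z 6.5 mm. Highest point z 32.5. Origin on the table under the seated plaque's underside centre (z 17.8); y along the lip, x within 20 degrees of world x.
- long_plaque: the long clay plaque (oblong): terracotta slab, 46 mm wide (its y) by 96 mm long (its x), 14 mm thick, flat underside, low relief of about 1 mm on the upper face (same either way round), 40 to 170 g. Origin at the centre of its underside, z up out of the relief face. Lies flat on the table at the start, at any yaw; too long to be gripped over its length.
- long_mount: white acrylic mount for the long plaque, fixed. Slippery face 62 mm wide, 106 up the slope, rising 20 degrees to its +x; no side walls. Lip along the low edge: 9 mm high square to the face, 4 thick; inner corner at x -45.1, z 6.5 mm. Highest point z 42.8. Origin on the table under the seated plaque's underside centre (z 22.9); y along the lip, x within 20 degrees of world x.
- small_plaque: the small square clay plaque: terracotta slab, 44 mm wide (its y) by 44 mm long (its x), 14 mm thick, flat underside, low relief of about 1 mm on the upper face (same either way round), 40 to 170 g. Origin at the centre of its underside, z up out of the relief face. Lies flat on the table at the start, at any yaw.
- small_mount: white acrylic mount for the small plaque, fixed. Slippery face 60 mm wide, 54 up the slope, rising 20 degrees to its +x; no side walls. Lip along the low edge: 9 mm high square to the face, 4 thick; inner corner at x -20.7, z 6.5 mm. Highest point z 25.0. Origin on the table under the seated plaque's underside centre (z 14.0); y along the lip, x within 20 degrees of world x.
- whorl: bystander: clay spindle whorl, a thick round disc 42 mm across and 18 mm high with a 10 mm hole. Origin at the centre of its underside.
- bowl: bystander: small round clay bowl, 68 mm across the rim and 40 mm high. Origin at the centre of its underside.
- jar: bystander: amber glass jar with black cap, 48 mm across and 55 mm high. Origin at the centre of its underside.
Mind the look-alikes: they are no part of the job. Leave any green or turquoise look-alike of the long_plaque alone.

How it is judged:
By the outcome, as a careful person would: the job done as asked, in the order asked, and still so for the second after the job is handed in, with the robot touching nothing.
It also fails if it takes over 96 s, if anything falls off the work surface, if the arm or the gripper's body presses on something with over 40 N, if the wrist force passes 120 N, or if a joint passes its speed limit or range.

## Working session

There is one attempt and no reset: what is moved stays moved. The work goes in short steps, Python scripts to look and compute and a tool call to move; the robot and the scene stay as the last step left them, time stands still between calls to the robot, and variables do not carry over. Pictures are saved under pics/ and viewed, at most 17 in all, crops included, and the job is handed in when it is done.

Besides the shell and the picture viewer there is one more tool, called after ">>>" as name(argument=value, ...), one argument or row to a line, values as JSON. move_arm: Moves the arm, as the interface text tells. Its arguments: {"type":"object","properties":{"plan":{"type":"array","items":{"type":"object","properties":{"x":{"type":"number","minimum":-1,"maximum":1},"y":{"type":"number","minimum":-1,"maximum":1},"z":{"type":"number","minimum":-1,"maximum":1},"ax":{"type":"number","minimum":-1,"maximum":1},"ay":{"type":"number","minimum":-1,"maximum":1},"az":{"type":"number","minimum":-1,"maximum":1},"gripper":{"type":"number"}}}}},"required":["plan"]}

```bash
mkdir -p pics; ls; cat > h.py <<'E'
import numpy as np, cv2
from workcell import monitor, viewer, workorder, spotter
from scipy.spatial.transform import Rotation as Ro
E
python3 - <<'E'
from h import *
for c in("top","scene"):
    im=viewer.snapshot(c); cv2.imwrite(f"pics/{c}0.png",im[:,:,::-1])
    i=viewer.camera_info(c); print(c,i)
    for n in("large_plaque","long_plaque","small_plaque","large_mount","long_mount","small_mount","whorl","bowl","jar"):
        try: print(n,[(round(d["conf"],2),np.round(d["at"]).tolist()) for d in spotter.landmark_of(n,c)])
        except Exception as e: print(n,e)
print(monitor.get_obs())
print(viewer.camera_info("wrist"))
E
```

```text
pics
top {'fx': 474.95142427899157, 'fy': 474.95142427899157, 'cx': 253.42417599185146, 'cy': 189.71125768495475, 'R': array([[ 0.01595974, -0.99984352,  0.00763045],
       [-0.99405778, -0.0166883 , -0.10756685],
       [ 0.10767736, -0.00586837, -0.99416857]]), 't': array([ -15.72812585,  499.57498294, 1015.02357096])}
large_plaque []
long_plaque [(0.84, [456.0, -146.0, -5.0]), (0.77, [313.0, -138.0, 2.0]), (0.57, [613.0, -163.0, -1.0])]
small_plaque [(0.58, [347.0, -300.0, -1.0]), (0.29, [666.0, -12.0, 0.0])]
large_mount [(0.86, [584.0, 331.0, 3.0])]
long_mount [(0.91, [669.0, -15.0, 4.0])]
small_mount [(0.97, [556.0, -349.0, 3.0])]
whorl [(0.5, [459.0, 160.0, 2.0])]
bowl [(0.63, [343.0, 285.0, -2.0])]
jar [(0.71, [668.0, 197.0, -2.0])]
scene {'fx': 356.34956796895233, 'fy': 356.34956796895233, 'cx': 251.0366558400619, 'cy': 188.17345354190402, 'R': array([[ 0.48511311,  0.87441914, -0.0075123 ],
       [ 0.65759803, -0.37046012, -0.65599095],
       [-0.57639405,  0.31328974, -0.75473137]]), 't': array([-229.05690123, -301.70802667, 1210.50160655])}
large_plaque [(0.58, [471.0, 
[... 944 characters left out ...]
 array([ 3.14158751e+00, -4.18652585e-05,  2.81675009e+00]), 'contact_force': array([ 0.39890405, -0.14718534,  0.0520978 ]), 'ft_torque': array([-0.0094353 , -0.02683202,  0.03188248]), 'grasp_force': 0.0, 'gripper_width': 93.79990891920285}
{'fx': 317.7279359267185, 'fy': 317.7279359267185, 'cx': 257.9874095165837, 'cy': 193.73467598787482, 'T_tool_cam': array([[ 2.31379549e-04, -9.58906329e-01, -2.83722748e-01,
         8.39604020e+01],
       [ 9.99999469e-01, -6.30084902e-05,  1.02846412e-03,
        -2.70029501e-01],
       [-1.00407769e-03, -2.83722836e-01,  9.58905806e-01,
        -2.12158559e+02],
       [ 0.00000000e+00,  0.00000000e+00,  0.00000000e+00,
         1.00000000e+00]])}
```

View pics/top0.png

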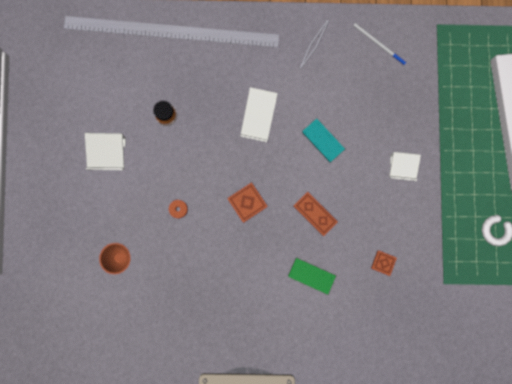

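View pics/scene0.png

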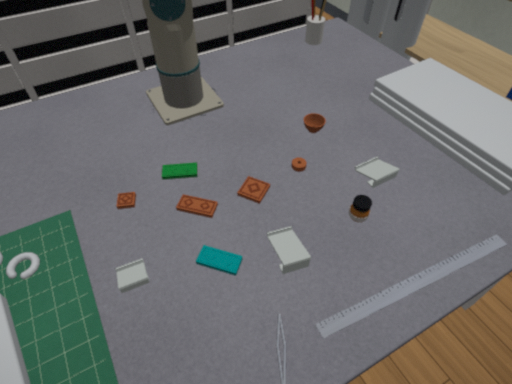

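The top view shows the large plaque at (247,202), the long one at (316,214) and the small one at (383,263). The mounts are at (104,151), (259,115) and (405,166). The green (312,276) and teal (324,141) look-alikes should be left alone. Next I'll write the helpers and take wrist views.

```bash
cat >> h.py <<'E'
import json,sys
from scipy.optimize import minimize
DOWN=lambda yaw:Ro.from_euler('xyz',[np.pi,0,yaw])
def pose():
    o=monitor.get_obs(); return o['ee_pos'],Ro.from_euler('xyz',o['eef_rot']),o
def plan(p,R,P,Q,vmax=45,wmax=8,grip=None):
    """rows (tool axes, fractions) from p,R to P,Q"""
    n=max(1,int(np.ceil(max(np.linalg.norm(np.subtract(P,p))/vmax,np.degrees((R.inv()*Q).magnitude())/wmax))))
    rows=[];p=np.array(p,float)
    for k in range(n):
        f=1/(n-k); d=np.round(R.inv().apply((np.array(P)-p)*f)/500,3); w=np.round((R.inv()*Q).as_rotvec()*f/np.radians(45),3)
        r={a:float(v) for a,v in zip(('x','y','z','ax','ay','az'),[*d,*w]) if abs(v)>0}
        if grip is not None:r['gripper']=grip
        rows.append(r); p=p+R.apply(d*500); R=R*Ro.from_rotvec(w*np.radians(45))
    print(n,'rows'); print(json.dumps(rows)); return p,R
def wristcam(p,R):
    i=viewer.camera_info('wrist');T=i['T_tool_cam'];M=np.eye(4);M[:3,:3]=R.as_matrix();M[:3,3]=p
    W=np.linalg.inv(M@T);return dict(i,R=W[:3,:3],t=W[:3,3])
def proj(c,X):
    q=np.asarray(X)@c['R'].T+c['t'];return np.c_[c['fx']*q[:,0]/q[:,2]+c['cx'],c['fy']*q[:,1]/q[:,2]+c['cy']]
def box(l,w,h):return np.array([[a*l/2,b*w/2,z] for a in(-1,1) for b in(-1,1) for z in(0,h)])
def mount(c,L,w):
    s,k=np.sin(.349066),np.cos(.349066); i=np.array([c,6.5])
    pts=[i+L*np.array([k,s]),[(i+L*np.array([k,s]))[0],0]]
    t=i+9*np.array([-s,k]);o=t-4*np.array([k,s]);b=i-4*np.array([k,s]);pts+=[t,o,b]
    return np.array([[x,y,z] for x,z in pts for y in(-w/2,w/2)])
MODEL=dict(large_plaque=box(66,66,14.5),long_plaque=box(96,46,14.5),small_plaque=box(44,44,14.5),
 large_mount=mount(-31,76,82),long_mount=mount(-45.1,106,62),small_mount=mount(-20.7,54,60))
def fit(mask,c,name,x0,fix=None):
    """fit x,y,yaw (z=0) of the model silhouette to a mask by overlap"""
    S=4;m=mask.astype(np.float32)
    def cost(v):
        X=MODEL[name]@Ro.from_euler('z',v[2]/50).as_matrix().T+[v[0],v[1],0]
        h=cv2.convexHull(((proj(c,X)+.5)*S-.5).astype(np.float32)*16)
        g=np.zeros((384*S,512*S),np.uint8);cv2.fillConvexPoly(g,np.round(h).astype(np.int32),255,cv2.LINE_AA,4)
        g=cv2.resize(g,(512,384),interpolation=cv2.INTER_AREA)/255.
        return np.minimum(g,m).sum()*-1/np.maximum(g,m).sum()
    best=None
    for y in (np.array([-.3,.3]) if 'mount' in name else np.arange(-90,90,30)*np.pi/180):
        s=np.array([x0[0],x0[1],y*50]);r=minimize(cost,s,method='Nelder-Mead',options=dict(initial_simplex=[s,s+[8,0,0],s+[0,8,0],s+[0,0,12]],xatol=.05,fatol=1e-5,maxiter=150))
        if best is None or r.fun<best.fun:best=r
    return best.x[0],best.x[1],best.x[2]/50,-best.fun
def blob(im,kind,c,xy,rad=75):
    hsv=cv2.cvtColor(im,cv2.COLOR_RGB2HSV);h,s,v=[hsv[:,:,k].astype(int) for k in range(3)]
    m=((s>110)&((h<20)|(h>170))&(v>50)) if kind=='clay' else ((s<60)&(v>165))
    m=m.astype(np.uint8); m=cv2.morphologyEx(m,cv2.MORPH_CLOSE,np.ones((5,5)));m=cv2.morphologyEx(m,cv2.MORPH_OPEN,np.ones((9,9)))
    n,l,st,ce=cv2.connectedComponentsWithStats(m);u=proj(c,[[*xy,10]])[0]
    k=1+np.argmin(np.hypot(*(ce[1:]-u).T));m=(l==k).astype(np.uint8)
    cs,_=cv2.findContours(m,cv2.RETR_EXTERNAL,cv2.CHAIN_APPROX_NONE);cv2.drawContours(m,cs,-1,1,-1)
    return m,u,ce[k],st[k]
E
python3 - <<'E'
from h import *
p,R,o=pose(); plan(p,R,[530,170,190],DOWN(np.pi))
E
```

```text
13 rows
[{"x": -0.069, "y": -0.049, "z": -0.003, "az": -0.032}, {"x": -0.068, "y": -0.051, "z": -0.003, "az": -0.032}, {"x": -0.066, "y": -0.053, "z": -0.003, "az": -0.032}, {"x": -0.065, "y": -0.054, "z": -0.003, "az": -0.032}, {"x": -0.064, "y": -0.056, "z": -0.003, "az": -0.032}, {"x": -0.062, "y": -0.057, "z": -0.003, "az": -0.032}, {"x": -0.061, "y": -0.059, "z": -0.003, "az": -0.032}, {"x": -0.059, "y": -0.061, "z": -0.003, "az": -0.032}, {"x": -0.058, "y": -0.062, "z": -0.002, "az": -0.032}, {"x": -0.056, "y": -0.063, "z": -0.003, "az": -0.031}, {"x": -0.055, "y": -0.065, "z": -0.002, "az": -0.032}, {"x": -0.053, "y": -0.066, "z": -0.003, "az": -0.031}, {"x": -0.051, "y": -0.067, "z": -0.002, "az": -0.032}]
```

>>> move_arm(
  plan=[
    {"x": -0.069,"y": -0.049,"z": -0.003,"az": -0.032},
    {"x": -0.068,"y": -0.051,"z": -0.003,"az": -0.032},
    {"x": -0.066,"y": -0.053,"z": -0.003,"az": -0.032},
    {"x": -0.065,"y": -0.054,"z": -0.003,"az": -0.032},
    {"x": -0.064,"y": -0.056,"z": -0.003,"az": -0.032},
    {"x": -0.062,"y": -0.057,"z": -0.003,"az": -0.032},
    {"x": -0.061,"y": -0.059,"z": -0.003,"az": -0.032},
    {"x": -0.059,"y": -0.061,"z": -0.003,"az": -0.032},
  ],
)

```text
schema error: expected keys x, y, z, ax, ay, az, gripper
```

>>> move_arm(
  plan=[
    {"x": -0.058,"y": -0.062,"z": -0.002,"az": -0.032},
    {"x": -0.056,"y": -0.063,"z": -0.003,"az": -0.031},
    {"x": -0.055,"y": -0.065,"z": -0.002,"az": -0.032},
    {"x": -0.053,"y": -0.066,"z": -0.003,"az": -0.031},
    {"x": -0.051,"y": -0.067,"z": -0.002,"az": -0.032},
    {"x": 0},
    {"x": 0},
    {"x": 0},
  ],
)

```text
schema error: expected keys x, y, z, ax, ay, az, gripper
```

```bash
cat > look.py <<'E'
from h import *
def look(tag,items):
    p,R,o=pose(); im=viewer.snapshot('wrist');c=wristcam(p,R);print(np.round(p,1),np.round(R.as_euler('xyz'),3))
    cv2.imwrite(f'pics/{tag}.png',im[:,:,::-1]);a=im.copy()
    for n,xy in items.items():
        m,u,ce,st=blob(im,'clay' if 'plaque' in n else 'white',c,xy)
        x,y,yaw,iou=fit(m,c,n,xy)
        print(n,'x %.1f y %.1f yaw %.1fdeg iou %.3f'%(x,y,np.degrees(yaw),iou),'seed',u.round(),ce.round(),'bbox',st[:4])
        h=cv2.convexHull(proj(c,MODEL[n]@Ro.from_euler('z',yaw).as_matrix().T+[x,y,0]).astype(np.float32))
        cv2.polylines(a,[np.round(h).astype(int)],True,(255,0,255),1)
    cv2.imwrite(f'pics/{tag}_fit.png',a[:,:,::-1])
E
python3 - <<'E'
from look import *
look('w1',dict(large_mount=(583,330),large_plaque=(471,7),long_mount=(667,-15)))
E
```

```text
[207.4 616.  171.9] [ 3.142 -0.     2.817]
large_mount x 583.0 y 330.0 yaw -17.2deg iou 0.000 seed [164. 445.] [331. 370.] bbox [266 356 133  28]
large_plaque x 471.0 y 7.0 yaw -90.0deg iou 0.000 seed [-51. 444.] [489. 250.] bbox [465 210  47  79]
long_mount x 667.0 y -15.0 yaw -17.2deg iou 0.000 seed [  3. 524.] [100. 257.] bbox [ 96 253   9   9]
```

>>> move_arm(
  plan=[
    {"x": -0.069,"y": -0.049,"z": -0.003,"ax": 0,"ay": 0,"az": -0.032,"gripper": 1},
    {"x": -0.068,"y": -0.051,"z": -0.003,"ax": 0,"ay": 0,"az": -0.032,"gripper": 1},
    {"x": -0.066,"y": -0.053,"z": -0.003,"ax": 0,"ay": 0,"az": -0.032,"gripper": 1},
    {"x": -0.065,"y": -0.054,"z": -0.003,"ax": 0,"ay": 0,"az": -0.032,"gripper": 1},
    {"x": -0.064,"y": -0.056,"z": -0.003,"ax": 0,"ay": 0,"az": -0.032,"gripper": 1},
    {"x": -0.062,"y": -0.057,"z": -0.003,"ax": 0,"ay": 0,"az": -0.032,"gripper": 1},
    {"x": -0.061,"y": -0.059,"z": -0.003,"ax": 0,"ay": 0,"az": -0.032,"gripper": 1},
    {"x": -0.059,"y": -0.061,"z": -0.003,"ax": 0,"ay": 0,"az": -0.032,"gripper": 1},
  ],
)

```text
clock: 1.85
ee_pos: [406.9, 340.0, 184.2]
eef_rot: [3.141, 0.0, 3.019]
contact_force: [0.2, -0.3, -0.3]
gripper_width: 94.1
grasp_force: 0.0
```

>>> move_arm(
  plan=[
    {"x": -0.058,"y": -0.062,"z": -0.002,"ax": 0,"ay": 0,"az": -0.032,"gripper": 1},
    {"x": -0.056,"y": -0.063,"z": -0.003,"ax": 0,"ay": 0,"az": -0.031,"gripper": 1},
    {"x": -0.055,"y": -0.065,"z": -0.002,"ax": 0,"ay": 0,"az": -0.032,"gripper": 1},
    {"x": -0.053,"y": -0.066,"z": -0.003,"ax": 0,"ay": 0,"az": -0.031,"gripper": 1},
    {"x": -0.051,"y": -0.067,"z": -0.002,"ax": 0,"ay": 0,"az": -0.032,"gripper": 1},
    {"x": 0,"y": 0,"z": 0,"ax": 0,"ay": 0,"az": 0,"gripper": 1},
    {"x": 0,"y": 0,"z": 0,"ax": 0,"ay": 0,"az": 0,"gripper": 1},
  ],
)

```text
clock: 2.55
ee_pos: [530.6, 169.2, 189.8]
eef_rot: [3.141, -0.0, 3.139]
contact_force: [-0.4, -0.2, -0.3]
gripper_width: 93.9
grasp_force: 0.0
```

```bash
sed -i "s/zip(('x','y','z','ax','ay','az'),\[\*d,\*w\]) if abs(v)>0}/zip(('x','y','z','ax','ay','az'),[*d+0.,*w+0.])}/; s/if grip is not None:r\['gripper'\]=grip/r['gripper']=1 if grip is None else grip/" h.py
python3 - <<'E'
from look import *
look('w1',dict(large_mount=(583,330),large_plaque=(471,7),long_mount=(667,-15)))
E
```

```text
[530.6 169.2 189.8] [ 3.141 -0.     3.139]
large_mount x 465.4 y 361.7 yaw 27.6deg iou 0.047 seed [381. 208.] [263. 165.] bbox [  0   0 512 321]
large_plaque x 473.2 y 6.4 yaw -55.7deg iou 0.911 seed [123. 121.] [123. 121.] bbox [87 85 72 72]
long_mount x 667.0 y -15.0 yaw -17.2deg iou 0.000 seed [124. 267.] [261. 370.] bbox [123 357 275  27]
```

View w1.

View pics/w1_fit.png

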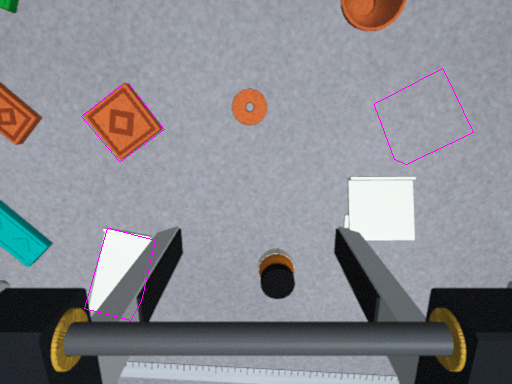

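```bash
python3 - <<'E'
from h import *
im=cv2.imread('pics/w1.png')
h=cv2.cvtColor(im,cv2.COLOR_BGR2HSV)
for u,v in((380,210),(360,195),(395,225),(130,260),(120,275),(250,150),(300,250),(450,300),(430,205),(330,210)):print((u,v),h[v,u])
E
```

```text
(380, 210) [ 75   6 247]
(360, 195) [ 68   4 247]
(395, 225) [ 68   4 248]
(130, 260) [ 72   5 248]
(120, 275) [ 75   4 248]
(250, 150) [118  18 172]
(300, 250) [123  19 165]
(450, 300) [100  45  17]
(430, 205) [115  18 169]
(330, 210) [117  17 170]
```

The wrist view shows the large plaque at (123,121), fitted well, and the large mount at (382,208) with its lip on the robot side. The white threshold needs raising because the table is light. The long mount at (125,270) is partly hidden by the fingers.

```bash
sed -i 's/(s<60)&(v>165)/(s<60)\&(v>210)/' h.py
python3 - <<'E'
from h import *
im=cv2.imread('pics/w1.png')[:,:,::-1].copy();c=wristcam(np.array([530.6,169.2,189.8]),Ro.from_euler('xyz',[3.141,0,3.139]))
m,u,ce,st=blob(im,'white',c,(583,330));x,y,w,i=fit(m,c,'large_mount',(583,330));print(x,y,np.degrees(w),i,st)
p,R,o=pose(); Q=DOWN(np.radians(180-55.7))
p,R=plan(p,R,[473.2,6.4,110],Q); 
E
```

```text
577.3887727785793 326.9773516356218 0.045233400444662404 0.9029503503033489 [ 345  177   70   63 4012]
7 rows
[{"x": 0.016, "y": -0.047, "z": 0.023, "ax": 0.0, "ay": 0.0, "az": 0.177, "gripper": 1}, {"x": 0.01, "y": -0.049, "z": 0.023, "ax": 0.0, "ay": 0.0, "az": 0.177, "gripper": 1}, {"x": 0.003, "y": -0.05, "z": 0.023, "ax": 0.0, "ay": 0.0, "az": 0.177, "gripper": 1}, {"x": -0.004, "y": -0.049, "z": 0.023, "ax": 0.0, "ay": 0.0, "az": 0.177, "gripper": 1}, {"x": -0.011, "y": -0.048, "z": 0.022, "ax": 0.0, "ay": 0.0, "az": 0.177, "gripper": 1}, {"x": -0.018, "y": -0.046, "z": 0.023, "ax": 0.0, "ay": -0.001, "az": 0.177, "gripper": 1}, {"x": -0.025, "y": -0.044, "z": 0.022, "ax": 0.0, "ay": 0.0, "az": 0.176, "gripper": 1}]
```

>>> move_arm(
  plan=[
    {"x": 0.016,"y": -0.047,"z": 0.023,"ax": 0.0,"ay": 0.0,"az": 0.177,"gripper": 1},
    {"x": 0.01,"y": -0.049,"z": 0.023,"ax": 0.0,"ay": 0.0,"az": 0.177,"gripper": 1},
    {"x": 0.003,"y": -0.05,"z": 0.023,"ax": 0.0,"ay": 0.0,"az": 0.177,"gripper": 1},
    {"x": -0.004,"y": -0.049,"z": 0.023,"ax": 0.0,"ay": 0.0,"az": 0.177,"gripper": 1},
    {"x": -0.011,"y": -0.048,"z": 0.022,"ax": 0.0,"ay": 0.0,"az": 0.177,"gripper": 1},
    {"x": -0.018,"y": -0.046,"z": 0.023,"ax": 0.0,"ay": 0.0,"az": 0.177,"gripper": 1},
    {"x": -0.025,"y": -0.044,"z": 0.022,"ax": 0.0,"ay": 0.0,"az": 0.176,"gripper": 1},
    {"x": 0,"y": 0,"z": 0,"ax": 0,"ay": 0,"az": 0,"gripper": 1},
  ],
)

```text
clock: 3.4
ee_pos: [471.1, 4.2, 109.4]
eef_rot: [-3.138, -0.001, 2.166]
contact_force: [-0.3, 0.6, -0.4]
gripper_width: 94.2
grasp_force: 0.0
```

```bash
python3 - <<'E'
from look import *
look('w2',dict(large_plaque=(473,7),long_plaque=(453,-145)))
p,R,o=pose(); plan(p,R,[473.2,6.4,2.5],DOWN(np.radians(180-55.7)),vmax=27)
E
```

```text
[471.1   4.2 109.4] [-3.138e+00 -1.000e-03  2.166e+00]
large_plaque x 472.7 y 5.8 yaw -55.5deg iou 0.939 seed [262. 185.] [261. 183.] bbox [228 152  66  64]
long_plaque x 471.9 y -146.5 yaw -83.8deg iou 0.493 seed [170. 284.] [189. 279.] bbox [162 255  52  47]
4 rows
[{"x": 0.0, "y": 0.0, "z": 0.054, "ax": 0.0, "ay": 0.0, "az": 0.001, "gripper": 1}, {"x": 0.0, "y": 0.0, "z": 0.054, "ax": -0.001, "ay": 0.0, "az": 0.0, "gripper": 1}, {"x": 0.0, "y": 0.001, "z": 0.054, "ax": 0.0, "ay": -0.001, "az": 0.001, "gripper": 1}, {"x": 0.0, "y": 0.0, "z": 0.053, "ax": -0.001, "ay": 0.0, "az": 0.0, "gripper": 1}]
```

View pics/w2_fit.png

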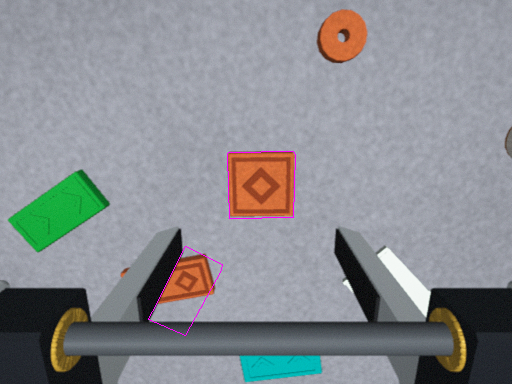

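The large plaque is squared in view at (261,185) and its fit is tight. I'll descend and grip it.

>>> move_arm(
  plan=[
    {"x": 0.0,"y": 0.0,"z": 0.054,"ax": 0.0,"ay": 0.0,"az": 0,"gripper": 1},
    {"x": 0.0,"y": 0.0,"z": 0.054,"ax": 0,"ay": 0.0,"az": 0.0,"gripper": 1},
    {"x": 0.0,"y": 0,"z": 0.054,"ax": 0.0,"ay": 0,"az": 0,"gripper": 1},
    {"x": 0.0,"y": 0.0,"z": 0.052,"ax": 0,"ay": 0.0,"az": 0.0,"gripper": 1},
    {"x": 0.0,"y": 0.0,"z": 0.0,"ax": 0,"ay": 0.0,"az": 0.0,"gripper": 1},
    {"x": 0.0,"y": 0.0,"z": 0.0,"ax": 0,"ay": 0.0,"az": 0.0,"gripper": 1},
  ],
)

```text
clock: 4.05
ee_pos: [474.3, 7.2, 3.7]
eef_rot: [3.141, -0.001, 2.173]
contact_force: [-0.8, 0.1, 0.4]
gripper_width: 93.9
grasp_force: 0.0
```

>>> move_arm(
  plan=[
    {"x": 0,"y": 0,"z": 0,"ax": 0,"ay": 0,"az": 0,"gripper": 0.6},
    {"x": 0,"y": 0,"z": 0,"ax": 0,"ay": 0,"az": 0,"gripper": 0.6},
    {"x": 0,"y": 0,"z": 0,"ax": 0,"ay": 0,"az": 0,"gripper": 0.6},
    {"x": 0,"y": 0,"z": 0,"ax": 0,"ay": 0,"az": 0,"gripper": 0.6},
    {"x": 0,"y": 0,"z": 0,"ax": 0,"ay": 0,"az": 0,"gripper": 0.6},
    {"x": 0,"y": 0,"z": 0,"ax": 0,"ay": 0,"az": 0,"gripper": 0.6},
  ],
)

```text
clock: 4.65
ee_pos: [473.8, 5.4, 3.5]
eef_rot: [3.141, 0.0, 2.17]
contact_force: [-0.5, -0.7, 0.7]
gripper_width: 56.8
grasp_force: 0.0
```

```bash
python3 - <<'E'
from h import *
im=viewer.snapshot('wrist');cv2.imwrite('pics/w3.png',im[:,:,::-1]);print(pose()[2])
E
```

```text
{'clock': 4.7, 'qpos': array([-0.1655141 ,  0.67817462,  0.13972395,  2.13914733, -0.26513011,
        0.34006336,  0.79295751]), 'joint_vel': array([-0.0003849 ,  0.00140553,  0.00066482, -0.00075181, -0.00066872,
       -0.00120724, -0.00012322]), 'tau': array([-1.65807927e-02, -4.56160784e+01,  2.32747592e+00, -7.12772593e+00,
       -9.54723218e-03,  6.51830365e-02, -7.01771023e-05]), 'ee_pos': array([473.78400672,   5.421269  ,   3.41600548]), 'eef_rot': array([ 3.14156470e+00, -1.46342888e-05,  2.16959228e+00]), 'contact_force': array([ 0.04261722, -0.16844945, -0.51924158]), 'ft_torque': array([-0.00311624,  0.04794696, -0.0440229 ]), 'grasp_force': 0.0, 'gripper_width': 56.592118457309496}
```

View pics/w3.png

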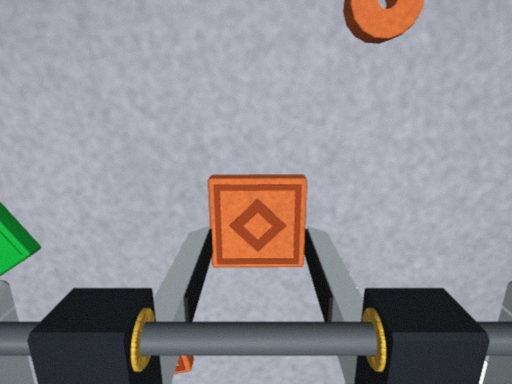

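The picture shows the plaque at (257,222) between the finger tips, yet the reading is 56.6 mm with no force. I'll command full closure to see what it reports.

>>> move_arm(
  plan=[
    {"x": 0,"y": 0,"z": 0,"ax": 0,"ay": 0,"az": 0,"gripper": 0.5},
    {"x": 0,"y": 0,"z": 0,"ax": 0,"ay": 0,"az": 0,"gripper": 0.5},
    {"x": 0,"y": 0,"z": 0,"ax": 0,"ay": 0,"az": 0,"gripper": 0.5},
  ],
)

```text
clock: 5.0
ee_pos: [473.7, 5.4, 3.3]
eef_rot: [-3.141, -0.0, 2.17]
contact_force: [-1.0, -0.4, 0.2]
gripper_width: 47.0
grasp_force: 0.0
```

```bash
python3 - <<'E'
from h import *
im=viewer.snapshot('wrist');cv2.imwrite('pics/w4.png',im[:,:,::-1]);print(pose()[2])
E
```

```text
{'clock': 5.05, 'qpos': array([-0.16553598,  0.67839778,  0.13970216,  2.13913624, -0.26519323,
        0.33999707,  0.79293129]), 'joint_vel': array([ 6.64427087e-04, -6.49817593e-04,  7.51443887e-04, -6.17091504e-05,
        4.19971057e-04,  7.24646929e-04,  1.95724850e-03]), 'tau': array([ 1.61944808e-03, -4.55386376e+01,  2.32670054e+00, -7.11209491e+00,
       -9.31243412e-03,  6.58943877e-02, -6.88798480e-06]), 'ee_pos': array([473.7463743 ,   5.4357162 ,   3.31203896]), 'eef_rot': array([-3.14149477e+00, -8.25687521e-05,  2.16954637e+00]), 'contact_force': array([-0.01775056,  0.76009235, -0.39702861]), 'ft_torque': array([-0.08286316,  0.0496139 ,  0.00480756]), 'grasp_force': 0.0, 'gripper_width': 46.88600095965632}
```

View pics/w4.png

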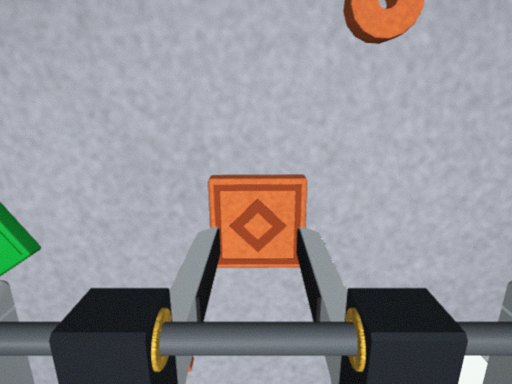

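The fingers pass in front of the plaque, so the tips are above its top face even though the TCP reads z = 3.3. I'll check this against the scene camera.

```bash
python3 - <<'E'
from h import *
im=viewer.snapshot('scene')[:,:,::-1].copy();c=viewer.camera_info('scene');p,R,o=pose()
x0,y0,S=200,130,6
cr=cv2.resize(im[y0:y0+90,x0:x0+120],None,fx=S,fy=S,interpolation=cv2.INTER_CUBIC)
for z,col in((0,(0,255,0)),(-19,(255,0,255)),(-38,(255,255,0)),(-97,(0,255,255))):
    for s in(-1,1):
        u=proj(c,[p+R.apply([0,s*23.5,z])])[0]; cv2.circle(cr,tuple(np.round(((u-[x0,y0])+.5)*S).astype(int).tolist()),4,col,-1)
cv2.imwrite('pics/s1.png',cr)
E
```

```text
(no output)
```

View pics/s1.png

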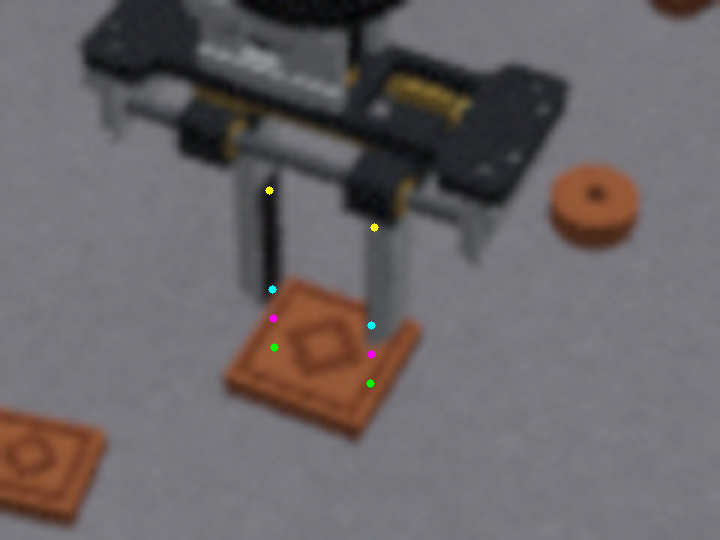

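In the scene crop the real finger tips sit about 30 mm behind the reported TCP, at roughly z = 33. The wrist geometry gives the same figure. So I'll treat the tip as tool z = -30, open, and go lower carefully.

>>> move_arm(
  plan=[
    {"x": 0,"y": 0,"z": 0,"ax": 0,"ay": 0,"az": 0,"gripper": 1},
    {"x": 0,"y": 0,"z": 0,"ax": 0,"ay": 0,"az": 0,"gripper": 1},
    {"x": 0,"y": 0,"z": 0,"ax": 0,"ay": 0,"az": 0,"gripper": 1},
    {"x": 0,"y": 0,"z": 0,"ax": 0,"ay": 0,"az": 0,"gripper": 1},
    {"x": 0,"y": 0,"z": 0,"ax": 0,"ay": 0,"az": 0,"gripper": 1},
    {"x": 0,"y": 0,"z": 0.02,"ax": 0,"ay": 0,"az": 0,"gripper": 1},
    {"x": 0,"y": 0,"z": 0.02,"ax": 0,"ay": 0,"az": 0,"gripper": 1},
    {"x": 0,"y": 0,"z": 0,"ax": 0,"ay": 0,"az": 0,"gripper": 1},
  ],
)

```text
clock: 5.9
ee_pos: [472.5, 5.4, -18.2]
eef_rot: [-3.139, -0.002, 2.17]
contact_force: [-0.3, 0.4, -0.8]
gripper_width: 93.6
grasp_force: 0.0
```

>>> move_arm(
  plan=[
    {"x": 0,"y": 0,"z": 0.006,"ax": 0,"ay": 0,"az": 0,"gripper": 1},
    {"x": 0,"y": 0,"z": 0,"ax": 0,"ay": 0,"az": 0,"gripper": 1},
    {"x": 0,"y": 0,"z": 0,"ax": 0,"ay": 0,"az": 0,"gripper": 1},
  ],
)

```text
clock: 6.2
ee_pos: [473.8, 5.4, -19.6]
eef_rot: [-3.142, 0.0, 2.17]
contact_force: [-0.3, 0.2, 0.3]
gripper_width: 93.9
grasp_force: 0.0
```

>>> move_arm(
  plan=[
    {"x": 0,"y": 0,"z": 0.006,"ax": 0,"ay": 0,"az": 0,"gripper": 1},
    {"x": 0,"y": 0,"z": 0,"ax": 0,"ay": 0,"az": 0,"gripper": 1},
    {"x": 0,"y": 0,"z": 0,"ax": 0,"ay": 0,"az": 0,"gripper": 1},
  ],
)

```text
clock: 6.5
ee_pos: [473.8, 5.4, -22.6]
eef_rot: [-3.142, -0.0, 2.17]
contact_force: [0.1, -0.1, 1.2]
gripper_width: 94.1
grasp_force: 0.0
```

>>> move_arm(
  plan=[
    {"x": 0,"y": 0,"z": 0.004,"ax": 0,"ay": 0,"az": 0,"gripper": 1},
    {"x": 0,"y": 0,"z": 0,"ax": 0,"ay": 0,"az": 0,"gripper": 1},
    {"x": 0,"y": 0,"z": 0,"ax": 0,"ay": 0,"az": 0,"gripper": 1},
  ],
)

```text
clock: 6.8
ee_pos: [473.7, 5.5, -24.7]
eef_rot: [-3.141, -0.0, 2.17]
contact_force: [-0.2, -0.1, 0.4]
gripper_width: 94.0
grasp_force: 0.0
```

>>> move_arm(
  plan=[
    {"x": 0,"y": 0,"z": 0.003,"ax": 0,"ay": 0,"az": 0,"gripper": 1},
    {"x": 0,"y": 0,"z": 0,"ax": 0,"ay": 0,"az": 0,"gripper": 1},
    {"x": 0,"y": 0,"z": 0,"ax": 0,"ay": 0,"az": 0,"gripper": 1},
  ],
)

```text
clock: 7.1
ee_pos: [473.7, 5.4, -26.2]
eef_rot: [-3.141, -0.0, 2.17]
contact_force: [0.1, 0.3, 0.6]
gripper_width: 93.9
grasp_force: 0.0
```

```bash
python3 - <<'E'
from h import *
im=viewer.snapshot('scene')[:,:,::-1].copy();c=viewer.camera_info('scene');p,R,o=pose();print(p,o['contact_force'])
x0,y0,S=200,130,6
cr=cv2.resize(im[y0:y0+90,x0:x0+120],None,fx=S,fy=S,interpolation=cv2.INTER_CUBIC)
for z,col in((-27,(0,255,0)),(-31,(255,255,0))):
    for s in(-1,1):
        u=proj(c,[p+R.apply([-8,s*47,z])])[0]; cv2.circle(cr,tuple(np.round(((u-[x0,y0])+.5)*S).astype(int).tolist()),3,col,-1)
cv2.imwrite('pics/s2.png',cr)
E
```

```text
[473.73465302   5.44616229 -26.16586766] [-0.5359144   0.4952057  -0.21969129]
```

View pics/s2.png

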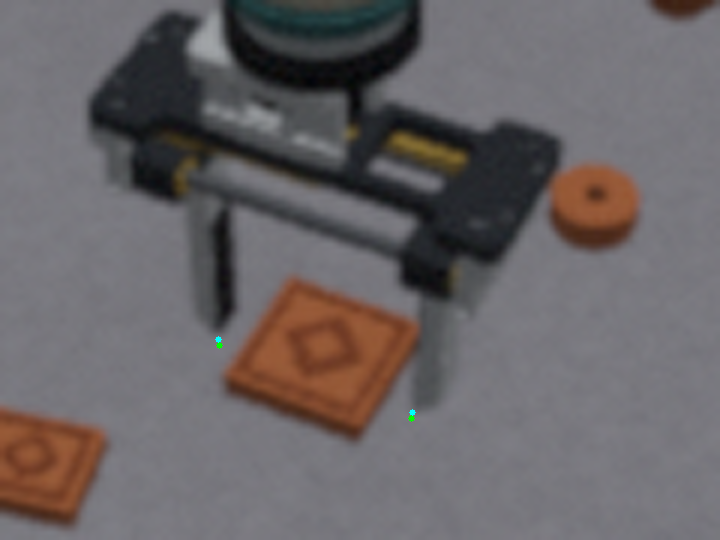

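The tips at (215,330) and (425,408) still hover slightly above the table, so the offset is about 33–34 mm. I'll keep going down in small steps until contact.

>>> move_arm(
  plan=[
    {"x": 0,"y": 0,"z": 0.004,"ax": 0,"ay": 0,"az": 0,"gripper": 1},
    {"x": 0,"y": 0,"z": 0,"ax": 0,"ay": 0,"az": 0,"gripper": 1},
    {"x": 0,"y": 0,"z": 0,"ax": 0,"ay": 0,"az": 0,"gripper": 1},
  ],
)

```text
clock: 7.45
ee_pos: [473.7, 5.4, -28.2]
eef_rot: [-3.141, -0.0, 2.17]
contact_force: [-0.7, -0.1, 0.1]
gripper_width: 94.0
grasp_force: 0.0
```

>>> move_arm(
  plan=[
    {"x": 0,"y": 0,"z": 0.003,"ax": 0,"ay": 0,"az": 0,"gripper": 1},
    {"x": 0,"y": 0,"z": 0,"ax": 0,"ay": 0,"az": 0,"gripper": 1},
    {"x": 0,"y": 0,"z": 0,"ax": 0,"ay": 0,"az": 0,"gripper": 1},
  ],
)

```text
clock: 7.75
ee_pos: [473.8, 5.4, -29.7]
eef_rot: [-3.142, -0.0, 2.17]
contact_force: [0.3, 0.1, 0.5]
gripper_width: 93.9
grasp_force: 0.0
```

>>> move_arm(
  plan=[
    {"x": 0,"y": 0,"z": 0.002,"ax": 0,"ay": 0,"az": 0,"gripper": 1},
    {"x": 0,"y": 0,"z": 0,"ax": 0,"ay": 0,"az": 0,"gripper": 1},
    {"x": 0,"y": 0,"z": 0,"ax": 0,"ay": 0,"az": 0,"gripper": 1},
  ],
)

```text
clock: 8.05
ee_pos: [473.7, 5.5, -30.7]
eef_rot: [-3.141, -0.0, 2.17]
contact_force: [0.2, 0.1, -0.2]
gripper_width: 94.0
grasp_force: 0.0
```

>>> move_arm(
  plan=[
    {"x": 0,"y": 0,"z": 0.002,"ax": 0,"ay": 0,"az": 0,"gripper": 1},
    {"x": 0,"y": 0,"z": 0,"ax": 0,"ay": 0,"az": 0,"gripper": 1},
    {"x": 0,"y": 0,"z": 0,"ax": 0,"ay": 0,"az": 0,"gripper": 1},
  ],
)

```text
clock: 8.35
ee_pos: [473.7, 5.4, -31.7]
eef_rot: [-3.141, -0.0, 2.17]
contact_force: [-0.2, 0.1, -0.3]
gripper_width: 93.8
grasp_force: 0.0
```

>>> move_arm(
  plan=[
    {"x": 0,"y": 0,"z": 0.002,"ax": 0,"ay": 0,"az": 0,"gripper": 1},
    {"x": 0,"y": 0,"z": 0,"ax": 0,"ay": 0,"az": 0,"gripper": 1},
    {"x": 0,"y": 0,"z": 0,"ax": 0,"ay": 0,"az": 0,"gripper": 1},
  ],
)

```text
clock: 8.65
ee_pos: [473.8, 5.4, -32.7]
eef_rot: [-3.142, -0.0, 2.17]
contact_force: [0.0, -0.1, 0.6]
gripper_width: 94.2
grasp_force: 0.0
```

>>> move_arm(
  plan=[
    {"x": 0,"y": 0,"z": 0.002,"ax": 0,"ay": 0,"az": 0,"gripper": 1},
    {"x": 0,"y": 0,"z": 0,"ax": 0,"ay": 0,"az": 0,"gripper": 1},
    {"x": 0,"y": 0,"z": 0,"ax": 0,"ay": 0,"az": 0,"gripper": 1},
  ],
)

```text
clock: 8.95
ee_pos: [473.9, 5.5, -33.3]
eef_rot: [3.141, 0.0, 2.17]
contact_force: [-1.3, 0.1, 5.2]
gripper_width: 93.9
grasp_force: 2.7
```

>>> move_arm(
  plan=[
    {"x": 0,"y": 0,"z": 0.002,"ax": 0,"ay": 0,"az": 0,"gripper": 1},
    {"x": 0,"y": 0,"z": 0,"ax": 0,"ay": 0,"az": 0,"gripper": 1},
    {"x": 0,"y": 0,"z": 0,"ax": 0,"ay": 0,"az": 0,"gripper": 1},
  ],
)

```text
clock: 9.25
ee_pos: [473.9, 5.5, -33.4]
eef_rot: [3.141, 0.0, 2.17]
contact_force: [-2.5, 0.1, 18.1]
gripper_width: 93.9
grasp_force: 8.5
```

Contact comes at z = -33.2, so the true finger ends sit 33.2 mm behind the reported TCP. I'll rise to a 2.5 mm tip height and grip.

>>> move_arm(
  plan=[
    {"x": 0,"y": 0,"z": -0.008,"ax": 0,"ay": 0,"az": 0,"gripper": 1},
    {"x": 0,"y": 0,"z": 0,"ax": 0,"ay": 0,"az": 0,"gripper": 0.4},
    {"x": 0,"y": 0,"z": 0,"ax": 0,"ay": 0,"az": 0,"gripper": 0.4},
    {"x": 0,"y": 0,"z": 0,"ax": 0,"ay": 0,"az": 0,"gripper": 0.4},
    {"x": 0,"y": 0,"z": 0,"ax": 0,"ay": 0,"az": 0,"gripper": 0.4},
    {"x": 0,"y": 0,"z": 0,"ax": 0,"ay": 0,"az": 0,"gripper": 0.4},
    {"x": 0,"y": 0,"z": 0,"ax": 0,"ay": 0,"az": 0,"gripper": 0.4},
  ],
)

```text
clock: 9.95
ee_pos: [473.5, 5.5, -30.9]
eef_rot: [-3.141, -0.0, 2.17]
contact_force: [0.6, 0.5, -0.8]
gripper_width: 65.7
grasp_force: 30.0
```

```bash
python3 - <<'E'
from h import *
p,R,o=pose();print(p)
p,R=plan(p,R,p+[0,0,120],R,vmax=30)
plan(p,R,[540,250,110],DOWN(np.pi))
E
```

```text
[473.54872852   5.45465771 -30.85927662]
4 rows
[{"x": 0.0, "y": 0.0, "z": -0.06, "ax": 0.0, "ay": 0.0, "az": 0.0, "gripper": 1}, {"x": 0.0, "y": 0.0, "z": -0.06, "ax": 0.0, "ay": 0.0, "az": 0.0, "gripper": 1}, {"x": 0.0, "y": 0.0, "z": -0.06, "ax": 0.0, "ay": 0.0, "az": 0.0, "gripper": 1}, {"x": 0.0, "y": 0.0, "z": -0.06, "ax": 0.0, "ay": 0.0, "az": 0.0, "gripper": 1}]
7 rows
[{"x": 0.047, "y": 0.055, "z": -0.006, "ax": 0.0, "ay": 0.0, "az": -0.177, "gripper": 1}, {"x": 0.039, "y": 0.061, "z": -0.006, "ax": 0.0, "ay": 0.0, "az": -0.177, "gripper": 1}, {"x": 0.03, "y": 0.066, "z": -0.006, "ax": 0.0, "ay": 0.0, "az": -0.177, "gripper": 1}, {"x": 0.021, "y": 0.069, "z": -0.006, "ax": 0.0, "ay": 0.0, "az": -0.177, "gripper": 1}, {"x": 0.011, "y": 0.072, "z": -0.006, "ax": 0.0, "ay": 0.0, "az": -0.177, "gripper": 1}, {"x": 0.001, "y": 0.072, "z": -0.006, "ax": 0.0, "ay": 0.0, "az": -0.176, "gripper": 1}, {"x": -0.01, "y": 0.072, "z": -0.006, "ax": 0.0, "ay": -0.001, "az": -0.177, "gripper": 1}]
```

>>> move_arm(
  plan=[
    {"x": 0.0,"y": 0.0,"z": -0.06,"ax": 0.0,"ay": 0.0,"az": 0.0,"gripper": 0.4},
    {"x": 0.0,"y": 0.0,"z": -0.06,"ax": 0.0,"ay": 0.0,"az": 0.0,"gripper": 0.4},
    {"x": 0.0,"y": 0.0,"z": -0.06,"ax": 0.0,"ay": 0.0,"az": 0.0,"gripper": 0.4},
    {"x": 0.0,"y": 0.0,"z": -0.06,"ax": 0.0,"ay": 0.0,"az": 0.0,"gripper": 0.4},
  ],
)

```text
clock: 10.35
ee_pos: [473.3, 5.4, 90.4]
eef_rot: [-3.141, -0.0, 2.169]
contact_force: [-0.2, 0.1, -1.9]
gripper_width: 65.4
grasp_force: 30.0
```

```bash
python3 - <<'E'
from h import *
p,R,o=pose();print(p,o['gripper_width'])
plan(p,R,[570,185,110],DOWN(np.pi),grip=.4)
E
```

```text
[473.26912836   5.44018055  90.35481632] 65.39366317130458
7 rows
[{"x": 0.027, "y": 0.052, "z": -0.006, "ax": 0.0, "ay": 0.0, "az": -0.177, "gripper": 0.4}, {"x": 0.019, "y": 0.055, "z": -0.006, "ax": 0.0, "ay": 0.0, "az": -0.177, "gripper": 0.4}, {"x": 0.012, "y": 0.057, "z": -0.005, "ax": 0.0, "ay": 0.0, "az": -0.177, "gripper": 0.4}, {"x": 0.004, "y": 0.058, "z": -0.006, "ax": 0.0, "ay": 0.0, "az": -0.177, "gripper": 0.4}, {"x": -0.005, "y": 0.058, "z": -0.005, "ax": 0.0, "ay": 0.0, "az": -0.177, "gripper": 0.4}, {"x": -0.013, "y": 0.057, "z": -0.006, "ax": 0.0, "ay": 0.0, "az": -0.176, "gripper": 0.4}, {"x": -0.02, "y": 0.055, "z": -0.005, "ax": 0.0, "ay": -0.001, "az": -0.177, "gripper": 0.4}]
```

>>> move_arm(
  plan=[
    {"x": 0.027,"y": 0.052,"z": -0.006,"ax": 0.0,"ay": 0.0,"az": -0.177,"gripper": 0.4},
    {"x": 0.019,"y": 0.055,"z": -0.006,"ax": 0.0,"ay": 0.0,"az": -0.177,"gripper": 0.4},
    {"x": 0.012,"y": 0.057,"z": -0.005,"ax": 0.0,"ay": 0.0,"az": -0.177,"gripper": 0.4},
    {"x": 0.004,"y": 0.058,"z": -0.006,"ax": 0.0,"ay": 0.0,"az": -0.177,"gripper": 0.4},
    {"x": -0.005,"y": 0.058,"z": -0.005,"ax": 0.0,"ay": 0.0,"az": -0.177,"gripper": 0.4},
    {"x": -0.013,"y": 0.057,"z": -0.006,"ax": 0.0,"ay": 0.0,"az": -0.176,"gripper": 0.4},
    {"x": -0.02,"y": 0.055,"z": -0.005,"ax": 0.0,"ay": 0,"az": -0.177,"gripper": 0.4},
    {"x": 0,"y": 0,"z": 0,"ax": 0,"ay": 0,"az": 0,"gripper": 0.4},
  ],
)

```text
clock: 11.15
ee_pos: [571.8, 190.5, 108.9]
eef_rot: [3.137, 0.002, -3.134]
contact_force: [-0.9, 0.3, 0.3]
gripper_width: 65.8
grasp_force: 30.0
```

```bash
python3 - <<'E'
from look import *
pose();viewer.snapshot('top');viewer.snapshot('top') # settle
look('w5',dict(large_mount=(578,327)))
E
```

```text
[569.8 185.1 108.2] [-3.141e+00 -1.000e-03  3.142e+00]
large_mount x 577.7 y 326.5 yaw -0.1deg iou 0.916 seed [397. 194.] [399. 198.] bbox [353 158  90  81]
```

View pics/w5_fit.png

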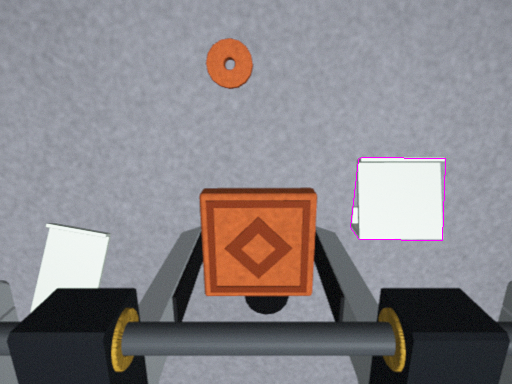

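The mount is fitted well at (397,198), and the held plaque is squared at (258,243). Now I'll compute the tilted approach.

```bash
cat >> h.py <<'E'
def target(m,zc,h,up,off):
    """TCP pose putting plaque underside centre (tool coords off) at mount m=(x,y,yawdeg), seated height zc, lifted h along the normal, up along the slope"""
    M=Ro.from_euler('z',m[2],degrees=True); s,k=np.sin(np.radians(20)),np.cos(np.radians(20))
    Q=M*DOWN(np.pi)*Ro.from_euler('y',-20,degrees=True)
    P=np.array([m[0],m[1],zc])+M.apply(h*np.array([-s,0,k])+up*np.array([k,0,s]))-Q.apply(off)
    return P,Q
E
python3 - <<'E'
from h import *
im=cv2.imread('pics/w5.png')[:,:,::-1].copy()
p=np.array([0,0,30.9]);c=wristcam(p,DOWN(0))   # pretend tool at origin yaw0: plaque underside at z=0, x=tool x,y=-tool y
m,u,ce,st=blob(im,'clay',c,(0,0));print(fit(m,c,'large_plaque',(0,0)),st)
p,R,o=pose();off=[0.9,0,-30.9];A=(577.6,326.7,0)
p,R=plan(p,R,*target(A,17.8,45,4,off),grip=.4);print(p)
p,R=plan(p,R,*target(A,17.8,3,4,off),vmax=15,grip=.4);print(p)
E
```

```text
(np.float64(-16.862517687539082), np.float64(1.096233070410873), np.float64(6.265515901666938e-05), np.float64(0.5910116805722645)) [  200   188   116   109 12070]
4 rows
[{"x": -0.004, "y": 0.071, "z": 0.038, "ax": -0.001, "ay": -0.112, "az": 0.0, "gripper": 0.4}, {"x": 0.0, "y": 0.072, "z": 0.038, "ax": 0.0, "ay": -0.112, "az": -0.001, "gripper": 0.4}, {"x": 0.003, "y": 0.071, "z": 0.038, "ax": -0.001, "ay": -0.111, "az": 0.0, "gripper": 0.4}, {"x": 0.005, "y": 0.072, "z": 0.037, "ax": 0.0, "ay": -0.112, "az": -0.001, "gripper": 0.4}]
[577.54056929 326.85942763  32.71690759]
3 rows
[{"x": 0.0, "y": 0.0, "z": 0.028, "ax": 0.0, "ay": 0.0, "az": 0.0, "gripper": 0.4}, {"x": 0.0, "y": 0.0, "z": 0.028, "ax": 0.0, "ay": 0.0, "az": 0.0, "gripper": 0.4}, {"x": 0.0, "y": 0.0, "z": 0.028, "ax": 0.0, "ay": 0.0, "az": 0.0, "gripper": 0.4}]
[591.91391657 326.85380346  -6.74708684]
```

```bash
python3 - <<'E'
from h import *
im=cv2.imread('pics/w5.png')[:,:,::-1].copy()
for z in(-30.9,-33.2):
    c=wristcam(np.array([0,0,z]),DOWN(0))
    m,u,ce,st=blob(im,'clay',c,(0,0));print(fit(m,c,'large_plaque',(0,0)))
E
```

```text
(np.float64(0.7193640224601551), np.float64(0.007578093752192566), np.float64(0.007613827168598436), np.float64(0.9415976405411285))
(np.float64(1.376874466169711), np.float64(0.46409947541869484), np.float64(-1.5601853767607006), np.float64(0.9179550107617198))
```

>>> move_arm(
  plan=[
    {"x": -0.004,"y": 0.071,"z": 0.038,"ax": 0,"ay": -0.112,"az": 0.0,"gripper": 0.4},
    {"x": 0.0,"y": 0.072,"z": 0.038,"ax": 0.0,"ay": -0.112,"az": 0,"gripper": 0.4},
    {"x": 0.003,"y": 0.071,"z": 0.038,"ax": 0,"ay": -0.111,"az": 0.0,"gripper": 0.4},
    {"x": 0.005,"y": 0.072,"z": 0.037,"ax": 0.0,"ay": -0.112,"az": 0,"gripper": 0.4},
    {"x": 0,"y": 0,"z": 0,"ax": 0,"ay": 0,"az": 0,"gripper": 0.4},
    {"x": 0,"y": 0,"z": 0,"ax": 0,"ay": 0,"az": 0,"gripper": 0.4},
    {"x": 0,"y": 0,"z": 0,"ax": 0,"ay": 0,"az": 0,"gripper": 0.4},
  ],
)

```text
clock: 12.0
ee_pos: [581.2, 301.2, 44.6]
eef_rot: [-3.129, 0.309, 3.136]
contact_force: [0.7, 0.3, 0.2]
gripper_width: 65.5
grasp_force: 30.0
```

```bash
python3 - <<'E'
from h import *
p,R,o=pose();print(p,R.as_euler('xyz'));off=[0.8,0,-30.9];A=(577.6,326.7,0)
p,R=plan(p,R,*target(A,17.8,30,4,off),grip=.4,vmax=15)
E
```

```text
[581.23960248 301.23186722  44.59140043] [-3.12924698  0.30876374  3.13568727]
3 rows
[{"x": 0.005, "y": 0.017, "z": 0.017, "ax": -0.006, "ay": -0.017, "az": -0.002, "gripper": 0.4}, {"x": 0.005, "y": 0.017, "z": 0.016, "ax": -0.006, "ay": -0.017, "az": -0.002, "gripper": 0.4}, {"x": 0.004, "y": 0.017, "z": 0.017, "ax": -0.006, "ay": -0.017, "az": -0.003, "gripper": 0.4}]
```

>>> move_arm(
  plan=[
    {"x": 0.005,"y": 0.017,"z": 0.017,"ax": -0.006,"ay": -0.017,"az": -0.002,"gripper": 0.4},
    {"x": 0.005,"y": 0.017,"z": 0.016,"ax": -0.006,"ay": -0.017,"az": -0.002,"gripper": 0.4},
    {"x": 0.004,"y": 0.017,"z": 0.017,"ax": -0.006,"ay": -0.017,"az": -0.003,"gripper": 0.4},
    {"x": 0,"y": 0,"z": 0,"ax": 0,"ay": 0,"az": 0,"gripper": 0.4},
    {"x": 0,"y": 0,"z": 0,"ax": 0,"ay": 0,"az": 0,"gripper": 0.4},
    {"x": 0,"y": 0,"z": 0,"ax": 0,"ay": 0,"az": 0,"gripper": 0.4},
  ],
)

```text
clock: 12.6
ee_pos: [581.9, 326.6, 19.4]
eef_rot: [-3.141, 0.347, -3.141]
contact_force: [-0.1, 0.9, -1.0]
gripper_width: 65.9
grasp_force: 30.0
```

```bash
python3 - <<'E'
from h import *
p,R,o=pose();print(p,R.as_euler('xyz'));off=[0.8,0,-30.9];A=(577.6,326.7,0)
P,Q=target(A,17.8,0,0,off);print('err tool',R.inv().apply(P-p),np.degrees((R.inv()*Q).as_rotvec()))
p,R=plan(p,R,*target(A,17.8,4,4,off),grip=.4,vmax=15)
E
```

```text
[581.91358839 326.63416075  19.39497331] [-3.14088346  0.34684664 -3.140581  ]
err tool [ 3.7302659   0.08068765 30.93177706] [-0.02086959 -0.12713218  0.05453512]
2 rows
[{"x": 0.0, "y": 0.0, "z": 0.027, "ax": 0.0, "ay": -0.001, "az": 0.001, "gripper": 0.4}, {"x": -0.001, "y": 0.0, "z": 0.027, "ax": 0.0, "ay": -0.002, "az": 0.0, "gripper": 0.4}]
```

Orientation and lateral position are right, so I'll lower it to about 4 mm and then in small steps to contact.

>>> move_arm(
  plan=[
    {"x": 0.0,"y": 0.0,"z": 0.027,"ax": 0.0,"ay": -0.001,"az": 0.001,"gripper": 0.4},
    {"x": 0,"y": 0.0,"z": 0.027,"ax": 0.0,"ay": -0.002,"az": 0.0,"gripper": 0.4},
    {"x": 0,"y": 0,"z": 0,"ax": 0,"ay": 0,"az": 0,"gripper": 0.4},
    {"x": 0,"y": 0,"z": 0.004,"ax": 0,"ay": 0,"az": 0,"gripper": 0.4},
    {"x": 0,"y": 0,"z": 0,"ax": 0,"ay": 0,"az": 0,"gripper": 0.4},
  ],
)

```text
clock: 13.1
ee_pos: [590.7, 328.3, -8.2]
eef_rot: [-3.141, 0.349, -3.139]
contact_force: [-1.1, 1.0, -1.5]
gripper_width: 66.1
grasp_force: 30.0
```

>>> move_arm(
  plan=[
    {"x": 0,"y": 0,"z": 0.002,"ax": 0,"ay": 0,"az": 0,"gripper": 0.4},
    {"x": 0,"y": 0,"z": 0,"ax": 0,"ay": 0,"az": 0,"gripper": 0.4},
    {"x": 0,"y": 0,"z": 0,"ax": 0,"ay": 0,"az": 0,"gripper": 0.4},
  ],
)

```text
clock: 13.4
ee_pos: [590.7, 328.5, -9.5]
eef_rot: [-3.141, 0.349, -3.138]
contact_force: [-0.2, 0.1, -1.3]
gripper_width: 65.5
grasp_force: 30.0
```

>>> move_arm(
  plan=[
    {"x": 0,"y": 0,"z": 0.002,"ax": 0,"ay": 0,"az": 0,"gripper": 0.4},
    {"x": 0,"y": 0,"z": 0,"ax": 0,"ay": 0,"az": 0,"gripper": 0.4},
    {"x": 0,"y": 0,"z": 0,"ax": 0,"ay": 0,"az": 0,"gripper": 0.4},
  ],
)

```text
clock: 13.7
ee_pos: [591.0, 328.6, -10.3]
eef_rot: [-3.141, 0.349, -3.138]
contact_force: [-2.1, -0.5, 4.3]
gripper_width: 65.6
grasp_force: 30.0
```

```bash
python3 - <<'E'
from h import *
p,R,o=pose();print(p,R.as_euler('xyz'),o['contact_force'],R.inv().apply(o['contact_force']));off=[0.8,0,-30.9];A=(577.6,326.7,0)
P,Q=target(A,17.8,0,0,off);print('err tool',R.inv().apply(P-p),np.degrees((R.inv()*Q).as_rotvec()))
E
```

```text
[591.02719635 328.60080086 -10.3391801 ] [-3.1413582   0.34856335 -3.13796207] [-2.09745811 -0.50430063  4.29092888] [ 0.50747617 -0.49779595 -4.74977761]
err tool [ 2.19981121 -1.89317042 -0.1353578 ] [ 0.05766365 -0.02876815  0.19549346]
```

>>> move_arm(
  plan=[
    {"x": 0.002,"y": -0.004,"z": -0.002,"ax": 0,"ay": 0,"az": 0.002,"gripper": 0.4},
    {"x": 0,"y": 0,"z": 0,"ax": 0,"ay": 0,"az": 0.002,"gripper": 0.4},
    {"x": 0,"y": 0,"z": 0,"ax": 0,"ay": 0,"az": 0,"gripper": 0.4},
    {"x": 0,"y": 0,"z": 0.001,"ax": 0,"ay": 0,"az": 0,"gripper": 0.4},
    {"x": 0,"y": 0,"z": 0,"ax": 0,"ay": 0,"az": 0,"gripper": 0.4},
  ],
)

```text
clock: 14.2
ee_pos: [589.9, 326.2, -10.7]
eef_rot: [3.141, 0.348, -3.141]
contact_force: [0.1, -0.3, -0.8]
gripper_width: 65.7
grasp_force: 30.0
```

>>> move_arm(
  plan=[
    {"x": 0.002,"y": 0,"z": 0,"ax": 0,"ay": 0,"az": 0,"gripper": 0.4},
    {"x": 0,"y": 0,"z": 0,"ax": 0,"ay": 0,"az": 0,"gripper": 0.4},
    {"x": 0,"y": 0,"z": 0,"ax": 0,"ay": 0,"az": 0,"gripper": 0.4},
  ],
)

```text
clock: 14.5
ee_pos: [589.2, 326.4, -11.0]
eef_rot: [3.141, 0.348, -3.141]
contact_force: [0.7, -0.2, -1.1]
gripper_width: 65.6
grasp_force: 30.0
```

```bash
cat > err.py <<'E'
from h import *
def err(A,zc,off):
    p,R,o=pose();P,Q=target(A,zc,0,0,off);print(o['clock'],'force tool',R.inv().apply(o['contact_force']).round(1),'err tool',R.inv().apply(P-p).round(2),np.degrees((R.inv()*Q).as_rotvec()).round(2),o['gripper_width'])
E
python3 -c "from err import *;err((577.6,326.7,0),17.8,[.8,0,-30.9])"
```

```text
14.5 force tool [-0.3 -0.2  1.2] err tool [ 0.26  0.33 -0.08] [ 0.04 -0.04  0.01] 65.60013189479439
```

>>> move_arm(
  plan=[
    {"x": 0.002,"y": 0,"z": 0.001,"ax": 0,"ay": 0,"az": 0,"gripper": 0.4},
    {"x": 0,"y": 0,"z": 0,"ax": 0,"ay": 0,"az": 0,"gripper": 0.4},
    {"x": 0,"y": 0,"z": 0,"ax": 0,"ay": 0,"az": 0,"gripper": 0.4},
  ],
)

```text
clock: 14.8
ee_pos: [589.2, 326.3, -11.0]
eef_rot: [3.141, 0.35, 3.141]
contact_force: [1.8, -0.7, 4.0]
gripper_width: 65.8
grasp_force: 30.0
```

```bash
python3 -c "from err import *;err((577.6,326.7,0),17.8,[.8,0,-30.9])"
```

```text
14.8 force tool [-3.  -0.7 -3.2] err tool [ 0.27  0.36 -0.12] [ 0.05  0.04 -0.02] 65.79130352769039
```

The plaque now touches both the lip and the face, so I'll open and back off along the normal.

>>> move_arm(
  plan=[
    {"x": 0,"y": 0,"z": 0,"ax": 0,"ay": 0,"az": 0,"gripper": 0.85},
    {"x": 0,"y": 0,"z": 0,"ax": 0,"ay": 0,"az": 0,"gripper": 0.85},
    {"x": 0,"y": 0,"z": 0,"ax": 0,"ay": 0,"az": 0,"gripper": 0.85},
    {"x": 0,"y": 0,"z": -0.02,"ax": 0,"ay": 0,"az": 0,"gripper": 0.85},
    {"x": 0,"y": 0,"z": -0.05,"ax": 0,"ay": 0,"az": 0,"gripper": 0.85},
    {"x": 0,"y": 0,"z": -0.08,"ax": 0,"ay": 0,"az": 0,"gripper": 1},
    {"x": 0,"y": 0,"z": -0.08,"ax": 0,"ay": 0,"az": 0,"gripper": 1},
    {"x": 0,"y": 0,"z": 0,"ax": 0,"ay": 0,"az": 0,"gripper": 1},
  ],
)

```text
clock: 15.6
ee_pos: [549.3, 329.2, 101.8]
eef_rot: [3.134, 0.353, 3.141]
contact_force: [0.7, 0.9, 0.7]
gripper_width: 93.8
grasp_force: 0.0
```

```bash
python3 - <<'E'
from h import *
im=viewer.snapshot('top')[:,:,::-1].copy()
cv2.imwrite('pics/t2.png',im)
p,R,o=pose();print(p)
plan(p,R,[560,-90,180],DOWN(np.pi))
im=viewer.snapshot('wrist')[:,:,::-1];cv2.imwrite('pics/w6.png',im)
E
```

```text
[549.42755686 327.78184171  99.50596096]
10 rows
[{"x": -0.008, "y": -0.083, "z": -0.015, "ax": 0.001, "ay": 0.045, "az": 0.0, "gripper": 1}, {"x": -0.007, "y": -0.084, "z": -0.015, "ax": 0.001, "ay": 0.045, "az": 0.0, "gripper": 1}, {"x": -0.006, "y": -0.084, "z": -0.015, "ax": 0.0, "ay": 0.045, "az": 0.0, "gripper": 1}, {"x": -0.006, "y": -0.083, "z": -0.015, "ax": 0.001, "ay": 0.045, "az": 0.0, "gripper": 1}, {"x": -0.005, "y": -0.084, "z": -0.016, "ax": 0.0, "ay": 0.045, "az": 0.0, "gripper": 1}, {"x": -0.005, "y": -0.083, "z": -0.016, "ax": 0.001, "ay": 0.045, "az": 0.0, "gripper": 1}, {"x": -0.004, "y": -0.084, "z": -0.016, "ax": 0.0, "ay": 0.044, "az": 0.0, "gripper": 1}, {"x": -0.004, "y": -0.083, "z": -0.016, "ax": 0.001, "ay": 0.045, "az": 0.0, "gripper": 1}, {"x": -0.003, "y": -0.084, "z": -0.016, "ax": 0.0, "ay": 0.044, "az": 0.0, "gripper": 1}, {"x": -0.003, "y": -0.083, "z": -0.015, "ax": 0.001, "ay": 0.045, "az": 0.0, "gripper": 1}]
```

View pics/w6.png

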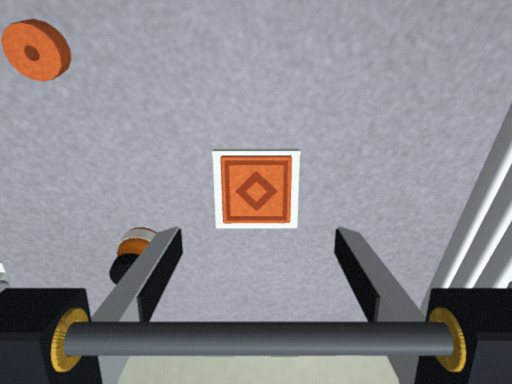

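The large plaque is centred on its mount (plaque columns 221–292, mount 214–299), square and against the lip. Next is the long plaque.

```bash
python3 - <<'E'
from h import *
p,R,o=pose()
p,R=plan(p,R,[460,-100,110],DOWN(np.pi*.97),vmax=30)
E
```

```text
15 rows
[{"x": 0.011, "y": -0.057, "z": -0.006, "ax": 0.002, "ay": 0.03, "az": 0.008, "gripper": 1}, {"x": 0.01, "y": -0.057, "z": -0.005, "ax": 0.002, "ay": 0.03, "az": 0.008, "gripper": 1}, {"x": 0.01, "y": -0.057, "z": -0.005, "ax": 0.002, "ay": 0.03, "az": 0.008, "gripper": 1}, {"x": 0.01, "y": -0.057, "z": -0.005, "ax": 0.001, "ay": 0.03, "az": 0.008, "gripper": 1}, {"x": 0.01, "y": -0.057, "z": -0.004, "ax": 0.002, "ay": 0.03, "az": 0.008, "gripper": 1}, {"x": 0.009, "y": -0.057, "z": -0.004, "ax": 0.001, "ay": 0.029, "az": 0.008, "gripper": 1}, {"x": 0.009, "y": -0.057, "z": -0.004, "ax": 0.002, "ay": 0.03, "az": 0.008, "gripper": 1}, {"x": 0.009, "y": -0.057, "z": -0.004, "ax": 0.001, "ay": 0.029, "az": 0.008, "gripper": 1}, {"x": 0.009, "y": -0.058, "z": -0.003, "ax": 0.002, "ay": 0.03, "az": 0.008, "gripper": 1}, {"x": 0.008, "y": -0.057, "z": -0.003, "ax": 0.001, "ay": 0.029, "az": 0.008, "gripper": 1}, {"x": 0.008, "y": -0.058, "z": -0.003, "ax": 0.002, "ay": 0.03, "az": 0.008, "gripper": 1}, {"x": 0.008, "y": -0.058, "z": -0.003, "ax": 0.001, "ay": 0.029, "az": 0.008, "gripper": 1}, {"x": 0.007, "y": -0.058, "z": -0.002, "ax": 0.002, "ay": 0.03, "az": 0.008, "gripper": 1}, {"x": 0.007, "y": -0.057, "z": -0.002, "ax": 0.001, "ay": 0.029, "az": 0.007, "gripper": 1}, {"x": 0.007, "y": -0.058, "z": -0.002, "ax": 0.002, "ay": 0.03, "az": 0.008, "gripper": 1}]
```

>>> move_arm(
  plan=[
    {"x": 0.01,"y": -0.057,"z": -0.005,"ax": 0.002,"ay": 0.03,"az": 0.008,"gripper": 1},
    {"x": 0.01,"y": -0.057,"z": -0.005,"ax": 0.002,"ay": 0.03,"az": 0.008,"gripper": 1},
    {"x": 0.01,"y": -0.057,"z": -0.005,"ax": 0.002,"ay": 0.03,"az": 0.008,"gripper": 1},
    {"x": 0.01,"y": -0.057,"z": -0.005,"ax": 0.001,"ay": 0.03,"az": 0.008,"gripper": 1},
    {"x": 0.01,"y": -0.057,"z": -0.004,"ax": 0.002,"ay": 0.03,"az": 0.008,"gripper": 1},
    {"x": 0.009,"y": -0.057,"z": -0.004,"ax": 0.001,"ay": 0.03,"az": 0.008,"gripper": 1},
    {"x": 0.009,"y": -0.057,"z": -0.004,"ax": 0.002,"ay": 0.03,"az": 0.008,"gripper": 1},
    {"x": 0.009,"y": -0.057,"z": -0.004,"ax": 0.001,"ay": 0.03,"az": 0.008,"gripper": 1},
  ],
)

```text
clock: 16.5
ee_pos: [500.9, 97.5, 101.6]
eef_rot: [3.139, 0.156, 3.09]
contact_force: [-0.6, -0.5, -0.6]
gripper_width: 94.0
grasp_force: 0.0
```

>>> move_arm(
  plan=[
    {"x": 0.009,"y": -0.058,"z": -0.003,"ax": 0.002,"ay": 0.03,"az": 0.008,"gripper": 1},
    {"x": 0.008,"y": -0.057,"z": -0.003,"ax": 0.001,"ay": 0.029,"az": 0.008,"gripper": 1},
    {"x": 0.008,"y": -0.058,"z": -0.003,"ax": 0.002,"ay": 0.03,"az": 0.008,"gripper": 1},
    {"x": 0.008,"y": -0.058,"z": -0.003,"ax": 0.001,"ay": 0.029,"az": 0.008,"gripper": 1},
    {"x": 0.007,"y": -0.058,"z": -0.002,"ax": 0.002,"ay": 0.03,"az": 0.008,"gripper": 1},
    {"x": 0.007,"y": -0.057,"z": -0.002,"ax": 0.001,"ay": 0.029,"az": 0.007,"gripper": 1},
    {"x": 0.007,"y": -0.058,"z": -0.002,"ax": 0.002,"ay": 0.03,"az": 0.008,"gripper": 1},
    {"x": 0,"y": 0,"z": 0,"ax": 0,"ay": 0,"az": 0,"gripper": 1},
  ],
)

```text
clock: 17.3
ee_pos: [458.9, -105.1, 107.4]
eef_rot: [-3.138, -0.007, 3.039]
contact_force: [0.7, 0.5, 0.3]
gripper_width: 94.1
grasp_force: 0.0
```

```bash
python3 - <<'E'
from look import *
viewer.snapshot('top');viewer.snapshot('top')
look('w7',dict(long_plaque=(453,-145)))
E
```

```text
[ 459.6 -100.8  107.9] [-3.14  -0.005  3.045]
long_plaque x 450.0 y -145.4 yaw 45.3deg iou 0.916 seed [214. 185.] [212. 179.] bbox [165 136  96  86]
```

```bash
python3 - <<'E'
from h import *
p,R,o=pose()
n=16
p,R=plan(p,R,[450,-145.4,80],DOWN(np.radians(45.3)),wmax=8.2)
E
```

```text
16 rows
[{"x": 0.001, "y": -0.006, "z": 0.004, "ax": 0.0, "ay": 0.0, "az": 0.18, "gripper": 1}, {"x": 0.0, "y": -0.006, "z": 0.003, "ax": 0.0, "ay": 0.0, "az": 0.18, "gripper": 1}, {"x": -0.001, "y": -0.006, "z": 0.004, "ax": 0.0, "ay": 0.0, "az": 0.179, "gripper": 1}, {"x": -0.002, "y": -0.005, "z": 0.003, "ax": -0.001, "ay": 0.0, "az": 0.18, "gripper": 1}, {"x": -0.003, "y": -0.005, "z": 0.004, "ax": 0.0, "ay": 0.0, "az": 0.179, "gripper": 1}, {"x": -0.003, "y": -0.005, "z": 0.003, "ax": -0.001, "ay": 0.0, "az": 0.18, "gripper": 1}, {"x": -0.004, "y": -0.004, "z": 0.004, "ax": -0.001, "ay": 0.0, "az": 0.179, "gripper": 1}, {"x": -0.004, "y": -0.004, "z": 0.003, "ax": 0.0, "ay": 0.0, "az": 0.18, "gripper": 1}, {"x": -0.005, "y": -0.003, "z": 0.004, "ax": -0.001, "ay": 0.0, "az": 0.179, "gripper": 1}, {"x": -0.005, "y": -0.002, "z": 0.003, "ax": 0.0, "ay": 0.0, "az": 0.18, "gripper": 1}, {"x": -0.006, "y": -0.002, "z": 0.004, "ax": -0.001, "ay": 0.0, "az": 0.179, "gripper": 1}, {"x": -0.006, "y": -0.001, "z": 0.003, "ax": 0.0, "ay": 0.0, "az": 0.18, "gripper": 1}, {"x": -0.006, "y": 0.0, "z": 0.004, "ax": -0.001, "ay": 0.0, "az": 0.179, "gripper": 1}, {"x": -0.006, "y": 0.001, "z": 0.003, "ax": 0.0, "ay": 0.0, "az": 0.18, "gripper": 1}, {"x": -0.005, "y": 0.002, "z": 0.004, "ax": -0.001, "ay": 0.0, "az": 0.179, "gripper": 1}, {"x": -0.005, "y": 0.002, "z": 0.003, "ax": 0.0, "ay": -0.001, "az": 0.18, "gripper": 1}]
```

>>> move_arm(
  plan=[
    {"x": 0.001,"y": -0.006,"z": 0.004,"ax": 0.0,"ay": 0.0,"az": 0.18,"gripper": 1},
    {"x": 0.0,"y": -0.006,"z": 0.003,"ax": 0.0,"ay": 0.0,"az": 0.18,"gripper": 1},
    {"x": -0.001,"y": -0.006,"z": 0.004,"ax": 0.0,"ay": 0.0,"az": 0.179,"gripper": 1},
    {"x": -0.002,"y": -0.005,"z": 0.003,"ax": 0,"ay": 0.0,"az": 0.18,"gripper": 1},
    {"x": -0.003,"y": -0.005,"z": 0.004,"ax": 0.0,"ay": 0.0,"az": 0.179,"gripper": 1},
    {"x": -0.003,"y": -0.005,"z": 0.003,"ax": 0,"ay": 0.0,"az": 0.18,"gripper": 1},
    {"x": -0.004,"y": -0.004,"z": 0.004,"ax": 0,"ay": 0.0,"az": 0.179,"gripper": 1},
    {"x": -0.004,"y": -0.004,"z": 0.003,"ax": 0.0,"ay": 0.0,"az": 0.18,"gripper": 1},
  ],
)

```text
clock: 18.25
ee_pos: [455.4, -121.5, 94.7]
eef_rot: [-3.138, -0.0, 1.915]
contact_force: [1.3, 1.0, -0.0]
gripper_width: 94.1
grasp_force: 0.0
```

>>> move_arm(
  plan=[
    {"x": -0.005,"y": -0.003,"z": 0.004,"ax": 0,"ay": 0.0,"az": 0.179,"gripper": 1},
    {"x": -0.005,"y": -0.002,"z": 0.003,"ax": 0.0,"ay": 0.0,"az": 0.18,"gripper": 1},
    {"x": -0.006,"y": -0.002,"z": 0.004,"ax": 0,"ay": 0.0,"az": 0.179,"gripper": 1},
    {"x": -0.006,"y": -0.001,"z": 0.003,"ax": 0.0,"ay": 0.0,"az": 0.18,"gripper": 1},
    {"x": -0.006,"y": 0.0,"z": 0.004,"ax": 0,"ay": 0.0,"az": 0.179,"gripper": 1},
    {"x": -0.006,"y": 0.001,"z": 0.003,"ax": 0.0,"ay": 0.0,"az": 0.18,"gripper": 1},
    {"x": -0.005,"y": 0.002,"z": 0.004,"ax": 0,"ay": 0.0,"az": 0.179,"gripper": 1},
    {"x": -0.005,"y": 0.002,"z": 0.003,"ax": 0.0,"ay": 0,"az": 0.18,"gripper": 1},
  ],
)

```text
clock: 19.05
ee_pos: [450.6, -144.2, 80.8]
eef_rot: [-3.14, 0.003, 0.788]
contact_force: [0.0, -0.6, -0.2]
gripper_width: 94.2
grasp_force: 0.0
```

```bash
python3 - <<'E'
from look import *
viewer.snapshot('top');viewer.snapshot('top');viewer.snapshot('top')
look('w8',dict(long_plaque=(450,-145)))
p,R,o=pose();plan(p,R,[450,-145.4,-30.7],DOWN(np.radians(45.3)),vmax=28)
E
```

```text
[ 450.5 -144.5   80.8] [-3.14   0.004  0.796]
long_plaque x 448.7 y -146.3 yaw -134.2deg iou 0.945 seed [259. 193.] [259. 191.] bbox [234 142  51 100]
4 rows
[{"x": 0.0, "y": 0.0, "z": 0.056, "ax": -0.001, "ay": 0.001, "az": 0.002, "gripper": 1}, {"x": 0.0, "y": 0.0, "z": 0.056, "ax": 0.0, "ay": 0.001, "az": 0.002, "gripper": 1}, {"x": -0.001, "y": 0.0, "z": 0.056, "ax": -0.001, "ay": 0.001, "az": 0.001, "gripper": 1}, {"x": -0.001, "y": 0.001, "z": 0.055, "ax": 0.0, "ay": 0.002, "az": 0.002, "gripper": 1}]
```

>>> move_arm(
  plan=[
    {"x": -0.002,"y": 0.0,"z": 0.056,"ax": 0,"ay": 0.001,"az": 0,"gripper": 1},
    {"x": -0.002,"y": 0.0,"z": 0.056,"ax": 0.0,"ay": 0.001,"az": 0,"gripper": 1},
    {"x": 0,"y": 0.0,"z": 0.056,"ax": 0,"ay": 0.001,"az": 0,"gripper": 1},
    {"x": 0,"y": 0,"z": 0.03,"ax": 0.0,"ay": 0.002,"az": 0,"gripper": 1},
    {"x": 0,"y": 0,"z": 0.0,"ax": 0.0,"ay": 0,"az": 0,"gripper": 1},
    {"x": 0,"y": 0,"z": 0.0,"ax": 0.0,"ay": 0,"az": 0,"gripper": 1},
  ],
)

```text
clock: 19.85
ee_pos: [449.1, -146.9, -17.7]
eef_rot: [-3.14, -0.001, 0.793]
contact_force: [-0.1, 1.2, 0.2]
gripper_width: 94.2
grasp_force: 0.0
```

```bash
python3 - <<'E'
from h import *
p,R,o=pose();print(p,o['eef_rot']);plan(p,R,[448.9,-146,-30.7],DOWN(np.radians(45.7)),vmax=10)
E
```

```text
[ 449.07882885 -146.89022308  -17.69042757] [-3.13995975e+00 -8.63586433e-04  7.92537394e-01]
2 rows
[{"x": 0.0, "y": -0.001, "z": 0.013, "ax": -0.001, "ay": -0.001, "az": -0.003, "gripper": 1}, {"x": 0.001, "y": 0.0, "z": 0.013, "ax": -0.001, "ay": 0.0, "az": -0.003, "gripper": 1}]
```

>>> move_arm(
  plan=[
    {"x": 0.0,"y": -0.001,"z": 0.013,"ax": -0.001,"ay": -0.001,"az": -0.003,"gripper": 1},
    {"x": 0.001,"y": 0.0,"z": 0.013,"ax": -0.001,"ay": 0.0,"az": -0.003,"gripper": 1},
    {"x": 0,"y": 0,"z": 0,"ax": 0,"ay": 0,"az": 0,"gripper": 0.3},
    {"x": 0,"y": 0,"z": 0,"ax": 0,"ay": 0,"az": 0,"gripper": 0.3},
    {"x": 0,"y": 0,"z": 0,"ax": 0,"ay": 0,"az": 0,"gripper": 0.3},
    {"x": 0,"y": 0,"z": 0,"ax": 0,"ay": 0,"az": 0,"gripper": 0.3},
    {"x": 0,"y": 0,"z": 0,"ax": 0,"ay": 0,"az": 0,"gripper": 0.3},
    {"x": 0,"y": 0,"z": 0,"ax": 0,"ay": 0,"az": 0,"gripper": 0.3},
  ],
)

```text
clock: 20.65
ee_pos: [449.0, -146.7, -30.7]
eef_rot: [3.141, 0.0, 0.795]
contact_force: [0.2, -1.0, 0.2]
gripper_width: 49.4
grasp_force: 0.0
```

>>> move_arm(
  plan=[
    {"x": 0,"y": 0,"z": 0,"ax": 0,"ay": 0,"az": 0,"gripper": 0.3},
    {"x": 0,"y": 0,"z": 0,"ax": 0,"ay": 0,"az": 0,"gripper": 0.3},
  ],
)

```text
clock: 20.85
ee_pos: [449.0, -146.7, -30.7]
eef_rot: [3.141, 0.0, 0.795]
contact_force: [-0.2, 0.0, 1.5]
gripper_width: 45.4
grasp_force: 30.0
```

```bash
python3 - <<'E'
from h import *
p,R,o=pose();print(p,o['eef_rot'],o['gripper_width'],o['grasp_force']);p,R=plan(p,R,p+[0,0,130],R,vmax=35,grip=.3)
plan(p,R,[640,-150,115],DOWN(np.radians(0)),vmax=40,grip=.3)
E
```

```text
[ 449.02928906 -146.69572224  -30.74768626] [3.14097752e+00 1.52368923e-04 7.95294419e-01] 45.35695584714778 30.000188648700714
4 rows
[{"x": 0.0, "y": 0.0, "z": -0.065, "ax": 0.0, "ay": 0.0, "az": 0.0, "gripper": 0.3}, {"x": 0.0, "y": 0.0, "z": -0.065, "ax": 0.0, "ay": 0.0, "az": 0.0, "gripper": 0.3}, {"x": 0.0, "y": 0.0, "z": -0.065, "ax": 0.0, "ay": 0.0, "az": 0.0, "gripper": 0.3}, {"x": 0.0, "y": 0.0, "z": -0.065, "ax": 0.0, "ay": 0.0, "az": 0.0, "gripper": 0.3}]
6 rows
[{"x": 0.044, "y": 0.046, "z": -0.005, "ax": 0.0, "ay": 0.0, "az": 0.169, "gripper": 0.3}, {"x": 0.049, "y": 0.04, "z": -0.005, "ax": 0.0, "ay": 0.0, "az": 0.169, "gripper": 0.3}, {"x": 0.054, "y": 0.033, "z": -0.005, "ax": 0.0, "ay": 0.0, "az": 0.169, "gripper": 0.3}, {"x": 0.059, "y": 0.026, "z": -0.005, "ax": 0.0, "ay": 0.0, "az": 0.169, "gripper": 0.3}, {"x": 0.061, "y": 0.018, "z": -0.006, "ax": 0.0, "ay": 0.0, "az": 0.168, "gripper": 0.3}, {"x": 0.063, "y": 0.009, "z": -0.005, "ax": 0.001, "ay": 0.0, "az": 0.169, "gripper": 0.3}]
```

>>> move_arm(
  plan=[
    {"x": 0.0,"y": 0.0,"z": -0.065,"ax": 0.0,"ay": 0.0,"az": 0.0,"gripper": 0.3},
    {"x": 0.0,"y": 0.0,"z": -0.065,"ax": 0.0,"ay": 0.0,"az": 0.0,"gripper": 0.3},
    {"x": 0.0,"y": 0.0,"z": -0.065,"ax": 0.0,"ay": 0.0,"az": 0.0,"gripper": 0.3},
    {"x": 0.0,"y": 0.0,"z": -0.065,"ax": 0.0,"ay": 0.0,"az": 0.0,"gripper": 0.3},
  ],
)

```text
clock: 21.25
ee_pos: [448.3, -146.4, 100.2]
eef_rot: [-3.141, 0.001, 0.795]
contact_force: [0.5, 0.1, -0.9]
gripper_width: 45.2
grasp_force: 30.0
```

>>> move_arm(
  plan=[
    {"x": 0.044,"y": 0.046,"z": -0.005,"ax": 0.0,"ay": 0.0,"az": 0.169,"gripper": 0.3},
    {"x": 0.049,"y": 0.04,"z": -0.005,"ax": 0.0,"ay": 0.0,"az": 0.169,"gripper": 0.3},
    {"x": 0.054,"y": 0.033,"z": -0.005,"ax": 0.0,"ay": 0.0,"az": 0.169,"gripper": 0.3},
    {"x": 0.059,"y": 0.026,"z": -0.005,"ax": 0.0,"ay": 0.0,"az": 0.169,"gripper": 0.3},
    {"x": 0.061,"y": 0.018,"z": -0.006,"ax": 0.0,"ay": 0.0,"az": 0.168,"gripper": 0.3},
    {"x": 0.063,"y": 0.009,"z": -0.005,"ax": 0,"ay": 0.0,"az": 0.169,"gripper": 0.3},
    {"x": 0,"y": 0,"z": 0,"ax": 0,"ay": 0.0,"az": 0,"gripper": 0.3},
    {"x": 0,"y": 0,"z": 0,"ax": 0,"ay": 0.0,"az": 0,"gripper": 0.3},
  ],
)

```text
clock: 22.05
ee_pos: [638.9, -149.4, 113.6]
eef_rot: [3.141, 0.002, 0.002]
contact_force: [-0.2, -0.6, -2.2]
gripper_width: 46.0
grasp_force: 30.0
```

```bash
cat >> h.py <<'E'
_t0=target
def target(m,zc,h,up,off,flip=False):
    if not flip:return _t0(m,zc,h,up,off)
    P,Q=_t0(m,zc,h,up,[0,0,0]);Q=Q*Ro.from_euler('z',np.pi);return P-Q.apply(off),Q
E
sed -i 's/def err(A,zc,off)/def err(A,zc,off,flip=False)/; s/target(A,zc,0,0,off)/target(A,zc,0,0,off,flip)/' err.py
python3 - <<'E'
from look import *
look('w9',dict(long_mount=(667,-15)))
im=cv2.imread('pics/w9.png')[:,:,::-1].copy()
c=wristcam(np.array([0,0,-30.7]),DOWN(0))
m,u,ce,st=blob(im,'clay',c,(0,0));r=fit(m,c,'long_plaque',(0,0));print('held tool x,y',r[0],-r[1],np.degrees(r[2]),r[3],st)
E
```

```text
[ 638.9 -149.4  113.6] [3.141e+00 2.000e-03 2.000e-03]
long_mount x 663.3 y -15.0 yaw -11.9deg iou 0.800 seed [124. 155.] [119. 148.] bbox [ 79  97  83 105]
held tool x,y -0.1292930313287659 -0.2012569301512881 0.0172264230035692 0.944986031470512 [  217   162    83   153 11973]
```

View pics/w9_fit.png

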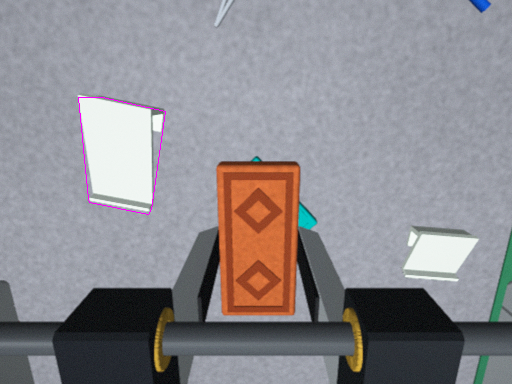

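The picture shows the long mount at (120,150) with its grey side wall visible, so the white mask does not match my full silhouette. I'll refit using only the sloping face.

```bash
cat >> h.py <<'E'
def face(c,L,w):
    s,k=np.sin(.349066),np.cos(.349066);return np.array([[c+a*k,y,6.5+a*s] for a in(0,L) for y in(-w/2,w/2)])
MODEL.update(large_mountface=face(-31,76,82),long_mountface=face(-45.1,106,62),small_mountface=face(-20.7,54,60))
def fitface(im,c,name,xy,vt=228):
    v=cv2.cvtColor(im,cv2.COLOR_RGB2HSV)
    m=((v[:,:,2]>vt)&(v[:,:,1]<60)).astype(np.uint8);n,l,st,ce=cv2.connectedComponentsWithStats(m)
    u=proj(c,[[*xy,15]])[0];ok=[k for k in range(1,n) if st[k,4]>300];k=min(ok,key=lambda k:np.hypot(*(ce[k]-u)))
    m=cv2.morphologyEx((l==k).astype(np.uint8),cv2.MORPH_OPEN,np.ones((9,9)))
    x,y,w,i=fit(m,c,name+'face',xy);return x,y,np.degrees(w),i,st[k]
E
python3 - <<'E'
from h import *
im=cv2.imread('pics/w9.png')[:,:,::-1].copy()
c=wristcam(np.array([638.9,-149.4,113.6]),Ro.from_euler('xyz',[3.141,.002,.002]))
h=cv2.cvtColor(im,cv2.COLOR_RGB2HSV);print(h[140,85:165:3,2]);print(h[185:212,115,2])
for vt in(225,235,242):print(fitface(im,c,'long_mount',(665,-15),vt))
print(fitface(im,c,'small_mount',(556,-345),235))
E
```

```text
[236 244 244 244 245 245 245 245 244 245 246 245 245 246 245 244 245 244
 245 246 245 245 188 184 178 177 169]
[245 246 244 244 245 245 246 245 245 246 246 244 189 157 150 153 160 207
 243 247 199 175 172 170 175 171 178]
(np.float64(665.3810470910998), np.float64(-15.029892164694274), np.float64(-11.402956060853041), np.float64(0.9763207087353803), array([  78,   95,   74,  108, 6186], dtype=int32))
(np.float64(665.2558350531473), np.float64(-15.149641562548592), np.float64(-11.798188191401866), np.float64(0.9634855134167377), array([  79,   96,   73,  107, 6079], dtype=int32))
(np.float64(665.0795585340067), np.float64(-14.891782407701161), np.float64(-12.87420006751163), np.float64(0.9156063139044901), array([  79,   96,   73,  107, 5951], dtype=int32))
(np.float64(556.7450203849198), np.float64(-344.6061890880503), np.float64(-3.2621250314714687), np.float64(0.9286075491077663), array([ 405,  235,   73,   38, 1892], dtype=int32))
```

```bash
python3 - <<'E'
from h import *
p,R,o=pose();print(p);A=(665.3,-15.0,-11.6)
plan(p,R,*target(A,22.9,30,5,[-.1,0,-30.7],True),vmax=24,wmax=5,grip=.3)
E
```

```text
[ 638.14306902 -149.71917641  113.82270077]
7 rows
[{"x": 0.009, "y": -0.038, "z": 0.026, "ax": -0.006, "ay": 0.064, "az": 0.037, "gripper": 0.3}, {"x": 0.007, "y": -0.039, "z": 0.026, "ax": -0.006, "ay": 0.064, "az": 0.037, "gripper": 0.3}, {"x": 0.004, "y": -0.039, "z": 0.026, "ax": -0.007, "ay": 0.064, "az": 0.036, "gripper": 0.3}, {"x": 0.002, "y": -0.039, "z": 0.026, "ax": -0.006, "ay": 0.064, "az": 0.037, "gripper": 0.3}, {"x": 0.0, "y": -0.039, "z": 0.026, "ax": -0.007, "ay": 0.063, "az": 0.036, "gripper": 0.3}, {"x": -0.003, "y": -0.039, "z": 0.025, "ax": -0.006, "ay": 0.064, "az": 0.037, "gripper": 0.3}, {"x": -0.005, "y": -0.04, "z": 0.025, "ax": -0.007, "ay": 0.063, "az": 0.036, "gripper": 0.3}]
```

>>> move_arm(
  plan=[
    {"x": 0.009,"y": -0.038,"z": 0.026,"ax": -0.006,"ay": 0.064,"az": 0.037,"gripper": 0.3},
    {"x": 0.007,"y": -0.039,"z": 0.026,"ax": -0.006,"ay": 0.064,"az": 0.037,"gripper": 0.3},
    {"x": 0.004,"y": -0.039,"z": 0.026,"ax": -0.007,"ay": 0.064,"az": 0.036,"gripper": 0.3},
    {"x": 0.002,"y": -0.039,"z": 0.026,"ax": -0.006,"ay": 0.064,"az": 0.037,"gripper": 0.3},
    {"x": 0.0,"y": -0.039,"z": 0.026,"ax": -0.007,"ay": 0.063,"az": 0.036,"gripper": 0.3},
    {"x": -0.003,"y": -0.039,"z": 0.025,"ax": -0.006,"ay": 0.064,"az": 0.037,"gripper": 0.3},
    {"x": -0.005,"y": -0.039,"z": 0.025,"ax": -0.007,"ay": 0.063,"az": 0.036,"gripper": 0.3},
    {"x": 0,"y": 0,"z": 0,"ax": 0,"ay": 0.0,"az": 0,"gripper": 0.3},
  ],
)

```text
clock: 22.9
ee_pos: [664.2, -23.3, 29.8]
eef_rot: [-3.14, -0.305, -0.185]
contact_force: [-0.2, 0.7, -1.5]
gripper_width: 45.6
grasp_force: 30.0
```

>>> move_arm(
  plan=[
    {"x": 0,"y": 0,"z": 0,"ax": 0,"ay": 0.0,"az": 0,"gripper": 0.3},
    {"x": 0,"y": 0,"z": 0,"ax": 0,"ay": 0.0,"az": 0,"gripper": 0.3},
  ],
)

```text
clock: 23.1
ee_pos: [667.8, -27.7, 32.4]
eef_rot: [3.141, -0.311, -0.187]
contact_force: [-0.6, 0.4, -1.0]
gripper_width: 45.7
grasp_force: 30.0
```

```bash
python3 - <<'E'
from err import *
A=(665,-15.2,-11.6);err(A,22.9,[-.1,0,-30.7],True)
im=viewer.snapshot('wrist')[:,:,::-1];cv2.imwrite('pics/w10.png',im)
p,R,o=pose()
plan(p,R,*target(A,22.9,3,5,[-.1,0,-30.7],True),vmax=10,grip=.3)
E
```

```text
23.1 force tool [-0.9 -0.2  0.7] err tool [ -6.43 -11.64  38.15] [-0.27  2.19  0.86] 45.68450117852407
4 rows
[{"x": -0.001, "y": -0.006, "z": 0.017, "ax": -0.002, "ay": 0.012, "az": 0.005, "gripper": 0.3}, {"x": -0.001, "y": -0.006, "z": 0.018, "ax": -0.001, "ay": 0.012, "az": 0.005, "gripper": 0.3}, {"x": -0.001, "y": -0.005, "z": 0.017, "ax": -0.002, "ay": 0.012, "az": 0.004, "gripper": 0.3}, {"x": -0.001, "y": -0.006, "z": 0.018, "ax": -0.001, "ay": 0.013, "az": 0.005, "gripper": 0.3}]
```

View pics/w10.png

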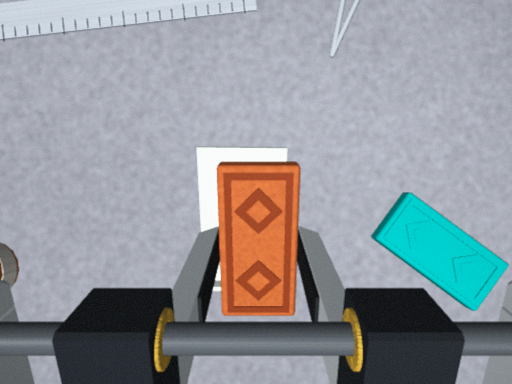

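The long mount shows square beneath the held plaque (face corners at (198,148) and (287,149)), about 12 mm off sideways. I'll correct that while still raised, then lower.

>>> move_arm(
  plan=[
    {"x": -0.002,"y": -0.012,"z": 0.01,"ax": -0.003,"ay": 0.025,"az": 0.01,"gripper": 0.3},
    {"x": -0.002,"y": -0.011,"z": 0.01,"ax": -0.003,"ay": 0.024,"az": 0.009,"gripper": 0.3},
    {"x": 0,"y": 0,"z": 0.02,"ax": 0,"ay": 0,"az": 0,"gripper": 0.3},
    {"x": 0,"y": 0,"z": 0,"ax": 0,"ay": 0,"az": 0,"gripper": 0.3},
    {"x": 0,"y": 0,"z": 0,"ax": 0,"ay": 0,"az": 0,"gripper": 0.3},
  ],
)

```text
clock: 23.65
ee_pos: [676.4, -16.9, 16.1]
eef_rot: [-3.141, -0.334, -0.204]
contact_force: [-0.3, 0.1, -1.1]
gripper_width: 45.8
grasp_force: 30.0
```

```bash
python3 - <<'E'
from err import *
A=(665,-15.2,-11.6);err(A,22.9,[-.1,0,-30.7],True)
p,R,o=pose(); im=viewer.snapshot('wrist');c=wristcam(p,R)
h=cv2.cvtColor(im,cv2.COLOR_RGB2HSV);w=(h[:,:,2]>225)&(h[:,:,1]<60)
for r in (155,160,170,180,190,200,210):
    cols=[k for k in np.where(w[r,170:340])[0]+170]; cl=np.where((h[r,:,1]>110)&((h[r,:,0]<20)|(h[r,:,0]>170)))[0];cl=cl[(cl>180)&(cl<330)]
    print(r,cols[0] if cols else 0,cols[-1] if cols else 0,cl.min() if len(cl) else 0,cl.max() if len(cl) else 0)
for k in(200,215,230,250,270,280): print(k,np.where(w[100:200,k])[0][:1]+100)
F=MODEL['long_mountface']@Ro.from_euler('z',A[2],degrees=True).as_matrix().T+[A[0],A[1],0];print(proj(c,F).round(1))
E
```

```text
23.65 force tool [-0.7 -0.1  1. ] err tool [-8.04  0.64 20.54] [-0.01  0.88 -0.06] 45.77129023286518
155 210 306 0 0
160 210 306 0 0
170 211 306 217 299
180 211 305 217 299
190 212 305 218 298
200 212 305 218 298
210 213 304 219 297
200 []
215 [153]
230 [153]
250 [153]
270 [153]
280 [153]
[[301.1 295.8]
 [216.9 295.8]
 [307.6 153. ]
 [210.3 153.1]]
```

The predicted face outline matches the picture to about 1 px, and the plaque and mount centres coincide at column 258. I'll lower it.

>>> move_arm(
  plan=[
    {"x": -0.004,"y": 0,"z": 0.012,"ax": 0,"ay": 0.01,"az": 0,"gripper": 0.3},
    {"x": -0.003,"y": 0,"z": 0.012,"ax": 0,"ay": 0.01,"az": 0,"gripper": 0.3},
    {"x": 0,"y": 0,"z": 0.012,"ax": 0,"ay": 0,"az": 0,"gripper": 0.3},
    {"x": 0,"y": 0,"z": 0,"ax": 0,"ay": 0,"az": 0,"gripper": 0.3},
    {"x": 0,"y": 0,"z": 0,"ax": 0,"ay": 0,"az": 0,"gripper": 0.3},
  ],
)

```text
clock: 24.2
ee_pos: [684.1, -15.9, 4.5]
eef_rot: [3.137, -0.33, -0.201]
contact_force: [0.3, 0.3, -1.6]
gripper_width: 45.7
grasp_force: 30.0
```

```bash
python3 -c "from err import *;err((665,-15.2,-11.6),22.9,[-.1,0,-30.7],True)"
```

```text
24.2 force tool [-0.3 -0.3  1.6] err tool [-11.17   3.08   7.16] [0.23 1.08 0.11] 45.69412937250303
```

```bash
python3 - <<'E'
from h import *
p,R,o=pose();print(p,o['eef_rot'],o['qpos'].round(3),o['joint_vel'].round(3),o['contact_force'],o['ft_torque'])
E
```

```text
[684.07952271 -15.92145043   4.46561367] [ 3.1369523  -0.33017464 -0.20055391] [-0.34   0.82   0.424  1.934 -1.099  0.233 -0.809] [-0.001 -0.006  0.004  0.005 -0.001 -0.001  0.001] [ 0.28827539  0.27918537 -1.5811953 ] [ 0.08786152  0.50508971 -0.0155155 ]
```

The arm has run into joint limits (q5 = -1.10, q6 = 0.233) because the forearm is almost in line with the tilted tool. I'll raise it, untilt, and re-enter with q5 on its positive side, where there is range. First a test roll to find the direction.

>>> move_arm(
  plan=[
    {"x": 0,"y": 0,"z": -0.05,"ax": 0,"ay": 0,"az": 0,"gripper": 0.3},
    {"x": 0,"y": 0,"z": -0.06,"ax": 0,"ay": -0.08,"az": 0,"gripper": 0.3},
    {"x": 0,"y": 0,"z": -0.06,"ax": 0,"ay": -0.1,"az": 0,"gripper": 0.3},
    {"x": 0,"y": 0,"z": -0.04,"ax": 0,"ay": -0.12,"az": 0,"gripper": 0.3},
    {"x": 0,"y": 0,"z": 0,"ax": 0,"ay": -0.12,"az": 0,"gripper": 0.3},
    {"x": 0,"y": 0,"z": 0,"ax": 0,"ay": 0,"az": 0,"gripper": 0.3},
  ],
)

```text
clock: 24.8
ee_pos: [658.6, -10.4, 106.1]
eef_rot: [3.136, -0.004, -0.2]
contact_force: [-0.2, -0.2, -2.0]
gripper_width: 45.4
grasp_force: 30.0
```

```bash
cat > st.py <<'E'
from h import *
p,R,o=pose();print(o['clock'],p.round(1),o['eef_rot'].round(3),o['qpos'].round(3),R.as_matrix()[:,2].round(3),o['gripper_width'].round(1))
E
python3 st.py
```

```text
Traceback (most recent call last):
  File "st.py", line 2, in <module>
    p,R,o=pose();print(o['clock'],p.round(1),o['eef_rot'].round(3),o['qpos'].round(3),R.as_matrix()[:,2].round(3),o['gripper_width'].round(1))
                                                                                                                  ^^^^^^^^^^^^^^^^^^^^^^^^
AttributeError: 'float' object has no attribute 'round'
```

>>> move_arm(
  plan=[
    {"x": 0,"y": 0,"z": 0,"ax": 0.12,"ay": 0,"az": 0,"gripper": 0.3},
    {"x": 0,"y": 0,"z": 0,"ax": 0.12,"ay": 0,"az": 0,"gripper": 0.3},
    {"x": 0,"y": 0,"z": 0,"ax": 0,"ay": 0,"az": 0,"gripper": 0.3},
  ],
)

```text
clock: 25.1
ee_pos: [653.3, -15.6, 105.2]
eef_rot: [-2.959, -0.001, -0.212]
contact_force: [-1.2, -0.8, -1.5]
gripper_width: 45.8
grasp_force: 30.0
```

```bash
python3 st.py
```

```text
Traceback (most recent call last):
  File "st.py", line 2, in <module>
    p,R,o=pose();print(o['clock'],p.round(1),o['eef_rot'].round(3),o['qpos'].round(3),R.as_matrix()[:,2].round(3),o['gripper_width'].round(1))
                                                                                                                  ^^^^^^^^^^^^^^^^^^^^^^^^
AttributeError: 'float' object has no attribute 'round'
```

```bash
sed -i "s/,o\['gripper_width'\].round(1)//" st.py; python3 st.py
```

```text
25.1 [653.3 -15.6 105.2] [-2.959e+00 -1.000e-03 -2.120e-01] [-0.305  0.811  0.72   1.621 -0.82   1.036 -1.042] [ 0.039  0.177 -0.983]
```

>>> move_arm(
  plan=[
    {"x": 0,"y": 0,"z": 0,"ax": -0.18,"ay": 0,"az": 0,"gripper": 0.3},
    {"x": 0,"y": 0,"z": 0,"ax": -0.18,"ay": 0,"az": 0,"gripper": 0.3},
    {"x": 0,"y": 0,"z": 0,"ax": -0.18,"ay": 0,"az": 0,"gripper": 0.3},
    {"x": 0,"y": 0,"z": 0,"ax": 0,"ay": 0,"az": 0,"gripper": 0.3},
  ],
)

```text
clock: 25.5
ee_pos: [656.1, 2.8, 101.3]
eef_rot: [2.902, 0.002, -0.186]
contact_force: [1.1, 1.7, -2.3]
gripper_width: 45.3
grasp_force: 30.0
```

```bash
python3 st.py
```

```text
25.5 [656.1   2.8 101.3] [ 2.902e+00  2.000e-03 -1.860e-01] [-0.65   0.958  0.945  1.511 -0.568  1.058 -1.404] [-0.046 -0.233 -0.971]
```

Redundancy drift matters here (q3 has grown to 0.95). I'll identify the arm's kinematics from the logged states to find a reachable posture.

```bash
cat > kin.py <<'E'
import numpy as np, itertools
from scipy.spatial.transform import Rotation as Ro
from scipy.optimize import least_squares
D=[([-1.31175571,.62839256,.03849131,1.51739733,-.02699994,.99631481,-.01998407],[207.423,616.028,171.884],[3.14158751,-4e-5,2.81675]),
([-.1655141,.67817462,.13972395,2.13914733,-.26513011,.34006336,.79295751],[473.784,5.421,3.416],[3.1415647,0,2.16959]),
([-.34,.82,.424,1.934,-1.099,.233,-.809],[684.08,-15.92,4.466],[3.13695,-.330175,-.200554]),
([-.305,.811,.72,1.621,-.82,1.036,-1.042],[653.3,-15.6,105.2],[-2.959,-.001,-.212]),
([-.65,.958,.945,1.511,-.568,1.058,-1.404],[656.1,2.8,101.3],[2.902,.002,-.186])]
AX='zyzyzyz'
def fk(q,s,par):
    R=Ro.identity();p=np.zeros(3);v=par.reshape(7,3)
    for i in range(7):
        R=R*Ro.from_euler(AX[i],s[i]*q[i]);p=p+R.apply(v[i])
    return p,R
if __name__=='__main__':
    for s in itertools.product((1,-1),repeat=7):
        Rs=[Ro.from_euler('xyz',e).inv()*fk(q,s,np.zeros(21))[1] for q,p,e in D]
        e=max((Rs[0].inv()*r).magnitude() for r in Rs)
        if e<.05:print(s,e,Rs[0].inv().as_euler('xyz').round(3))
E
python3 kin.py
```

```text
(-1, 1, -1, 1, -1, 1, -1) 0.0007039050988786883 [-0.    -0.     1.571]
```

```bash
python3 - <<'E'
from kin import *
s=(-1,1,-1,1,-1,1,-1)
cols=[(0,2),(2,2),(2,0),(4,2),(6,2)]
for cols in ([(0,2),(2,2),(4,2),(6,2)],[(0,2),(2,2),(2,0),(4,2),(6,2)],[(0,2),(2,2),(2,0),(3,0),(4,2),(6,2)],[(0,2),(2,2),(2,0),(4,0),(4,2),(6,2)]):
    A=[];b=[]
    for q,p,e in D:
        M=[]
        for i,j in cols:
            par=np.zeros((7,3));par[i,j]=1;M.append(fk(q,s,par.ravel())[0])
        A.append(np.array(M).T);b+=p
    A=np.vstack(A);x,r,_,_=np.linalg.lstsq(A,np.array(b),rcond=None);print(cols,x.round(1),np.abs(A@x-b).max().round(2))
E
```

```text
[(0, 2), (2, 2), (4, 2), (6, 2)] [390.1 533.4 410.7 421. ] 23.64
[(0, 2), (2, 2), (2, 0), (4, 2), (6, 2)] [382.6 525.9  28.2 386.5 408. ] 23.97
[(0, 2), (2, 2), (2, 0), (3, 0), (4, 2), (6, 2)] [382.  520.3  27.9  -5.5 386.3 406.8] 24.2
[(0, 2), (2, 2), (2, 0), (4, 0), (4, 2), (6, 2)] [371.7 527.6  15.4 -16.1 385.2 417.3] 24.56
```

```bash
python3 - <<'E'
from kin import *
s=(-1,1,-1,1,-1,1,-1)
base=[(0,2),(2,2),(4,2),(6,2)]
ex=[(0,0),(0,1),(2,0),(2,1),(4,0),(4,1),(3,0),(5,0),(6,0),(6,1),(1,0),(3,1)]
def solve(cols):
    A=[];b=[]
    for q,p,e in D:
        M=[]
        for i,j in cols:
            par=np.zeros((7,3));par[i,j]=1;M.append(fk(q,s,par.ravel())[0])
        A.append(np.array(M).T);b+=p
    A=np.vstack(A);x=np.linalg.lstsq(A,np.array(b),rcond=None)[0];return x,np.abs(A@x-b).max()
res=[]
for n in(1,2,3):
    for c in itertools.combinations(ex,n):
        x,e=solve(base+list(c));res.append((e,c,x.round(1)))
for r in sorted(res,key=lambda r:r[0]+3*len(r[1]))[:10]:print(r)
E
```

```text
(np.float64(0.2586463706111193), ((0, 1), (2, 1)), array([335.8, 559. , 382. , 409.1, -11.4, -16.5]))
(np.float64(0.2586463706111335), ((0, 1), (3, 1)), array([335.8, 559. , 382. , 409.1, -11.4, -16.5]))
(np.float64(3.9319026899264884), ((3, 1),), array([331.6, 562.5, 384.2, 409.3, -27.5]))
(np.float64(3.9319026899265737), ((2, 1),), array([331.6, 562.5, 384.2, 409.3, -27.5]))
(np.float64(4.705751920867897), ((0, 1),), array([347.6, 551.5, 382.4, 410.1, -25.1]))
(np.float64(1.710528935303941), ((0, 0), (3, 1)), array([314.8, 590.7, 386. , 411.3, -21.1, -27.6]))
(np.float64(1.7105289353042537), ((0, 0), (2, 1)), array([314.8, 590.7, 386. , 411.3, -21.1, -27.6]))
(np.float64(2.362388405476409), ((0, 0), (0, 1)), array([367.3, 513. , 377.1, 406.2,  30.1, -27.4]))
(np.float64(0.11483491147252778), ((0, 1), (4, 1), (3, 1)), array([336.2, 559.4, 382. , 409.6, -11.3,  -0.6, -16.1]))
(np.float64(0.11483491147278357), ((0, 1), (2, 1), (4, 1)), array([336.2, 559.4, 382. , 409.6, -11.3, -16.1,  -0.6]))
```

The kinematic model fits to 0.3 mm. Next I'll check which postures reach the seated pose, and whether a minimum-norm IK predicts how the arm moved.

```bash
cat >> kin.py <<'E'
S=(-1,1,-1,1,-1,1,-1)
PAR=np.zeros((7,3));PAR[0]=[0,-11.4,335.8];PAR[2]=[0,-16.5,559];PAR[4,2]=382;PAR[6,2]=409.1
C=Ro.from_euler('z',1.5708)
def F(q):
    p,R=fk(q,S,PAR.ravel());return p,R*C
LO=np.array([-3.06,-.37,-1.25,.18,-1.1,.23,-2.94]);HI=np.array([3.06,2.12,1.32,2.47,4.24,1.98,2.94])
def er(q,P,Q):
    p,R=F(q);return np.r_[(P-p)/300,(Q*R.inv()).as_rotvec()]
def jac(q,P,Q):
    return np.array([(er(q+1e-5*e,P,Q)-er(q-1e-5*e,P,Q))/2e-5 for e in np.eye(7)]).T
def follow(q,P,Q,n=20):
    """min-norm local IK with clamping along the straight path to P,Q"""
    q=np.array(q,float);p0,R0=F(q);w=(R0.inv()*Q).as_rotvec()
    for k in range(1,n+1):
        p=p0+(P-p0)*k/n;R=R0*Ro.from_rotvec(w*k/n)
        for _ in range(6):
            e=er(q,p,R);J=jac(q,p,R);free=np.ones(7,bool)
            for _ in range(3):
                dq=np.zeros(7);dq[free]=-J[:,free].T@np.linalg.solve(J[:,free]@J[:,free].T+1e-6*np.eye(6),e)
                bad=free&((q+dq<LO)|(q+dq>HI))
                if not bad.any():break
                free&=~bad
            q=np.clip(q+dq,LO,HI)
    return q,np.linalg.norm(er(q,P,Q)[:3])*300,np.degrees(np.linalg.norm(er(q,P,Q)[3:]))
def solve(P,Q,n=60,seed=0):
    g=np.random.default_rng(seed);out=[]
    for _ in range(n):
        r=least_squares(lambda q:er(q,P,Q),g.uniform(LO,HI),bounds=(LO,HI),max_nfev=60)
        if r.cost<1e-9:out.append(r.x)
    return out
E
python3 - <<'E'
from kin import *
from h import target
A=(665,-15.2,-11.6)
for fl in(True,False):
    for h in (0,40):
        P,Q=target(A,22.9,h,0,[-.1,0,-30.7],fl);o=solve(P,Q);print(fl,h,len(o));
        for q in sorted(o,key=lambda q:q[4])[::max(1,len(o)//7)]:print(q.round(2),'margin',np.minimum(q-LO,HI-q).min().round(2))
P,Q=target((556.7,-344.6,-3.3),14,0,0,[0,0,-30.7]);o=solve(P,Q);print('small',len(o))
for q in sorted(o,key=lambda q:q[4])[::max(1,len(o)//7)]:print(q.round(2))
q4=D[3][0];print(follow(q4,np.array(D[4][1]),Ro.from_euler('xyz',D[4][2])),'actual',D[4][0])
E
```

```text
True 0 0
True 40 10
[ 0.04  0.71 -0.18  1.99  1.11  0.23 -2.91] margin 0.0
[ 0.04  0.71 -0.19  1.99  1.12  0.24 -2.92] margin 0.01
[ 0.05  0.71 -0.19  1.99  1.13  0.24 -2.93] margin 0.01
[ 0.05  0.71 -0.19  1.99  1.13  0.24 -2.93] margin 0.01
[ 0.05  0.71 -0.2   1.99  1.13  0.25 -2.93] margin 0.01
[ 0.05  0.71 -0.2   1.99  1.14  0.25 -2.94] margin 0.0
[ 0.05  0.71 -0.2   1.99  1.14  0.25 -2.94] margin 0.0
[ 0.06  0.71 -0.2   1.99  1.14  0.25 -2.94] margin 0.0
[ 0.06  0.71 -0.2   1.99  1.14  0.25 -2.94] margin 0.0
[ 0.06  0.71 -0.2   1.99  1.14  0.25 -2.94] margin 0.0
False 0 20
[ 0.05  0.79 -0.19  1.97  1.36  0.23 -0.  ] margin 0.0
[ 0.05  0.79 -0.19  1.97  1.36  0.23 -0.  ] margin 0.0
[ 0.05  0.79 -0.19  1.97  1.36  0.23 -0.  ] margin 0.0
[ 0.07  0.79 -0.22  1.97  1.37  0.25 -0.01] margin 0.02
[ 0.09  0.79 -0.25  1.97  1.39  0.27 -0.02] margin 0.04
[ 0.16  0.8  -0.35  1.97  1.44  0.34 -0.05] margin 0.11
[ 0.34  0.87 -0.66  1.96  1.53  0.56 -0.07] margin 0.33
[ 0.41  0.91 -0.77  1.96  1.56  0.65 -0.07] margin 0.42
[ 0.54  1.04 -1.04  1.96  1.62  0.9  -0.04] margin 0.21
[ 0.57  1.08 -
[... 443 characters left out ...]
1
[ 0.61  1.05 -1.21  1.98  1.58  1.04 -0.01] margin 0.04
small 18
[ 0.96  0.86 -0.54  1.95  1.13  0.23  1.08]
[ 0.96  0.86 -0.54  1.95  1.13  0.23  1.08]
[ 0.96  0.86 -0.54  1.95  1.13  0.23  1.07]
[ 0.97  0.87 -0.56  1.95  1.16  0.24  1.05]
[ 0.97  0.87 -0.56  1.95  1.16  0.25  1.05]
[ 0.99  0.87 -0.58  1.95  1.19  0.26  1.03]
[ 1.    0.88 -0.6   1.95  1.21  0.27  1.01]
[ 1.1   0.94 -0.79  1.94  1.36  0.42  0.91]
[ 1.29  1.18 -1.22  1.94  1.55  0.84  0.86]
(array([-0.65200704,  0.96082077,  0.95174196,  1.51116515, -0.57460851,
        1.06066593, -1.39888939]), np.float64(2.0042351697033745e-13), np.float64(8.937748887312225e-15)) actual [-0.65, 0.958, 0.945, 1.511, -0.568, 1.058, -1.404]
```

The model predicts the controller's behaviour exactly. The seated pose is reachable only with the tool at the other half turn and q5 positive. I'll search for waypoints that lead there.

```bash
cat > search.py <<'E'
from kin import *
from h import target,pose
import time,sys
def orient(yaw,a,b):return Ro.from_euler('z',yaw,degrees=True)*Ro.from_euler('x',np.pi)*Ro.from_euler('xy',[a,b],degrees=True)
def search(q0,goals,yawrange,nway,T=150,seed=1):
    g=np.random.default_rng(seed);best=(-1,);t=time.time()
    while time.time()-t<T:
        q=q0;ways=[];m=1;rot=0
        ys=[g.uniform(*y) for y in yawrange]
        for k in range(nway):
            P=np.array([g.uniform(500,680),g.uniform(-150,120),g.uniform(110,180)]);a,b=g.uniform(-30,30,2);Q=orient(ys[k],a,b)
            rot+=(F(q)[1].inv()*Q).magnitude()
            q,e,w=follow(q,P,Q,8);m=min(m,np.minimum(q-LO,HI-q).min())
            if e>1 or m<.04:break
            ways.append((P.round(0),round(ys[k]),round(a),round(b),q.round(2)))
        if len(ways)<nway:continue
        for P,Q in goals:
            rot+=(F(q)[1].inv()*Q).magnitude()
            q,e,w=follow(q,P,Q,8);m=min(m,np.minimum(q-LO,HI-q).min())
            if e>.5:break
        if e>.5:continue
        s=m-.02*rot
        if s>best[0]:best=(s,m,rot,ways,q.round(2));
    return best
E
python3 - <<'E'
from search import *
p,R,o=pose();A=(665,-15.2,-11.6)
goals=[target(A,22.9,60,5,[-.1,0,-30.7]),target(A,22.9,0,0,[-.1,0,-30.7])]
from concurrent.futures import ProcessPoolExecutor
with ProcessPoolExecutor() as ex:
    fs=[ex.submit(search,o['qpos'],goals,[(40,120),(100,200)],2,120,s) for s in range(6)]
    for b in sorted([f.result() for f in fs],key=lambda b:-b[0])[:3]:print(b)
E
```

```text
(np.float64(0.14894589867495242), np.float64(0.23431593829146966), 4.268501980825862, [(array([ 545., -136.,  133.]), 107, -18, 24, array([ 0.73,  0.65, -0.27,  1.82, -0.5 ,  0.82,  1.11])), (array([596.,  47., 175.]), 168, 17, 22, array([-0.11,  0.88, -0.22,  1.12,  0.26,  1.64,  1.07]))], array([ 0.26,  0.84, -0.53,  1.96,  1.49,  0.46, -0.07]))
(np.float64(0.1269773824688628), np.float64(0.1955287061033513), 3.4275661817244236, [(array([527., -96., 140.]), 106, 1, -18, array([-0.46,  0.53,  0.51,  2.  ,  0.11,  0.59,  0.17])), (array([640.,  84., 132.]), 126, 0, 6, array([-0.17,  0.7 ,  0.09,  1.5 , -0.17,  1.  ,  0.62]))], array([ 0.23,  0.83, -0.47,  1.96,  1.48,  0.43, -0.06]))
(np.float64(0.12536875054428376), np.float64(0.19109276844651749), 3.286200895111686, [(array([566.,  67., 171.]), 60, -14, -18, array([-0.91,  0.7 ,  0.79,  1.76, -0.1 ,  0.89, -0.66])), (array([ 506., -147.,  136.]), 121, -18, 0, array([ 0.69,  0.46, -0.35,  2.11, -0.26,  0.42,  1.15]))], array([ 0.25,  0.83, -0.5 ,  1.96,  1.49,  0.45, -0.07]))
```

```bash
python3 - <<'E'
from search import *
from h import plan
p,R,o=pose()
p,R=plan(p,R,[527,-96,140],orient(106,1,-18),wmax=7.7,grip=.3)
E
```

```text
16 rows
[{"x": -0.014, "y": 0.016, "z": -0.001, "ax": -0.013, "ay": 0.002, "az": -0.16, "gripper": 0.3}, {"x": -0.015, "y": 0.014, "z": -0.001, "ax": -0.013, "ay": 0.002, "az": -0.16, "gripper": 0.3}, {"x": -0.017, "y": 0.012, "z": -0.001, "ax": -0.013, "ay": 0.002, "az": -0.16, "gripper": 0.3}, {"x": -0.018, "y": 0.01, "z": -0.001, "ax": -0.013, "ay": 0.002, "az": -0.16, "gripper": 0.3}, {"x": -0.02, "y": 0.007, "z": -0.001, "ax": -0.013, "ay": 0.002, "az": -0.16, "gripper": 0.3}, {"x": -0.02, "y": 0.005, "z": -0.001, "ax": -0.013, "ay": 0.003, "az": -0.16, "gripper": 0.3}, {"x": -0.021, "y": 0.002, "z": -0.001, "ax": -0.013, "ay": 0.003, "az": -0.16, "gripper": 0.3}, {"x": -0.021, "y": 0.0, "z": -0.001, "ax": -0.013, "ay": 0.003, "az": -0.16, "gripper": 0.3}, {"x": -0.021, "y": -0.003, "z": -0.001, "ax": -0.012, "ay": 0.003, "az": -0.16, "gripper": 0.3}, {"x": -0.02, "y": -0.006, "z": -0.001, "ax": -0.012, "ay": 0.002, "az": -0.161, "gripper": 0.3}, {"x": -0.019, "y": -0.008, "z": -0.001, "ax": -0.013, "ay": 0.002, "az": -0.16, "gripper": 0.3}, {"x": -0.018, "y": -0.01, "z": -0.001, "ax": -0.013, "ay": 0.003, "az": -0.161, "gripper": 0.3}, {"x": -0.017, "y": -0.013, "z": -0.001, "ax": -0.012, "ay": 0.002, "az": -0.16, "gripper": 0.3}, {"x": -0.015, "y": -0.014, "z": -0.001, "ax": -0.013, "ay": 0.003, "az": -0.161, "gripper": 0.3}, {"x": -0.013, "y": -0.016, "z": -0.001, "ax": -0.012, "ay": 0.002, "az": -0.16, "gripper": 0.3}, {"x": -0.011, "y": -0.018, "z": -0.001, "ax": -0.013, "ay": 0.003, "az": -0.161, "gripper": 0.3}]
```

>>> move_arm(
  plan=[
    {"x": -0.014,"y": 0.016,"z": -0.001,"ax": -0.013,"ay": 0.002,"az": -0.16,"gripper": 0.3},
    {"x": -0.015,"y": 0.014,"z": -0.001,"ax": -0.013,"ay": 0.002,"az": -0.16,"gripper": 0.3},
    {"x": -0.017,"y": 0.012,"z": -0.001,"ax": -0.013,"ay": 0.002,"az": -0.16,"gripper": 0.3},
    {"x": -0.018,"y": 0.01,"z": -0.001,"ax": -0.013,"ay": 0.002,"az": -0.16,"gripper": 0.3},
    {"x": -0.02,"y": 0.007,"z": -0.001,"ax": -0.013,"ay": 0.002,"az": -0.16,"gripper": 0.3},
    {"x": -0.02,"y": 0.005,"z": -0.001,"ax": -0.013,"ay": 0.003,"az": -0.16,"gripper": 0.3},
    {"x": -0.021,"y": 0.002,"z": -0.001,"ax": -0.013,"ay": 0.003,"az": -0.16,"gripper": 0.3},
    {"x": -0.021,"y": 0.0,"z": -0.001,"ax": -0.013,"ay": 0.003,"az": -0.16,"gripper": 0.3},
  ],
)

```text
clock: 26.3
ee_pos: [589.2, -56.1, 124.9]
eef_rot: [2.937, 0.226, 0.794]
contact_force: [0.5, -0.7, -0.9]
gripper_width: 45.7
grasp_force: 30.0
```

>>> move_arm(
  plan=[
    {"x": -0.021,"y": -0.003,"z": -0.001,"ax": -0.012,"ay": 0.003,"az": -0.16,"gripper": 0.3},
    {"x": -0.02,"y": -0.006,"z": -0.001,"ax": -0.012,"ay": 0.002,"az": -0.16,"gripper": 0.3},
    {"x": -0.019,"y": -0.008,"z": -0.001,"ax": -0.013,"ay": 0.002,"az": -0.16,"gripper": 0.3},
    {"x": -0.018,"y": -0.01,"z": -0.001,"ax": -0.013,"ay": 0.003,"az": -0.16,"gripper": 0.3},
    {"x": -0.017,"y": -0.013,"z": -0.001,"ax": -0.012,"ay": 0.002,"az": -0.16,"gripper": 0.3},
    {"x": -0.015,"y": -0.014,"z": -0.001,"ax": -0.013,"ay": 0.003,"az": -0.16,"gripper": 0.3},
    {"x": -0.013,"y": -0.016,"z": -0.001,"ax": -0.012,"ay": 0.002,"az": -0.16,"gripper": 0.3},
    {"x": -0.011,"y": -0.018,"z": -0.001,"ax": -0.013,"ay": 0.003,"az": -0.16,"gripper": 0.3},
  ],
)

```text
clock: 27.1
ee_pos: [523.8, -104.7, 143.5]
eef_rot: [-3.128, 0.315, 1.837]
contact_force: [0.1, -0.2, -0.6]
gripper_width: 45.4
grasp_force: 30.0
```

```bash
python3 st.py; python3 - <<'E'
from search import *
from h import plan
p,R,o=pose();A=(665,-15.2,-11.6)
W=(np.array([640,84,132.]),orient(126,0,6));G=target(A,22.9,60,5,[-.1,0,-30.7]);Z=target(A,22.9,0,0,[-.1,0,-30.7])
q=o['qpos']
for w in(W,G,Z):
    q,e,a=follow(q,*w);print(q.round(2),e,a,np.minimum(q-LO,HI-q).min())
plan(p,R,*W,vmax=40,wmax=7,grip=.3);plan(*W,*G,vmax=40,wmax=7,grip=.3)
E
```

```text
27.1 [ 523.8 -104.7  143.5] [-3.128  0.315  1.837] [-0.438  0.527  0.503  2.001  0.11   0.602  0.172] [ 0.068 -0.302 -0.951]
[-0.16  0.7   0.08  1.51 -0.17  1.    0.63] 1.1368683772161603e-13 1.1752276645771623e-14 0.7661450398699035
[ 0.12  0.68 -0.3   1.99  1.1   0.32  0.25] 1.4024221935269805e-13 3.938871915316396e-14 0.09072211354578294
[ 0.06  0.79 -0.2   1.97  1.36  0.23 -0.  ] 2.5903156787248613e-13 1.5092260336090606e-14 0.00280507115157963
6 rows
[{"x": 0.049, "y": 0.054, "z": -0.013, "ax": -0.011, "ay": 0.087, "az": -0.078, "gripper": 0.3}, {"x": 0.047, "y": 0.057, "z": -0.009, "ax": -0.011, "ay": 0.088, "az": -0.077, "gripper": 0.3}, {"x": 0.043, "y": 0.059, "z": -0.005, "ax": -0.011, "ay": 0.087, "az": -0.078, "gripper": 0.3}, {"x": 0.04, "y": 0.062, "z": -0.002, "ax": -0.011, "ay": 0.088, "az": -0.077, "gripper": 0.3}, {"x": 0.036, "y": 0.065, "z": 0.001, "ax": -0.011, "ay": 0.087, "az": -0.078, "gripper": 0.3}, {"x": 0.032, "y": 0.066, "z": 0.004, "ax": -0.011, "ay": 0.088, "az": -0.077, "gripper": 0.3}]
8 rows
[{"x": -0.025, "y": -0.01, "z": 0.017, "ax": -0.014, "ay": -0.069, "az": -0.118, "gripper": 0.3}, {"x": -0.023, "y": -0.013, "z": 0.019, "ax": -0.015, "ay": -0.069, "az": -0.118, "gripper": 0.3}, {"x": -0.02, "y": -0.015, "z": 0.02, "ax": -0.014, "ay": -0.069, "az": -0.118, "gripper": 0.3}, {"x": -0.018, "y": -0.017, "z": 0.02, "ax": -0.015, "ay": -0.069, "az": -0.118, "gripper": 0.3}, {"x": -0.015, "y": -0.019, "z": 0.021, "ax": -0.014, "ay": -0.069, "az": -0.118, "gripper": 0.3}, {"x": -0.012, "y": -0.02, "z": 0.022, "ax": -0.015, "ay": -0.069, "az": -0.118, "gripper": 0.3}, {"x": -0.008, "y": -0.022, "z": 0.022, "ax": -0.014, "ay": -0.069, "az": -0.117, "gripper": 0.3}, {"x": -0.006, "y": -0.022, "z": 0.022, "ax": -0.015, "ay": -0.068, "az": -0.118, "gripper": 0.3}]
```

```bash
sed -i 's/,8);m=min/,20);m=min/' search.py; python3 - <<'E'
from search import *
p,R,o=pose();A=(665,-15.2,-11.6)
goals=[target(A,22.9,60,5,[-.1,0,-30.7]),target(A,22.9,0,0,[-.1,0,-30.7])]
from concurrent.futures import ProcessPoolExecutor
with ProcessPoolExecutor() as ex:
    fs=[ex.submit(search,o['qpos'],goals,[(105,200)],1,100,s) for s in range(6)]
    fs+=[ex.submit(search,o['qpos'],goals,[(105,160),(120,200)],2,100,s) for s in range(6)]
    for b in sorted([f.result() for f in fs],key=lambda b:-b[0])[:4]:print(b)
E
```

```text
(np.float64(0.20375975572816635), np.float64(0.2548107137707637), 2.5525479021298683, [(array([650.,  41., 152.]), 188, -27, 23, array([ 0.22,  1.02, -0.3 ,  0.95, -0.15,  1.64,  1.64]))], array([ 0.28,  0.85, -0.55,  1.96,  1.5 ,  0.48, -0.07]))
(np.float64(0.18280129255152228), np.float64(0.2156850761184322), 1.6441891783454965, [(array([545.,  91., 176.]), 151, -26, 1, array([ 0.41,  0.46, -0.45,  2.03, -0.42,  0.53,  1.42]))], array([ 0.25,  0.83, -0.5 ,  1.96,  1.49,  0.45, -0.07]))
(np.float64(0.1795093454658051), np.float64(0.22083182454519726), 2.066123953969607, [(array([531., -59., 156.]), 164, -16, 24, array([ 0.37,  0.75, -0.17,  1.47, -0.19,  1.33,  1.53]))], array([ 0.25,  0.83, -0.51,  1.96,  1.49,  0.45, -0.07]))
(np.float64(0.13800156154020352), np.float64(0.1967557934686873), 2.9377115964241884, [(array([630., -88., 178.]), 116, 20, -23, array([-0.45,  0.81,  0.49,  1.41,  0.15,  1.2 ,  0.25])), (array([620.,  86., 110.]), 199, -23, -19, array([ 0.59,  0.77, -0.74,  1.84,  0.01,  0.53,  2.01]))], array([ 0.23,  0.83, -0.47,  1.96,  1.48,  0.43, -0.06]))
```

Option 3 (531,-59,156) is close by, so I'll take it.

```bash
python3 - <<'E'
from search import *
from h import plan
p,R,o=pose();A=(665,-15.2,-11.6)
W=(np.array([531,-59,156.]),orient(164,-16,24));G=target(A,22.9,60,5,[-.1,0,-30.7])
plan(p,R,*W,wmax=8,grip=.3)
E
```

```text
10 rows
[{"x": 0.007, "y": 0.004, "z": -0.005, "ax": -0.025, "ay": 0.102, "az": -0.121, "gripper": 0.3}, {"x": 0.007, "y": 0.004, "z": -0.004, "ax": -0.025, "ay": 0.102, "az": -0.121, "gripper": 0.3}, {"x": 0.007, "y": 0.005, "z": -0.004, "ax": -0.026, "ay": 0.102, "az": -0.121, "gripper": 0.3}, {"x": 0.007, "y": 0.006, "z": -0.003, "ax": -0.025, "ay": 0.102, "az": -0.121, "gripper": 0.3}, {"x": 0.006, "y": 0.007, "z": -0.002, "ax": -0.026, "ay": 0.102, "az": -0.121, "gripper": 0.3}, {"x": 0.006, "y": 0.007, "z": -0.002, "ax": -0.025, "ay": 0.102, "az": -0.121, "gripper": 0.3}, {"x": 0.005, "y": 0.008, "z": -0.001, "ax": -0.026, "ay": 0.102, "az": -0.121, "gripper": 0.3}, {"x": 0.005, "y": 0.009, "z": -0.001, "ax": -0.025, "ay": 0.102, "az": -0.121, "gripper": 0.3}, {"x": 0.004, "y": 0.009, "z": 0.0, "ax": -0.026, "ay": 0.102, "az": -0.121, "gripper": 0.3}, {"x": 0.003, "y": 0.009, "z": 0.001, "ax": -0.025, "ay": 0.101, "az": -0.12, "gripper": 0.3}]
```

>>> move_arm(
  plan=[
    {"x": 0.007,"y": 0.004,"z": -0.005,"ax": -0.025,"ay": 0.102,"az": -0.121,"gripper": 0.3},
    {"x": 0.007,"y": 0.004,"z": -0.004,"ax": -0.025,"ay": 0.102,"az": -0.121,"gripper": 0.3},
    {"x": 0.007,"y": 0.005,"z": -0.004,"ax": -0.026,"ay": 0.102,"az": -0.121,"gripper": 0.3},
    {"x": 0.007,"y": 0.006,"z": -0.003,"ax": -0.025,"ay": 0.102,"az": -0.121,"gripper": 0.3},
    {"x": 0.006,"y": 0.007,"z": -0.002,"ax": -0.026,"ay": 0.102,"az": -0.121,"gripper": 0.3},
    {"x": 0.006,"y": 0.007,"z": -0.002,"ax": -0.025,"ay": 0.102,"az": -0.121,"gripper": 0.3},
    {"x": 0.005,"y": 0.008,"z": -0.001,"ax": -0.026,"ay": 0.102,"az": -0.121,"gripper": 0.3},
    {"x": 0.005,"y": 0.009,"z": -0.001,"ax": -0.025,"ay": 0.102,"az": -0.121,"gripper": 0.3},
  ],
)

```text
clock: 27.9
ee_pos: [530.5, -69.4, 154.1]
eef_rot: [2.984, -0.303, 2.625]
contact_force: [0.2, 0.8, -1.4]
gripper_width: 45.5
grasp_force: 30.0
```

>>> move_arm(
  plan=[
    {"x": 0.004,"y": 0.009,"z": 0.0,"ax": -0.026,"ay": 0.102,"az": -0.121,"gripper": 0.3},
    {"x": 0.003,"y": 0.009,"z": 0.001,"ax": -0.025,"ay": 0.101,"az": -0.12,"gripper": 0.3},
    {"x": 0,"y": 0,"z": 0,"ax": 0,"ay": 0,"az": 0,"gripper": 0.3},
    {"x": 0,"y": 0,"z": 0,"ax": 0,"ay": 0,"az": 0,"gripper": 0.3},
  ],
)

```text
clock: 28.3
ee_pos: [531.7, -59.8, 155.2]
eef_rot: [2.865, -0.418, 2.853]
contact_force: [-0.1, 0.1, -1.1]
gripper_width: 45.5
grasp_force: 30.0
```

```bash
python3 st.py; python3 - <<'E'
from search import *
from h import plan
p,R,o=pose();A=(665,-15.2,-11.6)
G=target(A,22.9,60,5,[-.1,0,-30.7]);Z=target(A,22.9,0,0,[-.1,0,-30.7]);q=o['qpos']
for w in(G,Z):
    q,e,a=follow(q,*w);print(q.round(2),e,a,np.minimum(q-LO,HI-q).min())
plan(p,R,*G,vmax=25,wmax=4.5,grip=.3)
E
```

```text
28.3 [531.7 -59.8 155.2] [ 2.865 -0.418  2.853] [ 0.374  0.755 -0.181  1.463 -0.187  1.329  1.521] [-0.297  0.373 -0.879]
[ 0.1   0.68 -0.27  1.99  1.08  0.31  0.28] 6.927791673660977e-14 6.569863337152635e-15 0.07524111065887193
[ 0.06  0.79 -0.2   1.97  1.36  0.24 -0.01] 7.105427357601002e-15 1.1878111634429746e-14 0.006047902899318697
11 rows
[{"x": -0.026, "y": 0.012, "z": 0.013, "ax": 0.031, "ay": -0.087, "az": -0.022, "gripper": 0.3}, {"x": -0.025, "y": 0.011, "z": 0.014, "ax": 0.031, "ay": -0.087, "az": -0.022, "gripper": 0.3}, {"x": -0.024, "y": 0.011, "z": 0.016, "ax": 0.031, "ay": -0.087, "az": -0.023, "gripper": 0.3}, {"x": -0.023, "y": 0.011, "z": 0.017, "ax": 0.031, "ay": -0.087, "az": -0.022, "gripper": 0.3}, {"x": -0.023, "y": 0.011, "z": 0.018, "ax": 0.031, "ay": -0.087, "az": -0.023, "gripper": 0.3}, {"x": -0.021, "y": 0.012, "z": 0.019, "ax": 0.031, "ay": -0.087, "az": -0.022, "gripper": 0.3}, {"x": -0.02, "y": 0.012, "z": 0.021, "ax": 0.03, "ay": -0.087, "az": -0.022, "gripper": 0.3}, {"x": -0.019, "y": 0.012, "z": 0.021, "ax": 0.03, "ay": -0.086, "az": -0.023, "gripper": 0.3}, {"x": -0.018, "y": 0.012, "z": 0.023, "ax": 0.031, "ay": -0.087, "az": -0.023, "gripper": 0.3}, {"x": -0.016, "y": 0.012, "z": 0.023, "ax": 0.031, "ay": -0.086, "az": -0.022, "gripper": 0.3}, {"x": -0.015, "y": 0.012, "z": 0.024, "ax": 0.03, "ay": -0.087, "az": -0.023, "gripper": 0.3}]
```

```bash
python3 - <<'E'
from search import *
p,R,o=pose();A=(665,-15.2,-11.6)
G=target(A,22.9,50,5,[-.1,0,-30.7]);Z=target(A,22.9,0,0,[-.1,0,-30.7])
for ax in(-35,-25,-15,15,25,35):
  for ay in (0,12,24):
    for n in (16,30):
        W=(G[0]+[0,0,30],G[1]*Ro.from_euler('xy',[ax,ay],degrees=True));q=o['qpos'];r=[]
        for w in(W,G,Z):
            q,e,a=follow(q,*w,n);r.append((q.round(2)[[2,4,5]],round(np.minimum(q-LO,HI-q).min(),2),round(e,1)))
        print(ax,ay,n,r)
E
```

```text
-35 0 16 [(array([-0.72, -0.46,  0.27]), np.float64(0.04), np.float64(0.0)), (array([ 0.45, -1.08,  0.23]), np.float64(0.0), np.float64(0.0)), (array([ 0.41, -1.08,  0.23]), np.float64(0.0), np.float64(4.2))]
-35 0 30 [(array([-0.72, -0.45,  0.27]), np.float64(0.04), np.float64(0.0)), (array([ 0.46, -1.07,  0.24]), np.float64(0.01), np.float64(0.4)), (array([ 0.42, -1.09,  0.23]), np.float64(0.0), np.float64(4.1))]
-35 12 16 [(array([-0.52, -0.43,  0.6 ]), np.float64(0.37), np.float64(0.0)), (array([ 0.45, -1.08,  0.23]), np.float64(0.0), np.float64(0.0)), (array([ 0.41, -1.08,  0.23]), np.float64(0.0), np.float64(4.2))]
-35 12 30 [(array([-0.52, -0.43,  0.6 ]), np.float64(0.37), np.float64(0.0)), (array([ 0.45, -1.08,  0.23]), np.float64(0.0), np.float64(0.0)), (array([ 0.42, -1.1 ,  0.23]), np.float64(0.0), np.float64(4.1))]
-35 24 16 [(array([-0.4 , -0.38,  0.9 ]), np.float64(0.67), np.float64(0.0)), (array([ 0.12, -0.22,  0.25]), np.float64(0.02), np.float64(7.0)), (array([ 0.42, -1.08,  0.24]), np.float64(0.01), np.float64(4.5))]
-35 24 30 [(array([-0.4 , -0.38,  0.9 ]), np.floa
[... 5715 characters left out ...]
oat64(0.0)), (array([-0.2 ,  1.36,  0.24]), np.float64(0.01), np.float64(0.0))]
35 12 30 [(array([0.26, 0.45, 1.02]), np.float64(0.79), np.float64(0.0)), (array([-0.16,  0.99,  0.24]), np.float64(0.01), np.float64(0.0)), (array([-0.19,  1.36,  0.23]), np.float64(0.0), np.float64(0.0))]
35 24 16 [(array([0.15, 0.39, 1.27]), np.float64(0.71), np.float64(0.0)), (array([-0.18,  1.01,  0.25]), np.float64(0.02), np.float64(0.0)), (array([-0.19,  1.36,  0.23]), np.float64(0.0), np.float64(0.0))]
35 24 30 [(array([0.16, 0.39, 1.27]), np.float64(0.71), np.float64(0.0)), (array([-0.16,  0.99,  0.24]), np.float64(0.01), np.float64(0.0)), (array([-0.19,  1.36,  0.23]), np.float64(0.0), np.float64(0.0))]
```

Rolling by about +15° on the way in always ends in the reachable branch, so I'll go via that waypoint.

```bash
python3 - <<'E'
from search import *
from h import plan
p,R,o=pose();A=(665,-15.2,-11.6)
G=target(A,22.9,50,5,[-.1,0,-30.7]);W=(G[0]+[0,0,30],G[1]*Ro.from_euler('xy',[15,12],degrees=True))
plan(p,R,*W,vmax=30,wmax=6.5,grip=.3);plan(*W,*G,wmax=2.5,grip=.3)
E
```

```text
7 rows
[{"x": -0.039, "y": 0.02, "z": 0.014, "ax": 0.098, "ay": -0.103, "az": -0.017, "gripper": 0.3}, {"x": -0.038, "y": 0.02, "z": 0.016, "ax": 0.097, "ay": -0.102, "az": -0.017, "gripper": 0.3}, {"x": -0.037, "y": 0.021, "z": 0.017, "ax": 0.098, "ay": -0.103, "az": -0.017, "gripper": 0.3}, {"x": -0.036, "y": 0.022, "z": 0.019, "ax": 0.097, "ay": -0.102, "az": -0.017, "gripper": 0.3}, {"x": -0.035, "y": 0.023, "z": 0.02, "ax": 0.098, "ay": -0.102, "az": -0.016, "gripper": 0.3}, {"x": -0.033, "y": 0.025, "z": 0.021, "ax": 0.097, "ay": -0.103, "az": -0.016, "gripper": 0.3}, {"x": -0.032, "y": 0.026, "z": 0.021, "ax": 0.098, "ay": -0.103, "az": -0.017, "gripper": 0.3}]
8 rows
[{"x": 0.001, "y": 0.002, "z": 0.007, "ax": -0.042, "ay": -0.033, "az": 0.004, "gripper": 0.3}, {"x": 0.001, "y": 0.002, "z": 0.007, "ax": -0.041, "ay": -0.033, "az": 0.004, "gripper": 0.3}, {"x": 0.001, "y": 0.001, "z": 0.007, "ax": -0.042, "ay": -0.033, "az": 0.004, "gripper": 0.3}, {"x": 0.002, "y": 0.001, "z": 0.007, "ax": -0.041, "ay": -0.033, "az": 0.005, "gripper": 0.3}, {"x": 0.002, "y": 0.001, "z": 0.007, "ax": -0.042, "ay": -0.033, "az": 0.004, "gripper": 0.3}, {"x": 0.002, "y": 0.001, "z": 0.008, "ax": -0.041, "ay": -0.033, "az": 0.005, "gripper": 0.3}, {"x": 0.002, "y": 0.0, "z": 0.007, "ax": -0.042, "ay": -0.034, "az": 0.004, "gripper": 0.3}, {"x": 0.003, "y": 0.001, "z": 0.007, "ax": -0.041, "ay": -0.033, "az": 0.005, "gripper": 0.3}]
```

>>> move_arm(
  plan=[
    {"x": -0.039,"y": 0.02,"z": 0.014,"ax": 0.098,"ay": -0.103,"az": -0.017,"gripper": 0.3},
    {"x": -0.038,"y": 0.02,"z": 0.016,"ax": 0.097,"ay": -0.102,"az": -0.017,"gripper": 0.3},
    {"x": -0.037,"y": 0.021,"z": 0.017,"ax": 0.098,"ay": -0.103,"az": -0.017,"gripper": 0.3},
    {"x": -0.036,"y": 0.022,"z": 0.019,"ax": 0.097,"ay": -0.102,"az": -0.017,"gripper": 0.3},
    {"x": -0.035,"y": 0.023,"z": 0.02,"ax": 0.098,"ay": -0.102,"az": -0.016,"gripper": 0.3},
    {"x": -0.033,"y": 0.025,"z": 0.021,"ax": 0.097,"ay": -0.103,"az": -0.016,"gripper": 0.3},
    {"x": -0.032,"y": 0.026,"z": 0.021,"ax": 0.098,"ay": -0.103,"az": -0.017,"gripper": 0.3},
  ],
)

```text
clock: 29.0
ee_pos: [664.0, -13.2, 75.6]
eef_rot: [-2.881, 0.147, 2.941]
contact_force: [0.2, -0.0, -2.8]
gripper_width: 45.9
grasp_force: 30.0
```

>>> move_arm(
  plan=[
    {"x": 0.001,"y": 0.002,"z": 0.007,"ax": -0.042,"ay": -0.033,"az": 0.004,"gripper": 0.3},
    {"x": 0.001,"y": 0.002,"z": 0.007,"ax": -0.041,"ay": -0.033,"az": 0.004,"gripper": 0.3},
    {"x": 0.001,"y": 0.001,"z": 0.007,"ax": -0.042,"ay": -0.033,"az": 0.004,"gripper": 0.3},
    {"x": 0.002,"y": 0.001,"z": 0.007,"ax": -0.041,"ay": -0.033,"az": 0.005,"gripper": 0.3},
    {"x": 0.002,"y": 0.001,"z": 0.007,"ax": -0.042,"ay": -0.033,"az": 0.004,"gripper": 0.3},
    {"x": 0.002,"y": 0.001,"z": 0.008,"ax": -0.041,"ay": -0.033,"az": 0.005,"gripper": 0.3},
    {"x": 0.002,"y": 0.0,"z": 0.007,"ax": -0.042,"ay": -0.034,"az": 0.004,"gripper": 0.3},
    {"x": 0.003,"y": 0.001,"z": 0.007,"ax": -0.041,"ay": -0.033,"az": 0.005,"gripper": 0.3},
  ],
)

```text
clock: 29.8
ee_pos: [658.3, -17.1, 45.2]
eef_rot: [-3.119, 0.33, 2.941]
contact_force: [0.8, -0.8, -2.0]
gripper_width: 46.0
grasp_force: 30.0
```

```bash
python3 st.py; python3 - <<'E'
from search import *
from h import plan
from err import err
p,R,o=pose();A=(665,-15.2,-11.6);err(A,22.9,[-.1,0,-30.7])
G=target(A,22.9,50,5,[-.1,0,-30.7]);Z=target(A,22.9,0,0,[-.1,0,-30.7]);q=o['qpos']
for w in(G,Z):
    q,e,a=follow(q,*w);print(q.round(2),e,a,np.minimum(q-LO,HI-q).min())
plan(p,R,*G,vmax=10,wmax=2,grip=.3)
E
```

```text
29.8 [658.3 -17.1  45.2] [-3.119  0.33   2.941] [-0.041  0.681 -0.069  1.976  0.745  0.233  0.572] [ 0.313 -0.086 -0.946]
29.8 force tool [-0.3 -0.6  2.2] err tool [ 0.88  4.35 53.69] [-1.24 -1.08  0.11] 45.96801373007295
[ 0.02  0.69 -0.15  1.99  0.97  0.23  0.36] 1.4686937254704724e-13 1.1755428432383029e-14 0.0010291832715913773
[ 0.06  0.79 -0.2   1.97  1.36  0.23 -0.  ] 3.412270059808006e-13 1.3088219368962114e-14 0.002274308132607067
1 rows
[{"x": -0.006, "y": 0.007, "z": 0.007, "ax": -0.028, "ay": -0.024, "az": 0.002, "gripper": 0.3}]
```

In the right branch now (q5 = +0.75 and rising). I'll correct in small steps while descending.

>>> move_arm(
  plan=[
    {"x": -0.002,"y": 0.003,"z": 0.008,"ax": -0.01,"ay": -0.008,"az": 0.001,"gripper": 0.3},
    {"x": -0.002,"y": 0.003,"z": 0.008,"ax": -0.01,"ay": -0.008,"az": 0.001,"gripper": 0.3},
    {"x": -0.002,"y": 0.003,"z": 0.008,"ax": -0.008,"ay": -0.008,"az": 0,"gripper": 0.3},
    {"x": -0.001,"y": 0,"z": 0.008,"ax": 0,"ay": 0,"az": 0,"gripper": 0.3},
    {"x": 0,"y": 0,"z": 0.008,"ax": 0,"ay": 0,"az": 0,"gripper": 0.3},
    {"x": 0,"y": 0,"z": 0.008,"ax": 0,"ay": 0,"az": 0,"gripper": 0.3},
    {"x": 0,"y": 0,"z": 0,"ax": 0,"ay": 0,"az": 0,"gripper": 0.3},
  ],
)

```text
clock: 30.5
ee_pos: [673.2, -14.9, 22.4]
eef_rot: [3.141, 0.35, 2.941]
contact_force: [-0.2, 1.2, -1.1]
gripper_width: 45.7
grasp_force: 30.0
```

```bash
python3 st.py; python3 - <<'E'
from search import *
from err import err
p,R,o=pose();A=(665,-15.2,-11.6);err(A,22.9,[-.1,0,-30.7])
E
```

```text
30.5 [673.2 -14.9  22.4] [3.141 0.35  2.941] [ 0.043  0.734 -0.182  1.97   1.126  0.236  0.22 ] [ 0.336 -0.068 -0.94 ]
30.5 force tool [0.8 1.1 0.9] err tool [ 7.44 -1.97 27.55] [0.06 0.03 0.09] 45.74347750903788
```

>>> move_arm(
  plan=[
    {"x": 0.003,"y": -0.002,"z": 0.009,"ax": 0,"ay": 0,"az": 0.001,"gripper": 0.3},
    {"x": 0.003,"y": -0.001,"z": 0.009,"ax": 0,"ay": 0,"az": 0.001,"gripper": 0.3},
    {"x": 0.002,"y": 0,"z": 0.009,"ax": 0,"ay": 0,"az": 0,"gripper": 0.3},
    {"x": 0,"y": 0,"z": 0.009,"ax": 0,"ay": 0,"az": 0,"gripper": 0.3},
    {"x": 0,"y": 0,"z": 0,"ax": 0,"ay": 0,"az": 0,"gripper": 0.3},
    {"x": 0,"y": 0,"z": 0,"ax": 0,"ay": 0,"az": 0,"gripper": 0.3},
  ],
)

```text
clock: 31.1
ee_pos: [675.6, -17.0, 4.5]
eef_rot: [3.14, 0.35, 2.939]
contact_force: [-0.2, -0.1, -1.3]
gripper_width: 45.8
grasp_force: 30.0
```

```bash
cat > px.py <<'E'
from err import *
def px(A,name,zc,off,rows=(160,170,180,190,200)):
    err(A,zc,off);p,R,o=pose(); im=viewer.snapshot('wrist');c=wristcam(p,R)
    h=cv2.cvtColor(im,cv2.COLOR_RGB2HSV);w=(h[:,:,2]>225)&(h[:,:,1]<60)
    for r in rows:
        cols=np.where(w[r,150:360])[0]+150;cl=np.where((h[r,:,1]>110)&((h[r,:,0]<20)|(h[r,:,0]>170)))[0];cl=cl[(cl>180)&(cl<330)]
        print(r,(cols.min(),cols.max()) if len(cols) else 0,(cl.min(),cl.max()) if len(cl) else 0)
    F=MODEL[name+'face']@Ro.from_euler('z',A[2],degrees=True).as_matrix().T+[A[0],A[1],0];print(proj(c,F).round(1).tolist(),o['qpos'].round(3))
E
python3 -c "
from px import *
px((665,-15.2,-11.6),'long_mount',22.9,[-.1,0,-30.7],(150,160,170,190,210))"
```

```text
31.1 force tool [ 0.6 -0.2  1.2] err tool [ 3.91 -0.36  9.76] [ 0.07  0.06 -0.02] 45.840651057944164
150 0 0
160 (np.int64(207), np.int64(308)) 0
170 (np.int64(207), np.int64(308)) (np.int64(217), np.int64(299))
190 (np.int64(208), np.int64(307)) (np.int64(218), np.int64(298))
210 (np.int64(209), np.int64(306)) (np.int64(219), np.int64(297))
[[206.3, 155.4], [308.5, 155.3], [213.4, 305.4], [301.7, 305.3]] [ 0.059  0.769 -0.2    1.969  1.284  0.237  0.07 ]
```

Mount columns 207–308 and plaque columns 217–299 are both centred at about 258. I'll lower to contact.

>>> move_arm(
  plan=[
    {"x": 0,"y": 0,"z": 0.006,"ax": 0,"ay": 0,"az": 0,"gripper": 0.3},
    {"x": 0,"y": 0,"z": 0.006,"ax": 0,"ay": 0,"az": 0,"gripper": 0.3},
    {"x": 0,"y": 0,"z": 0.004,"ax": 0,"ay": 0,"az": 0,"gripper": 0.3},
    {"x": 0,"y": 0,"z": 0.002,"ax": 0,"ay": 0,"az": 0,"gripper": 0.3},
    {"x": 0,"y": 0,"z": 0,"ax": 0,"ay": 0,"az": 0,"gripper": 0.3},
    {"x": 0,"y": 0,"z": 0,"ax": 0,"ay": 0,"az": 0,"gripper": 0.3},
  ],
)

```text
clock: 31.75
ee_pos: [678.6, -17.7, -3.9]
eef_rot: [3.14, 0.35, 2.939]
contact_force: [-0.1, -0.3, -1.8]
gripper_width: 45.5
grasp_force: 30.0
```

```bash
python3 -c "
from err import *
err((665,-15.2,-11.6),22.9,[-.1,0,-30.7])"
```

```text
31.75 force tool [ 0.6 -0.3  1.7] err tool [ 3.91 -0.27  0.75] [ 0.07  0.06 -0.02] 45.52081578627997
```

>>> move_arm(
  plan=[
    {"x": 0.004,"y": 0,"z": 0.002,"ax": 0,"ay": 0,"az": 0,"gripper": 0.3},
    {"x": 0,"y": 0,"z": 0,"ax": 0,"ay": 0,"az": 0,"gripper": 0.3},
    {"x": 0,"y": 0,"z": 0,"ax": 0,"ay": 0,"az": 0,"gripper": 0.3},
  ],
)

```text
clock: 32.05
ee_pos: [678.1, -17.5, -4.9]
eef_rot: [3.14, 0.352, 2.939]
contact_force: [2.8, -0.4, 0.4]
gripper_width: 45.3
grasp_force: 30.0
```

>>> move_arm(
  plan=[
    {"x": 0.003,"y": 0,"z": 0.001,"ax": 0,"ay": 0,"az": 0,"gripper": 0.3},
    {"x": 0,"y": 0,"z": 0,"ax": 0,"ay": 0,"az": 0,"gripper": 0.3},
    {"x": 0,"y": 0,"z": 0,"ax": 0,"ay": 0,"az": 0,"gripper": 0.3},
  ],
)

```text
clock: 32.35
ee_pos: [678.2, -17.5, -5.0]
eef_rot: [3.14, 0.354, 2.939]
contact_force: [5.7, -1.7, 3.4]
gripper_width: 45.8
grasp_force: 30.0
```

```bash
python3 -c "
from err import *
err((665,-15.2,-11.6),22.9,[-.1,0,-30.7])"
```

```text
32.35 force tool [-6.7 -0.5 -1.2] err tool [ 3.1  -0.44 -0.14] [ 0.08  0.28 -0.03] 45.79160139046761
```

It touches the lip and the face. Release and back off.

>>> move_arm(
  plan=[
    {"x": -0.002,"y": 0,"z": 0,"ax": 0,"ay": 0,"az": 0,"gripper": 0.3},
    {"x": 0,"y": 0,"z": 0,"ax": 0,"ay": 0,"az": 0,"gripper": 0.62},
    {"x": 0,"y": 0,"z": 0,"ax": 0,"ay": 0,"az": 0,"gripper": 0.62},
    {"x": 0,"y": 0,"z": 0,"ax": 0,"ay": 0,"az": 0,"gripper": 0.62},
    {"x": 0,"y": 0,"z": -0.02,"ax": 0,"ay": 0,"az": 0,"gripper": 0.62},
    {"x": 0,"y": 0,"z": -0.05,"ax": 0,"ay": 0,"az": 0,"gripper": 0.62},
    {"x": 0,"y": 0,"z": -0.07,"ax": 0,"ay": 0,"az": 0,"gripper": 1},
    {"x": 0,"y": 0,"z": -0.07,"ax": 0,"ay": 0,"az": 0,"gripper": 1},
  ],
)

```text
clock: 33.15
ee_pos: [639.5, -9.9, 92.2]
eef_rot: [3.141, 0.347, 2.939]
contact_force: [0.5, 0.2, 1.1]
gripper_width: 71.2
grasp_force: 0.0
```

```bash
python3 st.py; python3 - <<'E'
from h import *
p,R,o=pose();im=viewer.snapshot('wrist');cv2.imwrite('pics/w11.png',im[:,:,::-1])
h=cv2.cvtColor(im,cv2.COLOR_RGB2HSV).astype(int);w=(h[:,:,2]>225)&(h[:,:,1]<60);cl=(h[:,:,1]>110)&((h[:,:,0]<20)|(h[:,:,0]>170))
for r in range(130,290,15):
    a=np.where(w[r,150:360])[0]+150;b=np.where(cl[r,180:330])[0]+180
    print(r,(a.min(),a.max()) if len(a) else 0,(b.min(),b.max()) if len(b) else 0)
print('col258: white',np.where(w[:,258])[0][[0,-1]],'clay',np.where(cl[:,258])[0][[0,-1]])
for n in ('small_plaque','small_mount'):
    pass
E
```

```text
33.15 [639.5  -9.9  92.2] [3.141 0.347 2.939] [ 0.211  0.612 -0.446  2.013  1.046  0.416  0.305] [ 0.333 -0.068 -0.94 ]
130 0 0
145 (np.int64(224), np.int64(292)) (np.int64(234), np.int64(282))
160 (np.int64(224), np.int64(291)) (np.int64(233), np.int64(283))
175 (np.int64(225), np.int64(291)) (np.int64(234), np.int64(283))
190 (np.int64(225), np.int64(291)) (np.int64(234), np.int64(283))
205 (np.int64(226), np.int64(291)) (np.int64(234), np.int64(282))
220 (np.int64(227), np.int64(290)) (np.int64(235), np.int64(282))
235 (np.int64(227), np.int64(290)) (np.int64(235), np.int64(282))
250 0 0
265 0 0
280 0 0
col258: white [140 249] clay [145 245]
```

View pics/w11.png

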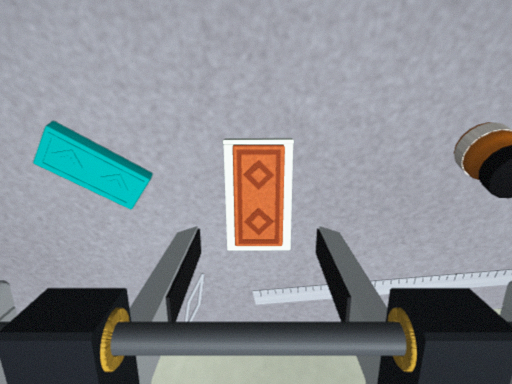

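The long plaque is centred (gaps of 9 and 8–9 px) and against its lip at row 144. Next the small one: I'll fit it in the top picture and simulate the four grasp yaws through to the mount.

```bash
cat > sm.py <<'E'
from search import *
import h
from h import plan
A=(556.7,-344.6,-3.3)
E
python3 - <<'E'
from sm import *
import cv2
im=cv2.imread('pics/t2.png')[:,:,::-1].copy();c=h.viewer.camera_info('top')
m,u,ce,st=h.blob(im,'clay',c,(345,-299));x,y,w,i=h.fit(m,c,'small_plaque',(345,-299));print(x,y,np.degrees(w),i,st)
im9=cv2.imread('pics/w9.png')[:,:,::-1].copy();c9=h.wristcam(np.array([638.4,-149.6,113.7]),Ro.from_euler('xyz',[3.141,.002,.002]))
for vt in(215,225,235):print(h.fitface(im9,c9,'small_mount',(556,-345),vt))
p,R,o=pose();b=np.degrees(w)%90
for k in range(4):
    yaw=b+90*k
    for fl in(False,True):
        q=o['qpos'];r=[]
        off=[0,0,-30.7]
        for P,Q in [((x,y,110),orient(yaw,0,0)),((x,y,-30.7),orient(yaw,0,0)),((x,y,110),orient(yaw,0,0)),target(A,14,60,5,off,fl),target(A,14,0,0,off,fl)]:
            q,e,a=follow(q,np.array(P),Q,16);r.append((round(e,1),round(a,1),round(np.minimum(q-LO,HI-q).min(),2)))
        print(round(yaw),fl,r,q.round(2))
E
```

```text
345.372918274177 -295.34291320158894 -99.1141323606312 0.7255714396238255 [374 254  20  19 331]
(np.float64(557.9927374065827), np.float64(-345.4607155880049), np.float64(-4.15403750370968), np.float64(0.9552368637592571), array([ 404,  234,   74,   39, 1975], dtype=int32))
(np.float64(558.0236270404779), np.float64(-345.39699156059174), np.float64(-4.127683878966788), np.float64(0.9467160186111606), array([ 404,  235,   74,   38, 1943], dtype=int32))
(np.float64(557.9915154658527), np.float64(-345.5015478611692), np.float64(-3.6170167113593434), np.float64(0.9324660247082261), array([ 405,  235,   73,   38, 1892], dtype=int32))
81 False [(np.float64(0.0), np.float64(0.0), np.float64(0.37)), (np.float64(0.0), np.float64(0.0), np.float64(0.02)), (np.float64(0.0), np.float64(0.0), np.float64(0.37)), (np.float64(0.0), np.float64(0.0), np.float64(0.13)), (np.float64(0.0), np.float64(0.0), np.float64(0.0))] [ 0.96  0.86 -0.54  1.95  1.13  0.23  1.07]
81 True [(np.float64(0.0), np.float64(0.0), np.float64(0.37)), (np.float64(0.0), np.float64(0.0), np.float64(0.02)), (np.float64(0.0), np.fl
[... 1420 characters left out ...]
4(0.0))] [ 0.89  0.86 -0.45  2.09  2.39  0.23  2.92]
351 False [(np.float64(0.0), np.float64(0.0), np.float64(0.35)), (np.float64(1.4), np.float64(0.5), np.float64(0.0)), (np.float64(0.0), np.float64(0.0), np.float64(0.35)), (np.float64(32.3), np.float64(14.5), np.float64(0.0)), (np.float64(13.4), np.float64(6.4), np.float64(0.0))] [ 0.77  0.82 -0.11  1.94 -1.08  0.23 -2.93]
351 True [(np.float64(0.0), np.float64(0.0), np.float64(0.35)), (np.float64(1.4), np.float64(0.5), np.float64(0.0)), (np.float64(0.0), np.float64(0.0), np.float64(0.35)), (np.float64(2.6), np.float64(1.2), np.float64(0.01)), (np.float64(1.8), np.float64(0.8), np.float64(0.01))] [ 0.6   0.8   0.04  1.94 -1.08  0.24  0.03]
```

```bash
python3 - <<'E'
from sm import *
p,R,o=pose()
plan(p,R,[348,-297,110],orient(162,0,0),vmax=28,wmax=7)
E
```

```text
15 rows
[{"x": 0.028, "y": -0.045, "z": -0.012, "ax": 0.002, "ay": 0.03, "az": 0.009, "gripper": 1}, {"x": 0.028, "y": -0.046, "z": -0.012, "ax": 0.002, "ay": 0.03, "az": 0.01, "gripper": 1}, {"x": 0.028, "y": -0.046, "z": -0.011, "ax": 0.002, "ay": 0.03, "az": 0.009, "gripper": 1}, {"x": 0.028, "y": -0.046, "z": -0.01, "ax": 0.002, "ay": 0.03, "az": 0.01, "gripper": 1}, {"x": 0.028, "y": -0.046, "z": -0.009, "ax": 0.002, "ay": 0.03, "az": 0.009, "gripper": 1}, {"x": 0.028, "y": -0.047, "z": -0.009, "ax": 0.002, "ay": 0.03, "az": 0.01, "gripper": 1}, {"x": 0.027, "y": -0.047, "z": -0.008, "ax": 0.002, "ay": 0.03, "az": 0.009, "gripper": 1}, {"x": 0.027, "y": -0.047, "z": -0.007, "ax": 0.002, "ay": 0.03, "az": 0.01, "gripper": 1}, {"x": 0.027, "y": -0.047, "z": -0.006, "ax": 0.002, "ay": 0.03, "az": 0.009, "gripper": 1}, {"x": 0.027, "y": -0.047, "z": -0.006, "ax": 0.002, "ay": 0.03, "az": 0.01, "gripper": 1}, {"x": 0.027, "y": -0.048, "z": -0.005, "ax": 0.002, "ay": 0.03, "az": 0.009, "gripper": 1}, {"x": 0.026, "y": -0.048, "z": -0.004, "ax": 0.002, "ay": 0.03, "az": 0.01, "gripper": 1}, {"x": 0.026, "y": -0.048, "z": -0.004, "ax": 0.001, "ay": 0.03, "az": 0.009, "gripper": 1}, {"x": 0.026, "y": -0.048, "z": -0.003, "ax": 0.002, "ay": 0.03, "az": 0.01, "gripper": 1}, {"x": 0.026, "y": -0.048, "z": -0.002, "ax": 0.001, "ay": 0.029, "az": 0.009, "gripper": 1}]
```

>>> move_arm(
  plan=[
    {"x": 0.028,"y": -0.045,"z": -0.012,"ax": 0.002,"ay": 0.03,"az": 0.009,"gripper": 1},
    {"x": 0.028,"y": -0.046,"z": -0.012,"ax": 0.002,"ay": 0.03,"az": 0.01,"gripper": 1},
    {"x": 0.028,"y": -0.046,"z": -0.011,"ax": 0.002,"ay": 0.03,"az": 0.009,"gripper": 1},
    {"x": 0.028,"y": -0.046,"z": -0.01,"ax": 0.002,"ay": 0.03,"az": 0.01,"gripper": 1},
    {"x": 0.028,"y": -0.046,"z": -0.009,"ax": 0.002,"ay": 0.03,"az": 0.009,"gripper": 1},
    {"x": 0.028,"y": -0.047,"z": -0.009,"ax": 0.002,"ay": 0.03,"az": 0.01,"gripper": 1},
    {"x": 0.027,"y": -0.047,"z": -0.008,"ax": 0.002,"ay": 0.03,"az": 0.009,"gripper": 1},
    {"x": 0.027,"y": -0.047,"z": -0.007,"ax": 0.002,"ay": 0.03,"az": 0.01,"gripper": 1},
  ],
)

```text
clock: 34.0
ee_pos: [483.4, -164.3, 99.5]
eef_rot: [3.137, 0.159, 2.877]
contact_force: [1.0, -0.5, -0.0]
gripper_width: 93.9
grasp_force: 0.0
```

>>> move_arm(
  plan=[
    {"x": 0.027,"y": -0.047,"z": -0.006,"ax": 0.002,"ay": 0.03,"az": 0.009,"gripper": 1},
    {"x": 0.027,"y": -0.047,"z": -0.006,"ax": 0.002,"ay": 0.03,"az": 0.01,"gripper": 1},
    {"x": 0.027,"y": -0.048,"z": -0.005,"ax": 0.002,"ay": 0.03,"az": 0.009,"gripper": 1},
    {"x": 0.026,"y": -0.048,"z": -0.004,"ax": 0.002,"ay": 0.03,"az": 0.01,"gripper": 1},
    {"x": 0.026,"y": -0.048,"z": -0.004,"ax": 0.001,"ay": 0.03,"az": 0.009,"gripper": 1},
    {"x": 0.026,"y": -0.048,"z": -0.003,"ax": 0.002,"ay": 0.03,"az": 0.01,"gripper": 1},
    {"x": 0.026,"y": -0.048,"z": -0.002,"ax": 0.001,"ay": 0.029,"az": 0.009,"gripper": 1},
    {"x": 0,"y": 0,"z": 0,"ax": 0,"ay": 0,"az": 0,"gripper": 1},
  ],
)

```text
clock: 34.8
ee_pos: [345.1, -300.1, 105.2]
eef_rot: [-3.139, -0.006, 2.82]
contact_force: [-0.5, 0.0, -0.2]
gripper_width: 93.9
grasp_force: 0.0
```

```bash
python3 st.py; python3 - <<'E'
from sm import *
import look
h.viewer.snapshot('top');h.viewer.snapshot('top');h.viewer.snapshot('top')
look.look('w12',dict(small_plaque=(347,-299)))
E
```

```text
34.8 [ 345.1 -300.1  105.2] [-3.139 -0.006  2.82 ] [ 1.193  0.572 -0.789  2.088  0.617  0.733  1.253] [-0.006 -0.    -1.   ]
[ 348.4 -296.8  105.8] [-3.141e+00 -3.000e-03  2.826e+00]
small_plaque x 344.0 y -296.8 yaw -21.2deg iou 0.911 seed [255. 186.] [257. 182.] bbox [235 160  45  45]
```

View pics/w12_fit.png

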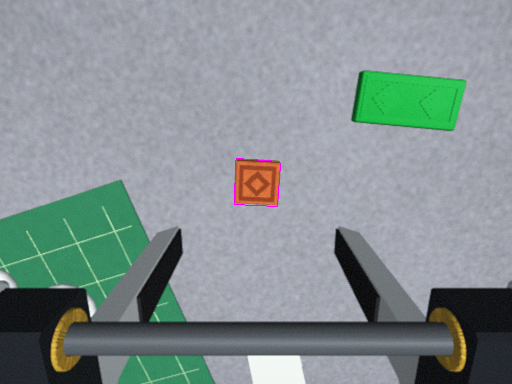

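The small plaque is at (257,182) with a tight fit, yaw 158.8°. I'll check the joint path and plan the descent.

```bash
python3 - <<'E'
from sm import *
p,R,o=pose();q=o['qpos'];x,y,yaw=344,-296.8,158.8;off=[0,0,-30.7];A=(558,-345.4,-3.9)
D_=(np.array([x,y,-30.7]),orient(yaw,0,0));U=(np.array([x,y,110.]),D_[1]);G=target(A,14,60,5,off);Z=target(A,14,0,0,off)
for n,w in(('down',D_),('up',U)):
    q,e,a=follow(q,*w);print(n,q.round(2),e.round(2),np.minimum(q-LO,HI-q).min().round(3))
qu=q
for ax in(0,10,20,30):
    W=(G[0]+[0,0,30],G[1]*Ro.from_euler('xy',[ax,10],degrees=True));q=qu
    for w in((W,G,Z) if ax else(G,Z)):
        q,e,a=follow(q,*w);print(ax,q.round(2),e.round(2),np.minimum(q-LO,HI-q).min().round(3))
plan(p,R,*D_,vmax=28)
E
```

```text
down [ 0.96  0.77 -0.46  2.19  0.95  0.39  0.9 ] 0.0 0.163
up [ 1.2   0.56 -0.79  2.09  0.6   0.73  1.22] 0.0 0.375
0 [ 1.06  0.78 -0.67  1.96  0.95  0.33  1.24] 0.0 0.105
0 [ 0.96  0.86 -0.54  1.95  1.14  0.24  1.05] 0.0 0.006
10 [ 0.85  0.72 -0.63  1.87  0.95  0.64  1.1 ] 0.0 0.412
10 [ 1.07  0.79 -0.7   1.96  0.99  0.36  1.2 ] 0.0 0.125
10 [ 0.95  0.86 -0.53  1.95  1.13  0.23  1.06] 0.0 0.0
20 [ 0.65  0.69 -0.48  1.94  1.18  0.65  0.77] 0.0 0.425
20 [ 1.09  0.8  -0.73  1.96  1.03  0.38  1.17] 0.0 0.146
20 [ 0.97  0.87 -0.56  1.95  1.17  0.25  1.03] 0.0 0.019
30 [ 0.47  0.72 -0.39  1.99  1.37  0.77  0.47] 0.0 0.478
30 [ 1.1   0.8  -0.75  1.96  1.05  0.39  1.16] 0.0 0.156
30 [ 0.98  0.87 -0.58  1.95  1.19  0.26  1.01] 0.0 0.032
5 rows
[{"x": 0.002, "y": -0.001, "z": 0.055, "ax": 0.0, "ay": -0.001, "az": 0.014, "gripper": 1}, {"x": 0.002, "y": -0.001, "z": 0.055, "ax": 0.0, "ay": -0.001, "az": 0.014, "gripper": 1}, {"x": 0.001, "y": 0.0, "z": 0.054, "ax": 0.0, "ay": 0.0, "az": 0.014, "gripper": 1}, {"x": 0.002, "y": -0.001, "z": 0.055, "ax": 0.0, "ay": -0.001, "az": 0.015, "gripper": 1}, {"x": 0.001, "y": 0.0, "z": 0.054, "ax": -0.001, "ay": 0.0, "az": 0.014, "gripper": 1}]
```

Good: the path is feasible. I'll go down with the last part slower, then close.

>>> move_arm(
  plan=[
    {"x": 0.002,"y": -0.001,"z": 0.055,"ax": 0.0,"ay": 0,"az": 0.018,"gripper": 1},
    {"x": 0.002,"y": -0.001,"z": 0.055,"ax": 0.0,"ay": 0,"az": 0.018,"gripper": 1},
    {"x": 0.002,"y": 0,"z": 0.055,"ax": 0.0,"ay": 0.0,"az": 0.018,"gripper": 1},
    {"x": 0.002,"y": -0.001,"z": 0.055,"ax": 0.0,"ay": -0.001,"az": 0.017,"gripper": 1},
    {"x": 0.001,"y": 0.0,"z": 0.03,"ax": 0,"ay": 0.0,"az": 0,"gripper": 1},
    {"x": 0,"y": 0.0,"z": 0,"ax": 0,"ay": 0.0,"az": 0,"gripper": 1},
    {"x": 0,"y": 0.0,"z": 0,"ax": 0,"ay": 0.0,"az": 0,"gripper": 1},
  ],
)

```text
clock: 35.7
ee_pos: [343.9, -296.6, -18.7]
eef_rot: [-3.141, -0.002, 2.772]
contact_force: [0.2, -0.2, -0.4]
gripper_width: 93.7
grasp_force: 0.0
```

```bash
python3 - <<'E'
from sm import *
p,R,o=pose();print(p,o['eef_rot'],o['contact_force'])
plan(p,R,[344,-296.8,-30.7],orient(158.8,0,0),vmax=28)
E
```

```text
[ 343.89914061 -296.63685322  -18.68354007] [-3.14078294e+00 -1.72753136e-03  2.77223456e+00] [ 0.19995438 -0.23498982 -0.44247026]
1 rows
[{"x": 0.0, "y": 0.0, "z": 0.024, "ax": -0.001, "ay": -0.002, "az": 0.001, "gripper": 1}]
```

>>> move_arm(
  plan=[
    {"x": 0,"y": 0,"z": 0.024,"ax": -0.001,"ay": -0.002,"az": 0.001,"gripper": 1},
    {"x": 0,"y": 0,"z": 0,"ax": 0,"ay": 0,"az": 0,"gripper": 0.3},
    {"x": 0,"y": 0,"z": 0,"ax": 0,"ay": 0,"az": 0,"gripper": 0.3},
    {"x": 0,"y": 0,"z": 0,"ax": 0,"ay": 0,"az": 0,"gripper": 0.3},
    {"x": 0,"y": 0,"z": 0,"ax": 0,"ay": 0,"az": 0,"gripper": 0.3},
    {"x": 0,"y": 0,"z": 0,"ax": 0,"ay": 0,"az": 0,"gripper": 0.3},
    {"x": 0,"y": 0,"z": 0,"ax": 0,"ay": 0,"az": 0,"gripper": 0.3},
    {"x": 0,"y": 0,"z": 0,"ax": 0,"ay": 0,"az": 0,"gripper": 0.3},
  ],
)

```text
clock: 36.5
ee_pos: [343.1, -297.6, -30.9]
eef_rot: [-3.141, -0.0, 2.769]
contact_force: [-0.4, 0.3, 2.1]
gripper_width: 43.4
grasp_force: 30.0
```

>>> move_arm(
  plan=[
    {"x": 0,"y": 0,"z": 0,"ax": 0,"ay": 0,"az": 0,"gripper": 0.3},
    {"x": 0,"y": 0,"z": 0,"ax": 0,"ay": 0,"az": 0,"gripper": 0.3},
  ],
)

```text
clock: 36.7
ee_pos: [343.1, -297.6, -30.9]
eef_rot: [-3.141, -0.0, 2.769]
contact_force: [-0.3, 1.0, 2.7]
gripper_width: 43.7
grasp_force: 30.0
```

```bash
python3 - <<'E'
from sm import *
p,R,o=pose();print(p,o['gripper_width'],o['grasp_force']);A=(558,-345.4,-3.9)
U=(np.array([p[0],p[1],110.]),R);plan(p,R,*U,vmax=30,grip=.3)
G=target(A,14,60,5,[0,0,p[2]]);W=(G[0]+[-10,90,40],G[1]*Ro.from_euler('xy',[25,10],degrees=True))
q=follow(o['qpos'],*U)[0]
for w in(W,G,target(A,14,0,0,[0,0,p[2]])):
    q,e,a=follow(q,*w);print(q.round(2),e.round(2),np.minimum(q-LO,HI-q).min().round(3))
plan(*U,*W,vmax=26,wmax=6.5,grip=.3)
E
```

```text
[ 343.05536186 -297.64101586  -30.86438141] 43.72861962529643 30.000699162483215
5 rows
[{"x": 0.0, "y": 0.0, "z": -0.056, "ax": 0.0, "ay": 0.0, "az": 0.0, "gripper": 0.3}, {"x": 0.0, "y": 0.0, "z": -0.056, "ax": 0.0, "ay": 0.0, "az": 0.0, "gripper": 0.3}, {"x": 0.0, "y": 0.0, "z": -0.057, "ax": 0.0, "ay": 0.0, "az": 0.0, "gripper": 0.3}, {"x": 0.0, "y": 0.0, "z": -0.056, "ax": 0.0, "ay": 0.0, "az": 0.0, "gripper": 0.3}, {"x": 0.0, "y": 0.0, "z": -0.057, "ax": 0.0, "ay": 0.0, "az": 0.0, "gripper": 0.3}]
[ 0.41  0.66 -0.46  2.05  1.25  0.76  0.46] 0.0 0.421
[ 1.1   0.81 -0.75  1.96  1.05  0.39  1.16] 0.0 0.156
[ 0.98  0.87 -0.58  1.95  1.19  0.26  1.01] 0.0 0.032
8 rows
[{"x": -0.043, "y": 0.028, "z": 0.007, "ax": 0.064, "ay": -0.038, "az": -0.041, "gripper": 0.3}, {"x": -0.043, "y": 0.027, "z": 0.007, "ax": 0.064, "ay": -0.038, "az": -0.042, "gripper": 0.3}, {"x": -0.044, "y": 0.026, "z": 0.006, "ax": 0.065, "ay": -0.038, "az": -0.041, "gripper": 0.3}, {"x": -0.045, "y": 0.025, "z": 0.007, "ax": 0.064, "ay": -0.037, "az": -0.042, "gripper": 0.3}, {"x": -0.045, "y": 0.024, "z": 0.007, "ax": 0.065, "ay": -0.038, "az": -0.041, "gripper": 0.3}, {"x": -0.046, "y": 0.022, "z": 0.007, "ax": 0.064, "ay": -0.037, "az": -0.042, "gripper": 0.3}, {"x": -0.046, "y": 0.021, "z": 0.007, "ax": 0.065, "ay": -0.038, "az": -0.041, "gripper": 0.3}, {"x": -0.047, "y": 0.021, "z": 0.006, "ax": 0.064, "ay": -0.037, "az": -0.042, "gripper": 0.3}]
```

>>> move_arm(
  plan=[
    {"x": 0.0,"y": 0.0,"z": -0.056,"ax": 0.0,"ay": 0.0,"az": 0.0,"gripper": 0.3},
    {"x": 0.0,"y": 0.0,"z": -0.056,"ax": 0.0,"ay": 0.0,"az": 0.0,"gripper": 0.3},
    {"x": 0.0,"y": 0.0,"z": -0.057,"ax": 0.0,"ay": 0.0,"az": 0.0,"gripper": 0.3},
    {"x": 0.0,"y": 0.0,"z": -0.056,"ax": 0.0,"ay": 0.0,"az": 0.0,"gripper": 0.3},
    {"x": 0.0,"y": 0.0,"z": -0.057,"ax": 0.0,"ay": 0.0,"az": 0.0,"gripper": 0.3},
  ],
)

```text
clock: 37.2
ee_pos: [342.5, -297.3, 111.0]
eef_rot: [-3.141, -0.001, 2.769]
contact_force: [0.3, -0.9, -1.1]
gripper_width: 43.9
grasp_force: 30.0
```

>>> move_arm(
  plan=[
    {"x": -0.043,"y": 0.028,"z": 0.007,"ax": 0.064,"ay": -0.038,"az": -0.041,"gripper": 0.3},
    {"x": -0.043,"y": 0.027,"z": 0.007,"ax": 0.064,"ay": -0.038,"az": -0.042,"gripper": 0.3},
    {"x": -0.044,"y": 0.026,"z": 0.006,"ax": 0.065,"ay": -0.038,"az": -0.041,"gripper": 0.3},
    {"x": -0.045,"y": 0.025,"z": 0.007,"ax": 0.064,"ay": -0.037,"az": -0.042,"gripper": 0.3},
    {"x": -0.045,"y": 0.024,"z": 0.007,"ax": 0.065,"ay": -0.038,"az": -0.041,"gripper": 0.3},
    {"x": -0.046,"y": 0.022,"z": 0.007,"ax": 0.064,"ay": -0.037,"az": -0.042,"gripper": 0.3},
    {"x": -0.046,"y": 0.021,"z": 0.007,"ax": 0.065,"ay": -0.038,"az": -0.041,"gripper": 0.3},
    {"x": -0.047,"y": 0.021,"z": 0.006,"ax": 0.064,"ay": -0.037,"az": -0.042,"gripper": 0.3},
  ],
)

```text
clock: 38.0
ee_pos: [543.8, -254.2, 83.1]
eef_rot: [-2.703, 0.175, 3.076]
contact_force: [0.0, 0.2, -0.1]
gripper_width: 43.5
grasp_force: 30.0
```

```bash
python3 - <<'E'
from sm import *
import cv2
for _ in range(4):h.viewer.snapshot('top')
p,R,o=pose();im=h.viewer.snapshot('wrist');c=h.wristcam(p,R);cv2.imwrite('pics/w13.png',im[:,:,::-1]);print(p,o['qpos'].round(3),o['gripper_width'])
F_=h.MODEL['small_mountface']+[558,-345.4,0];print(h.proj(c,F_).round().tolist())
for vt in(215,228):print(h.fitface(im,c,'small_mount',(558,-345),vt))
c=h.wristcam(np.array([0,0,-30.9]),h.DOWN(0))
m,u,ce,st=h.blob(im,'clay',c,(0,0));r=h.fit(m,c,'small_plaque',(0,0));print('held tool x,y',r[0],-r[1],np.degrees(r[2]),r[3],st)
E
```

```text
[ 542.58460556 -253.81625517   82.6645063 ] [ 0.404  0.658 -0.451  2.05   1.243  0.755  0.46 ] 43.853180659663145
[[184.0, 172.0], [233.0, 173.0], [184.0, 222.0], [232.0, 227.0]]
(np.float64(553.2326085767603), np.float64(-343.29330943767354), np.float64(-3.5437956508712896), np.float64(0.8823224882103518), array([ 181,  165,   55,   60, 2507], dtype=int32))
(np.float64(554.1395472352121), np.float64(-343.631781972838), np.float64(-2.786394361522044), np.float64(0.8704312935846373), array([ 181,  165,   55,   60, 2451], dtype=int32))
held tool x,y -0.9934174304547159 0.3981877377659462 -89.9279735028926 0.9191993044564544 [ 220  209   77   73 5448]
```

```bash
python3 - <<'E'
from sm import *
p,R,o=pose();A=(556,-344.7,-3.7);off=[-1,0,-30.9]
G=target(A,14,40,7,off);plan(p,R,*G,vmax=14,wmax=4,grip=.3);q=o['qpos']
for w in(G,target(A,14,0,0,off)):
    q,e,a=follow(q,*w);print(q.round(2),e.round(2),np.minimum(q-LO,HI-q).min().round(3))
E
```

```text
8 rows
[{"x": -0.003, "y": -0.014, "z": 0.023, "ax": -0.069, "ay": -0.028, "az": 0.005, "gripper": 0.3}, {"x": -0.003, "y": -0.015, "z": 0.023, "ax": -0.069, "ay": -0.028, "az": 0.006, "gripper": 0.3}, {"x": -0.002, "y": -0.016, "z": 0.022, "ax": -0.07, "ay": -0.028, "az": 0.005, "gripper": 0.3}, {"x": -0.002, "y": -0.017, "z": 0.021, "ax": -0.069, "ay": -0.028, "az": 0.006, "gripper": 0.3}, {"x": -0.001, "y": -0.018, "z": 0.02, "ax": -0.07, "ay": -0.028, "az": 0.006, "gripper": 0.3}, {"x": -0.001, "y": -0.019, "z": 0.019, "ax": -0.069, "ay": -0.027, "az": 0.005, "gripper": 0.3}, {"x": -0.001, "y": -0.02, "z": 0.018, "ax": -0.07, "ay": -0.028, "az": 0.006, "gripper": 0.3}, {"x": -0.001, "y": -0.021, "z": 0.016, "ax": -0.069, "ay": -0.027, "az": 0.005, "gripper": 0.3}]
[ 1.07  0.83 -0.7   1.96  1.1   0.35  1.11] 0.0 0.124
[ 0.98  0.87 -0.58  1.95  1.21  0.26  1.  ] 0.0 0.029
```

>>> move_arm(
  plan=[
    {"x": -0.003,"y": -0.014,"z": 0.023,"ax": -0.069,"ay": -0.028,"az": 0.005,"gripper": 0.3},
    {"x": -0.003,"y": -0.015,"z": 0.023,"ax": -0.069,"ay": -0.028,"az": 0.006,"gripper": 0.3},
    {"x": -0.002,"y": -0.016,"z": 0.022,"ax": -0.07,"ay": -0.028,"az": 0.005,"gripper": 0.3},
    {"x": -0.002,"y": -0.017,"z": 0.021,"ax": -0.069,"ay": -0.028,"az": 0.006,"gripper": 0.3},
    {"x": -0.001,"y": -0.018,"z": 0.02,"ax": -0.07,"ay": -0.028,"az": 0.006,"gripper": 0.3},
    {"x": -0.001,"y": -0.019,"z": 0.019,"ax": -0.069,"ay": -0.027,"az": 0.005,"gripper": 0.3},
    {"x": -0.001,"y": -0.02,"z": 0.018,"ax": -0.07,"ay": -0.028,"az": 0.006,"gripper": 0.3},
    {"x": -0.001,"y": -0.021,"z": 0.016,"ax": -0.069,"ay": -0.027,"az": 0.005,"gripper": 0.3},
  ],
)

```text
clock: 39.05
ee_pos: [557.9, -346.9, 25.5]
eef_rot: [-3.142, 0.351, 3.075]
contact_force: [-0.2, 0.2, -1.4]
gripper_width: 44.1
grasp_force: 30.0
```

```bash
python3 - <<'E'
from px import *
for _ in range(4):viewer.snapshot('top')
px((556,-344.7,-3.7),'small_mount',14,[-1,0,-30.9],(150,160,170,180,190,200,210,220))
im=viewer.snapshot('wrist');cv2.imwrite('pics/w14.png',im[:,:,::-1])
h=cv2.cvtColor(im,cv2.COLOR_RGB2HSV);w=(h[:,:,2]>225)&(h[:,:,1]<60)
for k in(215,230,245,260,275,290,300): print(k,np.where(w[130:240,k])[0][[0,-1]]+130 if w[130:240,k].any() else 0)
E
```

```text
39.25 force tool [0.1 0.6 0.2] err tool [ 6.23  1.78 40.39] [-0.08  0.01 -0.24] 43.58418718480846
150 0 0
160 0 0
170 0 0
180 (np.int64(219), np.int64(301)) 0
190 (np.int64(219), np.int64(302)) 0
200 (np.int64(219), np.int64(301)) 0
210 (np.int64(219), np.int64(300)) (np.int64(223), np.int64(293))
220 (np.int64(297), np.int64(300)) (np.int64(220), np.int64(295))
[[218.4, 182.2], [301.7, 181.9], [221.2, 250.3], [299.2, 250.0]] [ 1.068  0.829 -0.698  1.957  1.097  0.35   1.11 ]
215 0
230 [178 207]
245 [178 207]
260 [178 207]
275 [178 207]
290 [179 207]
300 [179 183]
```

The prediction matches the picture (columns 219–301, lip line level). I'll shift 1.8 mm sideways and lower.

>>> move_arm(
  plan=[
    {"x": 0,"y": 0.002,"z": 0.014,"ax": 0,"ay": 0,"az": -0.003,"gripper": 0.3},
    {"x": 0,"y": 0.002,"z": 0.014,"ax": 0,"ay": 0,"az": -0.002,"gripper": 0.3},
    {"x": 0.001,"y": 0,"z": 0.014,"ax": 0,"ay": 0,"az": 0,"gripper": 0.3},
    {"x": 0.001,"y": 0,"z": 0.014,"ax": 0,"ay": 0,"az": 0,"gripper": 0.3},
    {"x": 0,"y": 0,"z": 0.01,"ax": 0,"ay": 0,"az": 0,"gripper": 0.3},
    {"x": 0,"y": 0,"z": 0,"ax": 0,"ay": 0,"az": 0,"gripper": 0.3},
    {"x": 0,"y": 0,"z": 0,"ax": 0,"ay": 0,"az": 0,"gripper": 0.3},
  ],
)

```text
clock: 40.05
ee_pos: [570.2, -342.8, -6.4]
eef_rot: [-3.14, 0.35, 3.082]
contact_force: [-0.2, -0.6, -0.5]
gripper_width: 44.0
grasp_force: 30.0
```

```bash
python3 -c "
from px import *
px((556,-344.7,-3.7),'small_mount',14,[-1,0,-30.9],(190,200,205,215))"
```

```text
40.05 force tool [ 0.3 -0.6  0.5] err tool [ 7.26 -2.77  6.88] [0.02 0.06 0.27] 43.99762515237523
190 0 0
200 (np.int64(206), np.int64(302)) 0
205 (np.int64(206), np.int64(302)) 0
215 (np.int64(206), np.int64(301)) (np.int64(221), np.int64(295))
[[204.9, 193.8], [301.9, 194.2], [208.4, 271.4], [298.4, 271.7]] [ 1.003  0.871 -0.624  1.946  1.197  0.296  1.015]
```

>>> move_arm(
  plan=[
    {"x": 0.003,"y": -0.003,"z": 0.002,"ax": 0,"ay": 0,"az": 0.003,"gripper": 0.3},
    {"x": 0.002,"y": -0.002,"z": 0.002,"ax": 0,"ay": 0,"az": 0.003,"gripper": 0.3},
    {"x": 0,"y": 0,"z": 0.002,"ax": 0,"ay": 0,"az": 0,"gripper": 0.3},
    {"x": 0,"y": 0,"z": 0,"ax": 0,"ay": 0,"az": 0,"gripper": 0.3},
    {"x": 0,"y": 0,"z": 0,"ax": 0,"ay": 0,"az": 0,"gripper": 0.3},
  ],
)

```text
clock: 40.6
ee_pos: [568.8, -345.4, -9.9]
eef_rot: [3.141, 0.35, 3.077]
contact_force: [0.3, 0.4, -0.7]
gripper_width: 43.5
grasp_force: 30.0
```

```bash
python3 -c "
from px import *
px((556,-344.7,-3.7),'small_mount',14,[-1,0,-30.9],(200,205,210,218))"
```

```text
40.6 force tool [0.  0.4 0.8] err tool [ 4.86 -0.14  4.1 ] [ 0.01  0.08 -0.  ] 43.49553463281325
200 (np.int64(208), np.int64(309)) 0
205 (np.int64(209), np.int64(306)) 0
210 (np.int64(210), np.int64(306)) (np.int64(223), np.int64(293))
218 (np.int64(210), np.int64(305)) (np.int64(221), np.int64(295))
[[208.5, 199.1], [306.5, 199.0], [212.2, 277.0], [303.0, 276.9]] [ 1.005  0.877 -0.619  1.946  1.21   0.291  1.003]
```

Both are centred at column 258. Now to contact.

>>> move_arm(
  plan=[
    {"x": 0,"y": 0,"z": 0.004,"ax": 0,"ay": 0,"az": 0,"gripper": 0.3},
    {"x": 0,"y": 0,"z": 0.003,"ax": 0,"ay": 0,"az": 0,"gripper": 0.3},
    {"x": 0.003,"y": 0,"z": 0,"ax": 0,"ay": 0,"az": 0,"gripper": 0.3},
    {"x": 0,"y": 0,"z": 0,"ax": 0,"ay": 0,"az": 0,"gripper": 0.3},
    {"x": 0,"y": 0,"z": 0,"ax": 0,"ay": 0,"az": 0,"gripper": 0.3},
  ],
)

```text
clock: 41.15
ee_pos: [568.5, -345.3, -13.8]
eef_rot: [3.141, 0.35, 3.077]
contact_force: [0.0, 0.8, -0.9]
gripper_width: 43.5
grasp_force: 30.0
```

>>> move_arm(
  plan=[
    {"x": 0.003,"y": 0,"z": 0.002,"ax": 0,"ay": 0,"az": 0,"gripper": 0.3},
    {"x": 0,"y": 0,"z": 0,"ax": 0,"ay": 0,"az": 0,"gripper": 0.3},
    {"x": 0,"y": 0,"z": 0,"ax": 0,"ay": 0,"az": 0,"gripper": 0.3},
  ],
)

```text
clock: 41.45
ee_pos: [568.0, -345.3, -14.7]
eef_rot: [-3.141, 0.351, 3.077]
contact_force: [-0.7, -0.2, 2.5]
gripper_width: 43.6
grasp_force: 30.0
```

```bash
python3 -c "
from err import *
err((556,-344.7,-3.7),14,[-1,0,-30.9])"
```

```text
41.45 force tool [-0.2 -0.2 -2.6] err tool [ 2.45 -0.16 -0.17] [-0.    0.13  0.02] 43.57129486498542
```

Face contact. I'll slide to the lip.

>>> move_arm(
  plan=[
    {"x": 0.003,"y": 0,"z": 0,"ax": 0,"ay": 0,"az": 0,"gripper": 0.3},
    {"x": 0,"y": 0,"z": 0,"ax": 0,"ay": 0,"az": 0,"gripper": 0.3},
    {"x": 0,"y": 0,"z": 0,"ax": 0,"ay": 0,"az": 0,"gripper": 0.3},
  ],
)

```text
clock: 41.75
ee_pos: [567.2, -345.2, -15.0]
eef_rot: [3.142, 0.352, 3.077]
contact_force: [0.9, -0.1, 4.5]
gripper_width: 43.8
grasp_force: 30.0
```

>>> move_arm(
  plan=[
    {"x": 0.002,"y": 0,"z": 0,"ax": 0,"ay": 0,"az": 0,"gripper": 0.3},
    {"x": 0,"y": 0,"z": 0,"ax": 0,"ay": 0,"az": 0,"gripper": 0.3},
    {"x": 0,"y": 0,"z": 0,"ax": 0,"ay": 0,"az": 0,"gripper": 0.3},
  ],
)

```text
clock: 42.05
ee_pos: [567.1, -345.2, -15.0]
eef_rot: [3.142, 0.354, 3.078]
contact_force: [4.8, -1.1, 4.6]
gripper_width: 43.4
grasp_force: 30.0
```

```bash
python3 -c "
from err import *
err((556,-344.7,-3.7),14,[-1,0,-30.9])"
```

```text
42.05 force tool [-6.1 -0.8 -2.6] err tool [ 1.51 -0.22 -0.12] [0.01 0.26 0.03] 43.35992441171671
```

Seated against the lip. Release and retreat.

>>> move_arm(
  plan=[
    {"x": -0.001,"y": 0,"z": 0,"ax": 0,"ay": 0,"az": 0,"gripper": 0.3},
    {"x": 0,"y": 0,"z": 0,"ax": 0,"ay": 0,"az": 0,"gripper": 0.62},
    {"x": 0,"y": 0,"z": 0,"ax": 0,"ay": 0,"az": 0,"gripper": 0.62},
    {"x": 0,"y": 0,"z": 0,"ax": 0,"ay": 0,"az": 0,"gripper": 0.62},
    {"x": 0,"y": 0,"z": -0.02,"ax": 0,"ay": 0,"az": 0,"gripper": 0.62},
    {"x": 0,"y": 0,"z": -0.05,"ax": 0,"ay": 0,"az": 0,"gripper": 0.62},
    {"x": 0,"y": 0,"z": -0.07,"ax": 0,"ay": 0,"az": 0,"gripper": 1},
    {"x": 0,"y": 0,"z": -0.07,"ax": 0,"ay": 0,"az": 0,"gripper": 1},
  ],
)

```text
clock: 42.85
ee_pos: [528.0, -342.1, 83.5]
eef_rot: [3.141, 0.348, 3.078]
contact_force: [0.6, 0.4, 0.7]
gripper_width: 71.1
grasp_force: 0.0
```

```bash
python3 - <<'E'
from h import *
for _ in range(3):t=viewer.snapshot('top')
im=viewer.snapshot('wrist')
a=cv2.resize(im[90:290,140:400],None,fx=1.5,fy=1.5)
b=cv2.resize(t[80:290,80:450],None,fx=1.05,fy=1.05)
W=np.zeros((max(a.shape[0],b.shape[0]),a.shape[1]+b.shape[1],3),np.uint8);W[:a.shape[0],:a.shape[1]]=a;W[:b.shape[0],a.shape[1]:]=b
cv2.imwrite('pics/fin.png',W[:,:,::-1]);print(W.shape)
E
```

```text
(300, 778, 3)
```

View pics/fin.png

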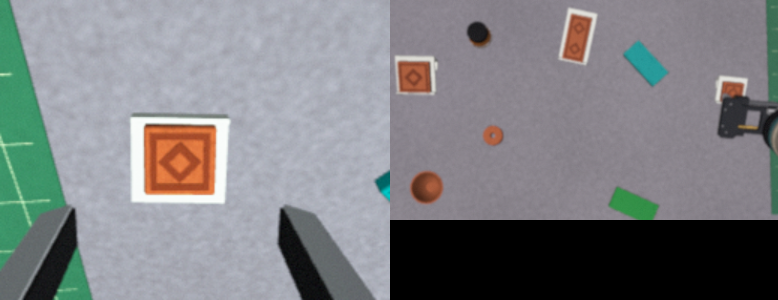

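```bash
python3 - <<'E'
from h import *
p,R,o=pose();im=viewer.snapshot('wrist');c=wristcam(p,R)
h=cv2.cvtColor(im,cv2.COLOR_RGB2HSV)
for k in(245,260,275):print(k,[tuple(int(v) for v in h[r,k]) for r in range(160,182)])
M=Ro.from_euler('z',-3.7,degrees=True).as_matrix();s,k_=np.sin(.349066),np.cos(.349066)
i=np.array([-20.7,6.5])
def pt(a,n):x=i+a*np.array([k_,s])+n*np.array([-s,k_]);return M@[x[0],0,x[1]]+[554.6,-344.7,0]
print({l:proj(c,[pt(*v)])[0].round(1).tolist() for l,v in dict(lipouter=(-4,9),lipinner=(0,9),plq_low_top=(0,14.5),plq_low_bot=(0,0),plq_hi_top=(44,14.5),facetop=(54,0)).items()})
E
```

```text
245 [(117, 14, 180), (120, 17, 180), (115, 16, 178), (115, 18, 183), (113, 18, 181), (120, 14, 180), (103, 14, 161), (81, 19, 134), (70, 13, 121), (75, 17, 183), (78, 5, 250), (70, 3, 254), (90, 3, 255), (38, 14, 214), (9, 96, 120), (9, 185, 121), (9, 182, 181), (10, 182, 219), (11, 178, 229), (11, 185, 227), (9, 190, 172), (7, 187, 157)]
260 [(114, 19, 188), (113, 21, 190), (114, 19, 189), (107, 19, 190), (116, 20, 191), (114, 19, 185), (106, 17, 167), (94, 15, 133), (68, 17, 122), (75, 18, 143), (69, 7, 244), (75, 4, 254), (80, 3, 254), (60, 5, 236), (13, 57, 144), (9, 184, 112), (9, 193, 164), (10, 182, 211), (10, 178, 224), (10, 183, 228), (9, 189, 173), (8, 183, 160)]
275 [(118, 19, 185), (111, 18, 186), (113, 18, 181), (105, 17, 180), (108, 21, 183), (111, 18, 182), (111, 19, 185), (80, 11, 141), (60, 15, 120), (71, 21, 131), (72, 11, 235), (70, 3, 252), (80, 3, 254), (85, 6, 255), (22, 16, 177), (9, 158, 110), (9, 189, 170), (11, 180, 210), (11, 185, 226), (11, 182, 224), (9, 189, 158), (8, 193, 152)]
{'lipouter': [258.4, 168.4], 'lipinner': [258.4, 172.8], 'plq_low_top': [258.4, 174.1], 'plq_low_bot': [258.4, 170.6], 'plq_hi_top': [258.4, 221.0], 'facetop': [258.4, 225.2]}
```

The lip's top face covers rows 170–173 and the plaque's lower edge starts at row 174, so it rests against the lip. All three are seated and the bystanders are untouched. Handing in.

```bash
python3 -c "
from workcell import workorder;print(workorder.hand_in())"
```

```text
the job is handed in; nothing more can be done
None
```

I set all three plaques on their mounts relief side up, squared, centred and resting against the lip, left the other finds where they stood, and handed the job in at about 43 s of the 96 s allowed; no verdict came back.

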